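Reload a desktop labeller and clear its catch tray

ROBOT

A 6-joint arm with a two-finger parallel gripper is mounted at the origin on the work surface. World frame = base frame: x ahead of the robot, y to its left, z up, the work surface at z = 0. Lengths are in m, angles in rad, forces in N, time in s.
With the tool pointing down it reaches from about 0.35 to 0.85 m from the base axis. Payload 8.1 kg.
Tool frame: the origin (TCP) lies on the centre line of the jaws, within the pads' length; the fingertips stand 11 mm ahead of it and the grasp point (between the pads) lies 8 mm behind it (tip_reach is the z of the fingertips in the tool frame, in m); z points along the fingers, y is the direction in which the jaws open and shut (so a half turn about z gives the same grasp; the last joint's range is limited). The gripper opens to 93 mm and grips with 3 to 60 N. Pads are 15 mm wide; open, the fingers measure 128 mm over their backs; the gripper's body (75 mm by 188 mm) begins 65 mm behind the grasp point.
Start: joints at [-1.379, 0.13, 1.488, -0, 1.523, -0.085], TCP at [0.164, -0.577, 0.209] pointing down, gripper open.
Joint ranges: [-2.96, 2.96], [-0.89, 2.26], [0.02, 2.5], [-1.34, 4.48], [0, 2.73], [-2.66, 2.66]. Speed limits (rad/s): [2.39, 2.39, 2.79, 3.14, 3.14, 3.14].

INTERFACE

Orientations are given as a rotation vector (axis times angle).
In Python, from plant import read_state, read_camera, camera_params, close_job, silhouettes, tip_of, tip_reach gives the robot as it stands.
- The arm moves only by the shell command python3 -m creep 'ROWS' [FORCE]. ROWS is JSON, a list of rows, each a list of 5 numbers: the shift along the tool's x, y, z in m, then the turn about the tool's z in rad, then the closure in counts, from 0 (fully open) to 255 (shut). In form: [[dx, dy, dz, twist, gripper], ...]. A call has 1 to 12 rows; each row shifts and turns the commanded pose from where the row before left it, along the tool's axes as they then stand; what a row does not reach is not made up. A row lasts 1/12 s, in which the tool goes at most 41.7 mm and 7.16 degrees, less where a joint would pass 70% of its speed; a pose out of reach is approached as far as the arm can. A call is refused whole if a number of a shift passes 0.0417 or a number of a turn 0.125, either way. A call with a gripper value outside its range is refused whole. The fingers move at their own pace and stop on an object; FORCE is the grip in N (left out, the last holds). Time passes only in rows, so rows that do not move let the fingers close. It gives the time, the measured TCP pose, the force and the opening at its end, in the units of the state.
- read_state(): the state, without advancing time (a new reading comes with each control period).
- read_camera(name): name is "side" or "top"; returns the picture (384x512x3 uint8, red, green, blue); there is no depth.
- camera_params(name): a dict with "fov_y" (degrees; the focal length in pixels is half the picture's height over the tangent of half this angle, whatever the lens; pixels are square), "cx", "cy" (the principal point, pixels), "position" and "rotation" of the camera in the world. Camera axes: x right, y down, z forward; pixel columns grow to the right and rows downward; lengths in m; the calibration is good to about 2 mm. A picture is of the moment at which its call begins. camera_params takes no time and is no camera call.
- close_job(): hands the job in, once; it reports no verdict.
Trained networks look in the newest picture that a camera, given by its name, has taken for a name from the list of things; names that differ only in an ending like _2 or _b are one class to them, and where a whole thing is asked for, a point or a joint stands for the part that bears it (a point fixed in the world has none). Each returns a list of dicts, best first, with "confidence" (0 to 1); they miss things now and then, are a little off and sometimes report something else, mostly with a low value. They report only what shows in the picture. A call takes as long as a camera call. They do not tell look-alikes from the thing itself.
- silhouettes(camera, query): "region" (384x512 bool, what is visible of it) and "pixel" ([column, row] in pixels, amid what is visible of it).
- tip_of(camera, query): "pixel" ([column, row] in pixels: a listed point, or the origin of a listed thing).
The state is a dict: "t": time; "q": joint angles; "dq": joint speeds; "joint_torque": joint torques, N m; "tool_pos": TCP position; "orientation": TCP orientation; "force": force on the tool from outside, world axes, zero at the start; "wrist_torque": the same for the moment, N m; "opening": finger opening in m.
Only numpy, scipy, OpenCV 4.12 (cv2) and the standard library are available. Lean on these libraries where they do the work, as an engineer would, in place of code of your own. Each camera call takes 0.05 s, during which the arm holds its last target.

TASK

Get the labeller ready for its next batch: swing the red keeper arm about a quarter turn to either side, slide the orange spacer and then the white label roll down over the spindle, keeping hold of each until it is fully down (do not let it drop), and swing the keeper arm back so that its end is centred over the spindle. Move every finished battery pack from the catch tray into the blue tote, before or after, and leave the handset and mug where they are.

Things in the scene. Friction and masses are not known exactly. Their poses are not given: they have to be found in the camera images.
- machine: white desktop pack labeller. Origin: on the desk, under the middle of its open front part; x points to its back, y to its left, z up. At the back (x from 95 to 235 mm, y within 195 mm) a housing 100 mm tall. In front at its right (x within 90 mm, y from -160 to -40 mm) a grey deck 30 mm tall with the upright spindle; in front at its left (y from 5 to 195 mm) the catch tray. Fixed to the desk
- spindle_base (a point): foot of the spindle's axis, on the deck's top face. The spindle is a steel shaft 38 mm in diameter and 78 mm tall, its last 10 mm tapered to 24 mm; z up
- spindle_top (a point): centre of the spindle's top, 78 mm above spindle_base
- tray_in (a point): centre of the catch tray's floor. The floor is 180 by 180 mm, 5 mm above the desk; the rim stands 12 mm above the floor
- keeper (a joint): angle (rad) of the red keeper arm, which swings level about an upright hinge on the housing. 0: its end is centred over the spindle; positive swings the end to the machine's right (-y), negative to its left; range -1.9 to 1.9. Stiff: it takes about 2.5 N at the knob to move and stays where it is left, with no stop or detent. It starts within 0.3 of 0
- keeper_hinge (a point): the keeper arm's hinge axis, at the height of the arm's underside, 135 mm above the desk and 130 mm behind the spindle's axis
- keeper_knob (a point): middle of the grip part of the black upright round knob at the keeper arm's end, 20 mm in diameter; 130 mm from the hinge axis. The knob stands 45 mm above the arm's top face; this point is 25 mm above that face. A rubber foot 36 mm wide is under the arm end, its underside 100 mm above the deck, so 10 mm above a roll resting on the spacer
- spacer: orange plastic spacer sleeve, outer diameter 56 mm, bore 42 mm, 45 mm tall, 0.06 to 0.13 kg; stands upright on the desk at the start. Origin: its centre, 22.5 mm above its lower face; z is its axis
- roll: white label roll on a brown core, outer diameter 64 mm, bore 42 mm, 45 mm tall, 0.08 to 0.17 kg, rigid; stands upright on the desk at the start. Origin: its centre, 22.5 mm above its lower face; z is its axis
- tote_in (a point): centre of the inner floor of the blue open tote, 5 mm above the desk; inside 240 mm along its x and 180 mm along its y, walls 5 mm thick and 65 mm above this floor; z up. Fixed to the desk
- handset: grey handset phone lying on the desk, 150 mm (its x) by 56 mm (its y) by 30 mm, with a 50 mm aerial beyond its +x end; a bystander. Origin: centre of its underside
- mug: white mug, 80 mm wide and 90 mm tall; a bystander. Origin: centre of its underside
- pack1: finished radio battery pack, a black block 68 mm (its x) by 40 mm (its y) by 34 mm tall with a yellow band near one end and a white label on top, 0.13 to 0.21 kg. Origin: centre of its underside. There are two to four packs, all starting in the catch tray; a missing one reads None
- pack2: finished radio battery pack, a black block 68 mm (its x) by 40 mm (its y) by 34 mm tall with a yellow band near one end and a white label on top, 0.13 to 0.21 kg. Origin: centre of its underside. There are two to four packs, all starting in the catch tray; a missing one reads None
- pack3: finished radio battery pack, a black block 68 mm (its x) by 40 mm (its y) by 34 mm tall with a yellow band near one end and a white label on top, 0.13 to 0.21 kg. Origin: centre of its underside. There are two to four packs, all starting in the catch tray; a missing one reads None
- pack4: finished radio battery pack, a black block 68 mm (its x) by 40 mm (its y) by 34 mm tall with a yellow band near one end and a white label on top, 0.13 to 0.21 kg. Origin: centre of its underside. There are two to four packs, all starting in the catch tray; a missing one reads None
Things that resemble listed ones, but are neither listed nor needed, are in the scene too. Of the things shaped like the spacer, the orange one is meant.

How it is judged:
By the outcome, as a careful person would: the job done as asked, in the order asked, and still so for the second after the job is handed in, with the robot touching nothing.
Of pack1, pack2, pack3, pack4 only 2 to 4 are there at a start; the rules pass over those that are not, and their reading is None.
At some moment in a run one of spacer, roll, pack1, pack2, pack3, pack4 may be knocked a few centimetres aside while the robot is not near it.
It also fails if it takes over 210 s, if anything falls off the work surface, if the arm or the gripper's body presses on something with over 40 N, if the wrist force passes 120 N, or if a joint passes its speed limit or range.

## Working session

There is one attempt and no reset: what is moved stays moved. The work goes in short steps, Python scripts to look and compute and a shell command to move; the robot and the scene stay as the last step left them, time stands still between calls to the robot, and variables do not carry over. Pictures are saved under pics/ and viewed, and the job is handed in when it is done.

```bash
ls; mkdir -p pics; python3 - <<'E'
from plant import *
import cv2
s=read_state();print(s)
for n in("side","top"):
    print(n,camera_params(n)); im=read_camera(n); cv2.imwrite(f"pics/{n}0.png",im[:,:,::-1])
print(tip_reach)
E
```

```text
pics
{'t': 0.0, 'q': array([-1.37936580e+00,  1.31133646e-01,  1.48930313e+00,  9.97175999e-06,
        1.52297420e+00, -8.53921485e-02]), 'dq': array([-0.00034443, -0.00077358, -0.00087861,  0.00056666, -0.00143182,
       -0.00026014]), 'joint_torque': array([-1.91366516e-04, -5.59834099e+01, -4.91764927e+01,  7.66480062e-02,
        3.51551094e-02, -1.14715745e-04]), 'tool_pos': array([ 0.16389768, -0.57656841,  0.20759079]), 'orientation': array([-3.10974900e+00, -4.33193626e-01,  1.35661684e-04]), 'force': array([-0.96124963,  1.12808612,  0.71986992]), 'wrist_torque': array([-0.0353471 , -0.05440871, -0.00110969]), 'opening': 0.09281921301765281}
side {'fov_y': 54.023965191902086, 'cx': 261.0618630942862, 'cy': 187.16718018645028, 'position': array([0.19428076, 0.60656385, 0.9741632 ]), 'rotation': array([-0.64462987,  2.71932708, -1.05084463])}
top {'fov_y': 52.63182481998469, 'cx': 259.0622969454143, 'cy': 192.9077416371903, 'position': array([ 0.28196957, -0.06536259,  1.21873562]), 'rotation': array([-2.14165686,  2.07232768, -0.22308905])}
0.011
```

View pics/side0.png

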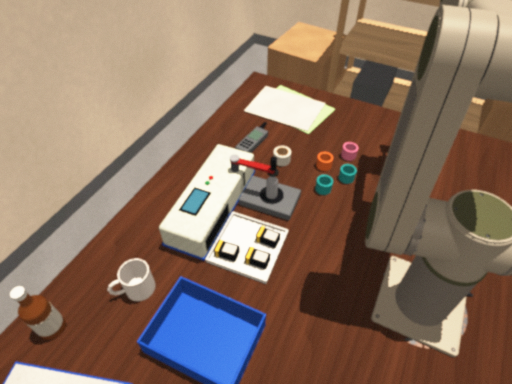

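View pics/top0.png

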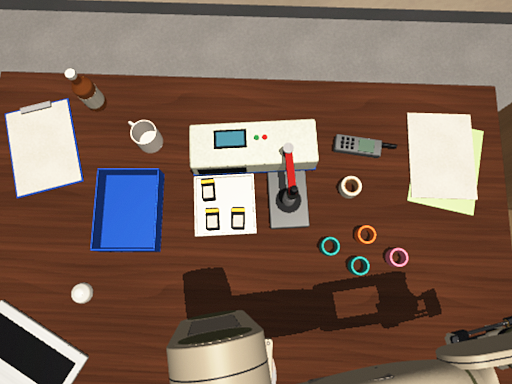

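```bash
cat > h.py <<'E'
from plant import *
import numpy as np, cv2
from scipy.spatial.transform import Rotation as R
W,H=512,384
def K(n):
    p=camera_params(n); f=H/2/np.tan(np.radians(p["fov_y"])/2)
    return f,p["cx"],p["cy"],np.array(p["position"]),R.from_rotvec(p["rotation"]).as_matrix()
def proj(n,P):
    f,cx,cy,c,M=K(n); q=(np.atleast_2d(P)-c)@M
    return np.c_[f*q[:,0]/q[:,2]+cx,f*q[:,1]/q[:,2]+cy]
def ray(n,px):
    f,cx,cy,c,M=K(n); d=M@np.array([(px[0]-cx)/f,(px[1]-cy)/f,1]); return c,d/np.linalg.norm(d)
def onz(n,px,z):
    c,d=ray(n,px); return c+d*(z-c[2])/d[2]
def tri(pa,pb):
    c1,d1=ray("side",pa);c2,d2=ray("top",pb)
    A=np.c_[d1,-d2]; t=np.linalg.lstsq(A,c2-c1,rcond=None)[0]
    a=c1+t[0]*d1;b=c2+t[1]*d2
    return (a+b)/2,np.linalg.norm(a-b)
def shot(n,name,crop=None,k=1):
    im=read_camera(n)
    o=im
    if crop: x0,y0,x1,y1=crop; o=im[y0:y1,x0:x1]
    if k!=1: o=cv2.resize(o,None,fx=k,fy=k,interpolation=cv2.INTER_CUBIC)
    cv2.imwrite(f"pics/{name}.png",o[:,:,::-1]); return im
E
python3 - <<'E'
from h import *
read_camera("side");read_camera("top")
np.set_printoptions(precision=4,suppress=True)
Z=dict(spindle_top=.108,spindle_base=.03,tray_in=.005,tote_in=.005,keeper_hinge=.135,keeper_knob=.17,spacer=.0225,roll=.0225,pack1=.005,handset=0,mug=0,machine=0)
for k,z in Z.items():
    for n in("side","top"):
        for d in tip_of(n,k)[:6]:
            print(k,n,round(d["confidence"],2),np.round(d["pixel"],1),onz(n,d["pixel"],z)[:2])
print(read_state()["t"])
E
```

```text
spindle_top side 0.71 [273.1 177.9] [ 0.5194 -0.1513]
spindle_top side 0.61 [268.3 191. ] [ 0.5089 -0.0944]
spindle_top top 0.65 [294.  196.5] [ 0.5157 -0.1605]
spindle_base side 0.92 [272.  192.4] [ 0.5235 -0.1575]
spindle_base top 0.78 [288.9 199.1] [ 0.5233 -0.1514]
tray_in side 0.83 [246.6 248.8] [0.5035 0.0622]
tray_in top 0.79 [224.6 202.8] [0.5096 0.0511]
tray_in top 0.2 [238.8 217.6] [0.4636 0.0038]
tote_in side 0.8 [202.6 338. ] [0.4785 0.3481]
tote_in side 0.46 [272.5 164. ] [ 0.5901 -0.3042]
tote_in side 0.2 [266.4 240.1] [0.4639 0.0069]
tote_in top 0.8 [129.4 211. ] [0.4733 0.351 ]
keeper_hinge side 0.66 [233.9 161.5] [ 0.6519 -0.1362]
keeper_knob side 0.75 [271.7 163.1] [ 0.5266 -0.1516]
keeper_knob side 0.45 [234.9 160.5] [ 0.6323 -0.1105]
keeper_knob top 0.61 [293.4 190.8] [ 0.5187 -0.1533]
keeper_knob top 0.32 [254.8 200.2] [ 0.4887 -0.0475]
spacer side 0.85 [322.2 184.7] [ 0.3874 -0.2735]
spacer side 0.69 [346.6 170. ] [ 0.3345 -0.3802]
spacer side 0.51 [349.9 152.7] [ 0.3516 -0.4733]
spacer top 0.75 [363.4 237.9] [ 0.4107 -0.383 ]
spacer top 0.73 [357.9 263.9] [ 0.3313 -0.3644]
spacer top 0.64 [329.2 244.4] [ 0.3873 -0.2777]
spacer top 0.61 [398.3 254.8] [ 0.3627 -0.4881]
roll side 0.83 [281.8 152.6] [ 0.578  -0.3582]
pack1 side 0.96 [229.5 251.4] [0.545  0.0935]
pack1 side 0.79 [264.1 240.4] [0.4697 0.0111]
pack1 side 0.66 [257.1 260.5] [0.4569 0.0841]
pack1 top 0.81 [213.8 218.4] [0.4585 0.0825]
pack1 top 0.76 [208.8 189.6] [0.551  0.1039]
pack1 top 0.69 [240.7 218.1] [ 0.4622 -0.0022]
handset side 0.87 [252.5 143.5] [ 0.7103 -0.3766]
handset top 0.73 [353.3 146.7] [ 0.7126 -0.3629]
handset top 0.57 [237.5 219.4] [0.4585 0.008 ]
mug side 0.71 [139.8 287. ] [0.7133 0.3056]
mug top 0.76 [151.5 140.9] [0.7108 0.304 ]
machine side 0.72 [260.9 222.4] [ 0.5108 -0.0494]
machine side 0.47 [274.9 178. ] [ 0.5541 -0.2483]
machine top 0.67 [254.3 201.2] [ 0.5189 -0.0431]
1.4
```

```bash
cat > ov.py <<'E'
from h import *
def mach(x,y,a):
    c,s=np.cos(a),np.sin(a)
    return lambda P: np.c_[x+c*P[:,0]-s*P[:,1], y+s*P[:,0]+c*P[:,1], P[:,2]]
def circ(cx,cy,z,r):
    t=np.linspace(0,2*np.pi,40); return np.c_[cx+r*np.cos(t),cy+r*np.sin(t),0*t+z]
def rect(x0,x1,y0,y1,z): return np.array([[x0,y0,z],[x1,y0,z],[x1,y1,z],[x0,y1,z],[x0,y0,z]],float)
def lines(): return [rect(95,235,-195,195,100)/1e3,rect(-90,90,-160,-40,30)/1e3,rect(-90,90,10,190,17)/1e3,circ(0,-100,30,19)/1e3,circ(0,-100,98,19)/1e3,circ(0,-100,108,12)/1e3]
def draw(im,n,Ls,crop,k,name):
    x0,y0,x1,y1=crop; o=cv2.resize(im[y0:y1,x0:x1],None,fx=k,fy=k,interpolation=cv2.INTER_CUBIC)[:,:,::-1].copy()
    for L in Ls:
        p=((proj(n,L)+.5-[x0,y0])*k-.5)
        cv2.polylines(o,[np.round(p*16).astype(np.int32)],False,(0,255,0),1,cv2.LINE_AA,4)
    cv2.imwrite(f"pics/{name}.png",o)
E
python3 - <<'E'
from ov import *
m=mach(.514,-.052,.07)
for n,crop,k in(("side",(150,130,310,290),4.5),("top",(180,105,330,245),5)):
    draw(read_camera(n),n,[m(L) for L in lines()],crop,k,"m1"+n)
E
```

```text
(no output)
```

View pics/m1side.png

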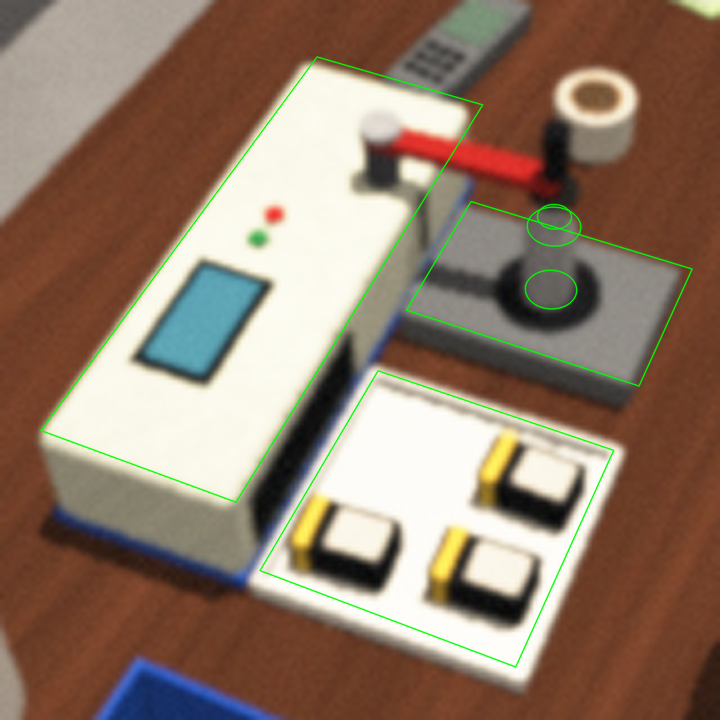

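View pics/m1top.png

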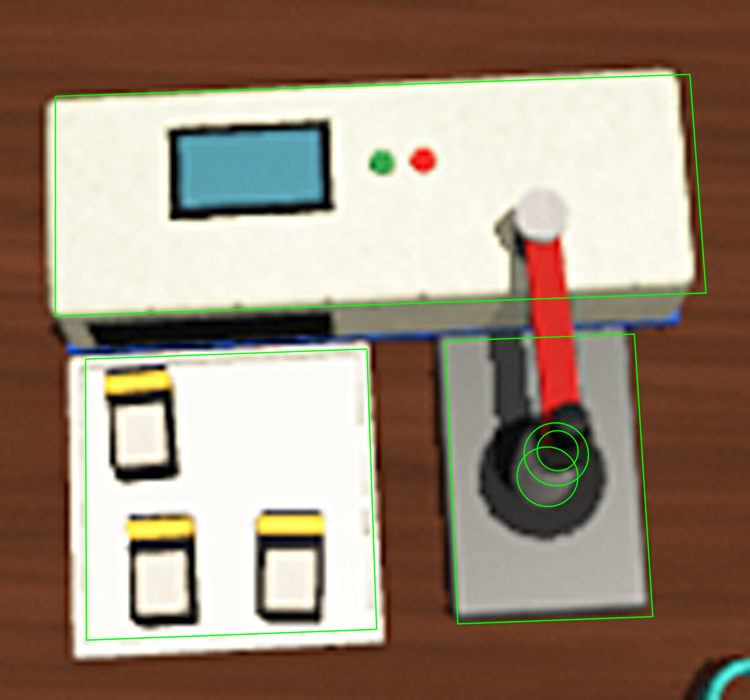

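```bash
python3 - <<'E'
from ov import *
from scipy.optimize import least_squares
np.set_printoptions(precision=4,suppress=True)
HT=dict(bl=(235,195,100),br=(235,-195,100),fl=(95,195,100),fr=(95,-195,100),dbl=(90,-40,30),dbr=(90,-160,30),dfl=(-90,-40,30),dfr=(-90,-160,30))
obs=[("side","br",308,60),("side","fr",472,105),("side","fl",240,500),("side","bl",40,430),("side","dfr",690,268),("side","dfl",622,390),("side","dbr",472,203),
("top","bl",47,100),("top","br",682,70),("top","fl",56,318),("top","fr",694,287),("top","dbr",632,333),("top","dfl",458,617),("top","dfr",648,606)]
off=dict(side=(150,130,4.5),top=(180,105,5))
def res(p,full=False):
    m=mach(*p[:3]); r=[]
    for i,(n,k,u,v) in enumerate(obs):
        x0,y0,s=off[n]; px=np.array([(u+.5)/s+x0-.5,(v+.5)/s+y0-.5])
        sh=p[3:5] if n=="side" else p[5:7]
        r.append(proj(n,m(np.array([HT[k]])/1e3))[0]+sh-px)
    return np.array(r) if full else np.r_[np.ravel(r),np.array(p[3:7])*.7]
s=least_squares(res,[.514,-.052,.07,0,0,0,0],loss="soft_l1")
print(s.x);print(np.c_[res(s.x,True)])
m=mach(*s.x[:3]);print(m(np.array([[0,-.1,.1],[0,.1,0],[.13,-.1,0]])))
E
```

```text
[ 0.516  -0.0525  0.0819  0.02    0.3799 -0.6416  0.2615]
[[ 0.5465 -0.3515]
 [ 1.0796 -0.0067]
 [-0.9607  0.9274]
 [-0.1956  0.9943]
 [-0.5482 -0.1782]
 [ 3.1384 -1.249 ]
 [-1.3827 -0.281 ]
 [ 0.2527 -0.4423]
 [ 0.0516 -0.2497]
 [-1.0196 -0.1135]
 [ 1.4062 -0.0305]
 [-0.4791 -0.7903]
 [-0.2576  0.7053]
 [ 0.6952  1.0016]]
[[ 0.5242 -0.1522  0.1   ]
 [ 0.5079  0.0472  0.    ]
 [ 0.6538 -0.1415  0.    ]]
```

```bash
cat > cyl.py <<'E'
from h import *
from scipy.optimize import minimize
def region(n,P,r,h,rb=.021):
    t=np.linspace(0,2*np.pi,60)
    c=np.c_[np.cos(t),np.sin(t)]
    S=4
    def pr(z,rr): return (proj(n,np.c_[P[0]+rr*c[:,0],P[1]+rr*c[:,1],0*t+z])+.5)*S-.5
    m=np.zeros((H*S,W*S),np.float32)
    hull=cv2.convexHull(np.r_[pr(P[2]-h/2,r),pr(P[2]+h/2,r)].astype(np.float32))
    cv2.fillPoly(m,[np.round(hull*16).astype(np.int32)],1.,cv2.LINE_8,4)
    # through hole: intersection of top bore & bottom bore is ignored (interior same colour)
    return cv2.resize(m,(W,H),interpolation=cv2.INTER_AREA)
def colmask(im,kind):
    hsv=cv2.cvtColor(im,cv2.COLOR_RGB2HSV).astype(int); h,s,v=hsv[...,0],hsv[...,1],hsv[...,2]
    if kind=="orange": return (h>3)&(h<14)&(s>190)&(v>120)
    return (s<90)&(v>110)
def fit(n,im,kind,p0,r,h,z):
    m=colmask(im,kind)
    px=proj(n,np.array([p0[0],p0[1],z]))[0].round().astype(int)
    w=np.zeros((H,W),np.uint8); cv2.circle(w,tuple(px.tolist()),28,1,-1)
    m=(m&(w>0)).astype(np.uint8)
    m=cv2.morphologyEx(m,cv2.MORPH_OPEN,np.ones((2,2),np.uint8))
    cs,_=cv2.findContours(m,cv2.RETR_EXTERNAL,cv2.CHAIN_APPROX_NONE)
    c=max(cs,key=cv2.contourArea); f=np.zeros((H,W),np.float32); cv2.drawContours(f,[cv2.convexHull(c)],-1,1,-1)
    o=minimize(lambda p:((region(n,[p[0],p[1],z],r,h)-f)**2).sum(),p0,method="Nelder-Mead",options=dict(initial_simplex=np.array(p0)+np.array([[0,0],[.01,0],[0,.01]]),xatol=1e-4))
    return o.x,o.fun,f.sum()
E
python3 - <<'E'
from cyl import *
np.set_printoptions(precision=4,suppress=True)
for n in("side","top"):
    im=shot(n,n+"r",(270,130,370,200) if n=="side" else (310,165,420,285),6 if n=="side" else 5)
    print(n,"sp",fit(n,im,"orange",[.405,-.385],.028,.045,.0225))
    print(n,"roll",fit(n,im,"white",[.565,-.34],.032,.045,.0225))
print(onz("top",(288.4,200.2),.031),onz("side",(271.6,194.3),.031),onz("side",(272.9,177),.108))
E
```

```text
side sp (array([ 0.4166, -0.3855]), np.float64(10.37890625), np.float32(267.0))
side roll (array([ 0.5669, -0.3437]), np.float64(21.03125), np.float32(317.0))
top sp (array([ 0.4315, -0.3912]), np.float64(325.33984375), np.float32(6.0))
top roll (array([ 0.5684, -0.348 ]), np.float64(32.3359375), np.float32(382.0))
[ 0.5196 -0.1498  0.031 ] [ 0.5208 -0.1485  0.031 ] [ 0.5217 -0.1546  0.108 ]
```

View pics/sider.png

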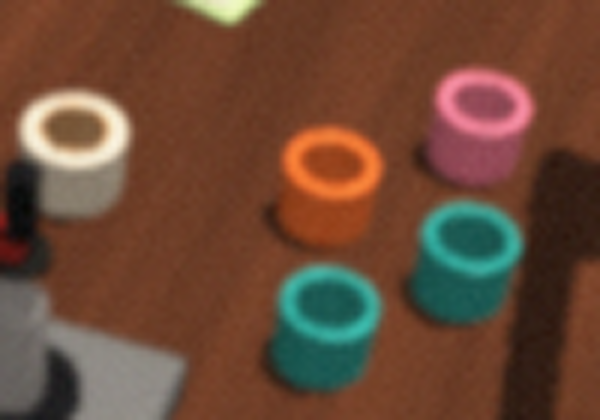

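View pics/topr.png

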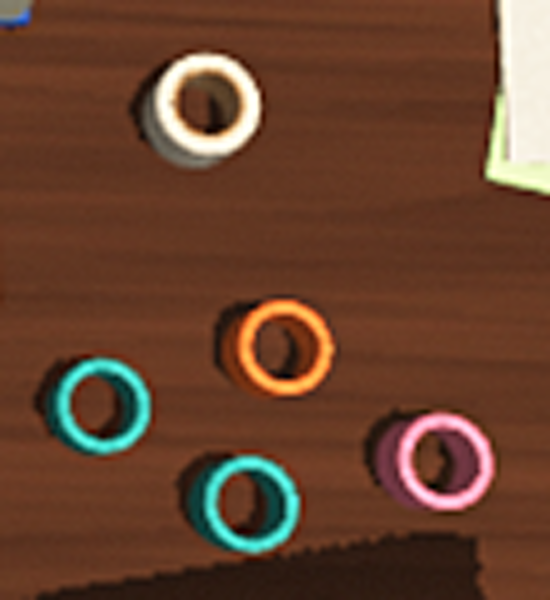

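```bash
python3 - <<'E'
from cyl import *
np.set_printoptions(precision=4,suppress=True)
for n,p in(("top",(366.6,234.0)),("side",(324.9,156.7)),("top",(351.4,185.8)),("side",(282.1,151.2))): print(n,onz(n,p,.045))
E
```

```text
top [ 0.4203 -0.387   0.045 ]
side [ 0.4218 -0.3862  0.045 ]
top [ 0.5688 -0.3437  0.045 ]
side [ 0.5711 -0.3428  0.045 ]
```

```bash
cat > st.py <<'E'
from ov import *
np.set_printoptions(precision=4,suppress=True)
YAW=.08; SP=np.array([.5215,-.152]); c,s=np.cos(YAW),np.sin(YAW); RM=np.array([[c,-s],[s,c]])
ORG=SP-RM@np.array([0,-.1]); HINGE=SP+RM@np.array([.13,0])
def w2m(p): return RM.T@(np.array(p)[:2]-ORG)
def m2w(p): return ORG+RM@np.array(p)[:2]
def knobxy(a): return HINGE+RM@(.13*np.array([-np.cos(a),-np.sin(a)]))
def status(tgt=None,z=None,yaw=None):
    st=read_state(); M=R.from_rotvec(st["orientation"]).as_matrix()
    y=np.arctan2(M[1,0],M[0,0])
    print("t %.2f tcp"%st["t"],st["tool_pos"],"yaw %.4f"%y,"tilt %.4f"%np.arccos(min(1,-M[2,2])),"F",np.round(st["force"],1),"open %.4f"%st["opening"],"q",np.round(st["q"],2))
    if tgt is not None:
        d=np.array([*tgt[:2],z if z is not None else st["tool_pos"][2]])-st["tool_pos"]
        print("tool-frame delta",M.T@d, "twist", None if yaw is None else -((yaw-y+np.pi/2)%np.pi-np.pi/2))
        yy=y if yaw is None else yaw
        print("delta in frame after twist", [d[0]*np.cos(yy)+d[1]*np.sin(yy), d[0]*np.sin(yy)-d[1]*np.cos(yy), -d[2]])
E
python3 - <<'E'
from st import *
ims={n:read_camera(n) for n in("side","top")}
for n,crop,k in(("side",(215,130,310,215),8),("top",(255,130,330,230),6)):
    Ls=[]
    for a in(-.1,0,.1,.2):
        x,y=knobxy(a)
        Ls+=[circ(x,y,.19,.010),np.array([[*HINGE,.145],[x,y,.145]])]
    Ls+=[circ(*HINGE,.135,.01),circ(*SP,.108,.012),circ(*SP,.03,.019)]
    draw(ims[n],n,Ls,crop,k,"k1"+n)
status(knobxy(0),.17,.08)
E
```

```text
t 1.70 tcp [ 0.164  -0.5772  0.2086] yaw 0.2768 tilt 0.0000 F [ 0.  -0.1 -0.6] open 0.0930 q [-1.38  0.13  1.49  0.    1.52 -0.09]
tool-frame delta [ 0.4601 -0.3113  0.0386] twist 0.19680582929588475
delta in frame after twist [np.float64(0.39033463377060207), np.float64(-0.395238177166632), np.float64(0.038620766466915896)]
```

View pics/k1side.png

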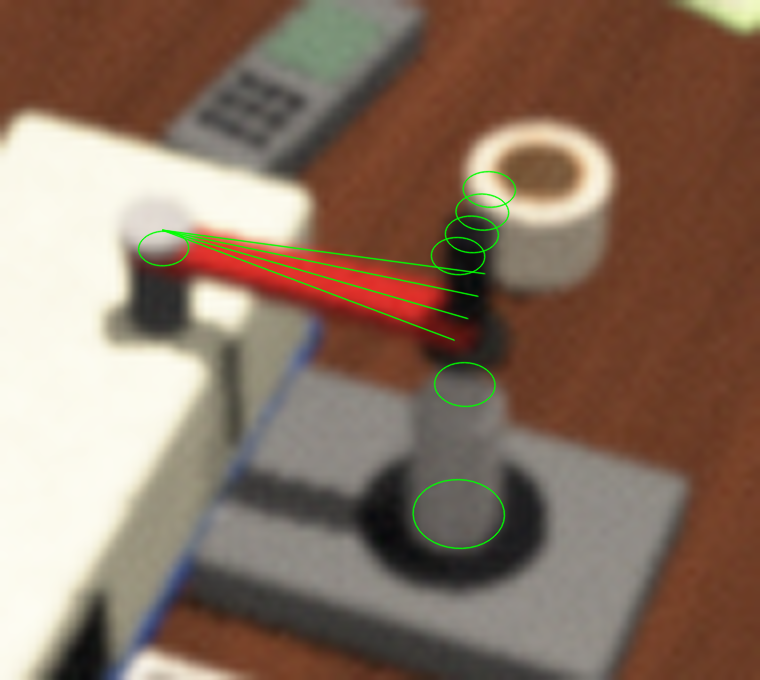

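View pics/k1top.png

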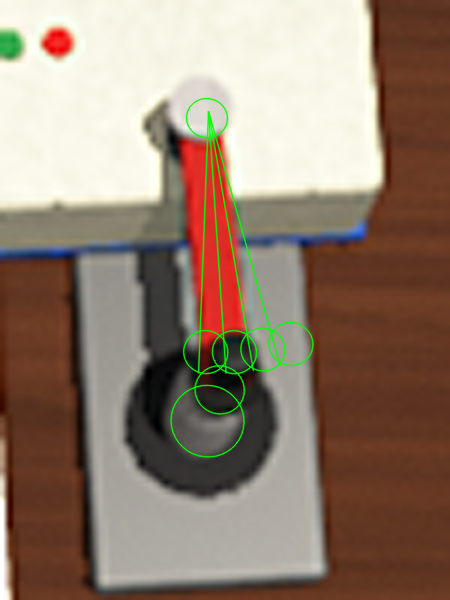

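```bash
python3 -m creep '[[0,0,-0.03,0.1,0],[0,0,-0.03,0.097,0],[0.028,-0.028,0,0,0],[0.028,-0.028,0,0,0],[0.028,-0.028,0,0,0],[0.028,-0.028,0,0,0],[0.028,-0.028,0,0,0],[0.028,-0.028,0,0,0],[0.028,-0.028,0,0,0],[0.028,-0.028,0,0,0],[0.028,-0.028,0,0,0],[0.028,-0.028,0,0,0]]' 10; python3 -m creep '[[0.028,-0.028,0,0,0],[0.028,-0.028,0,0,0],[0.025,-0.025,0,0,0],[0,0,0,0,0],[0,0,0,0,0]]'; python3 - <<'E'
from st import *
status(knobxy(.02),.168,.08)
for n in("side","top"): shot(n,"a1"+n,(180,100,330,240),5)
E
```

```text
t: 2.7
tool_pos: [0.4217, -0.2741, 0.2689]
orientation: [3.139, 0.125, 0.001]
force: [1.0, -0.2, 0.5]
opening: 0.0929
t: 3.12
tool_pos: [0.4959, -0.1868, 0.2685]
orientation: [-3.139, -0.131, 0.0]
force: [-0.7, 0.3, 0.1]
opening: 0.0931
t 3.12 tcp [ 0.4959 -0.1868  0.2685] yaw 0.0836 tilt 0.0003 F [-0.7  0.3  0.1] open 0.0931 q [-0.46 -0.08  1.59 -0.    1.63  1.03]
tool-frame delta [ 0.0284 -0.0299  0.1005] twist 0.0035772100274837904
delta in frame after twist [np.float64(0.028308516597375512), np.float64(-0.030057332178872905), np.float64(0.10049882776660699)]
```

```bash
python3 -m creep '[[0.028,-0.03,0,0.0035,0],[0,0,0.03,0,0],[0,0,0,0,0],[0,0,0,0,0]]'; python3 - <<'E'
from st import *
status(knobxy(.02),.168,.08)
for n in("side","top"): shot(n,"a2"+n,(200,100,330,240),5)
E
```

```text
t: 3.55
tool_pos: [0.5186, -0.1571, 0.2369]
orientation: [-3.138, -0.118, 0.007]
force: [-0.0, -1.3, 0.2]
opening: 0.0928
t 3.55 tcp [ 0.5186 -0.1571  0.2369] yaw 0.0751 tilt 0.0045 F [-0.  -1.3  0.2] open 0.0928 q [-0.39 -0.03  1.61 -0.    1.57  1.11]
tool-frame delta [ 0.0036 -0.0022  0.0689] twist -0.0049063323503049094
delta in frame after twist [np.float64(0.0033160867697704416), np.float64(-0.002249366752595182), np.float64(0.06894360761090465)]
```

View pics/a2side.png

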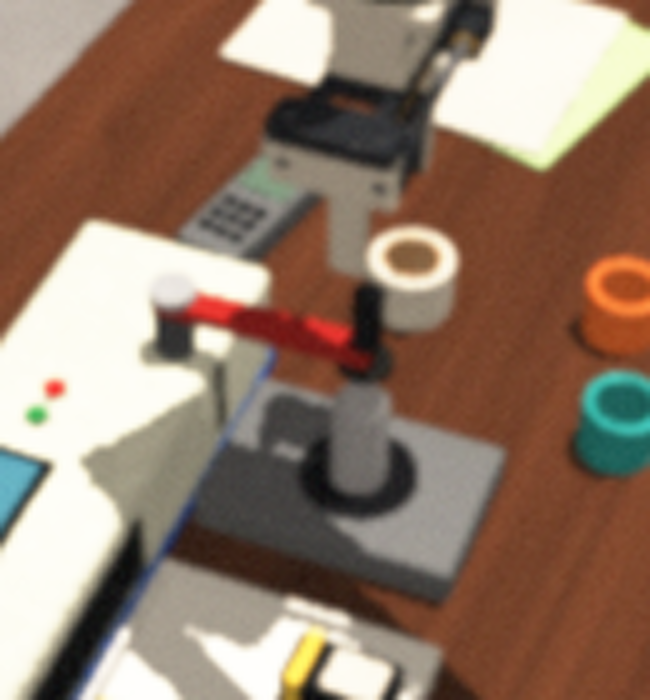

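View pics/a2top.png

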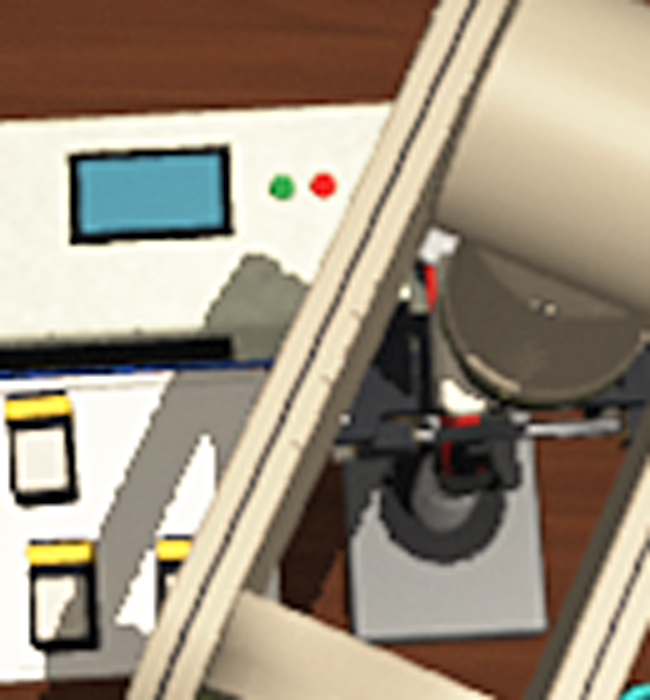

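```bash
python3 - <<'E'
from st import *
st=read_state();M=R.from_rotvec(st["orientation"]).as_matrix();p=st["tool_pos"]
for e in(-1,1):
    for w in (-1,1):
        q=p+M@np.array([w*.0075,e*.0465,.011]); print(e,w,(proj("side",q)[0]+.5-[200,100])*5)
for a in(0,.05):
  for z in (.145,.19): print(a,z,(proj("side",np.array([*knobxy(a),z]))[0]+.5-[200,100])*5)
E
```

```text
-1 -1 [362.2543 297.5238]
-1 1 [337.9096 290.5408]
1 -1 [417.6659 199.2441]
1 1 [394.3789 192.9352]
0 0.145 [367.4579 349.1228]
0 0.19 [369.9334 296.4307]
0.05 0.145 [370.8944 342.2052]
0.05 0.19 [373.4617 289.5002]
```

```bash
python3 -m creep '[[0,0,0,0,0],[0,0,0,0,0],[0,0,0,0,0]]'; python3 - <<'E'
from st import *
status(knobxy(.02),.168,.08)
st=read_state();M=R.from_rotvec(st["orientation"]).as_matrix();p=st["tool_pos"]
Ls=[]
for e in(-1,1):
    q=np.array([[w*.0075,e*o,.011] for w,o in((-1,.0465),(1,.0465),(1,.064),(-1,.064),(-1,.0465))])
    Ls.append(p+q@M.T)
Ls.append(p+np.array([[-.0375,-.094,-.073],[.0375,-.094,-.073],[.0375,.094,-.073],[-.0375,.094,-.073],[-.0375,-.094,-.073]])@M.T)
draw(read_camera("side"),"side",Ls,(200,100,330,240),5,"a3")
E
```

```text
t: 3.9
tool_pos: [0.5208, -0.1571, 0.2398]
orientation: [3.139, 0.118, 0.002]
force: [0.0, -0.5, 0.4]
opening: 0.093
t 3.90 tcp [ 0.5208 -0.1571  0.2398] yaw 0.0754 tilt 0.0016 F [ 0.  -0.5  0.4] open 0.0930 q [-0.39 -0.03  1.6  -0.    1.57  1.11]
tool-frame delta [ 0.0011 -0.0025  0.0718] twist -0.004636992067847512
delta in frame after twist [np.float64(0.0011716176909904903), np.float64(-0.002459818991127097), np.float64(0.07175204997833165)]
```

View pics/a3.png

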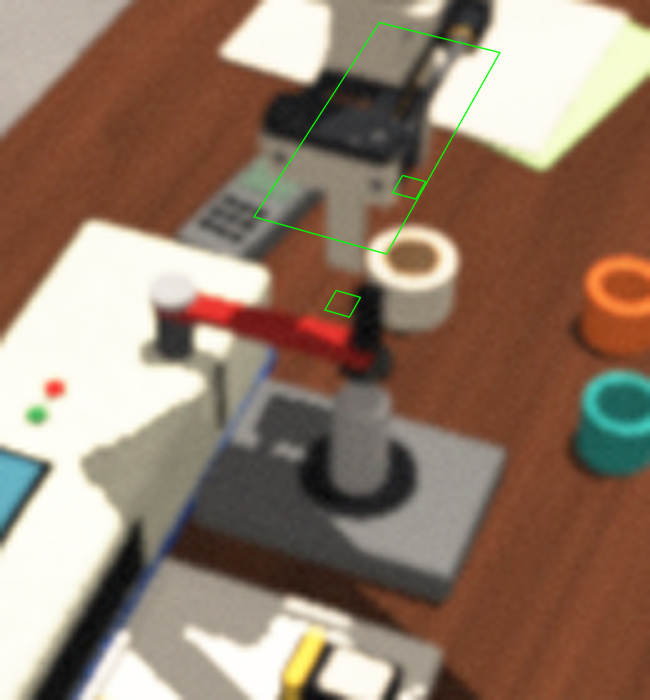

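```bash
cat >> st.py <<'E'
def gripper():
    st=read_state();M=R.from_rotvec(st["orientation"]).as_matrix();p=st["tool_pos"];Ls=[];o=st["opening"]/2
    for e in(-1,1):
        q=np.array([[w*.0075,e*u,.011] for w,u in((-1,o),(1,o),(1,o+.0175),(-1,o+.0175),(-1,o))]); Ls.append(p+q@M.T)
    Ls.append(p+np.array([[-.0375,-.094,-.073],[.0375,-.094,-.073],[.0375,.094,-.073],[-.0375,.094,-.073],[-.0375,-.094,-.073]])@M.T)
    return Ls
E
python3 - <<'E'
from st import *
draw(read_camera("top"),"top",gripper(),(240,120,350,240),6,"a4")
draw(read_camera("side"),"side",gripper(),(180,20,340,180),5,"a5")
E
```

```text
(no output)
```

View pics/a4.png

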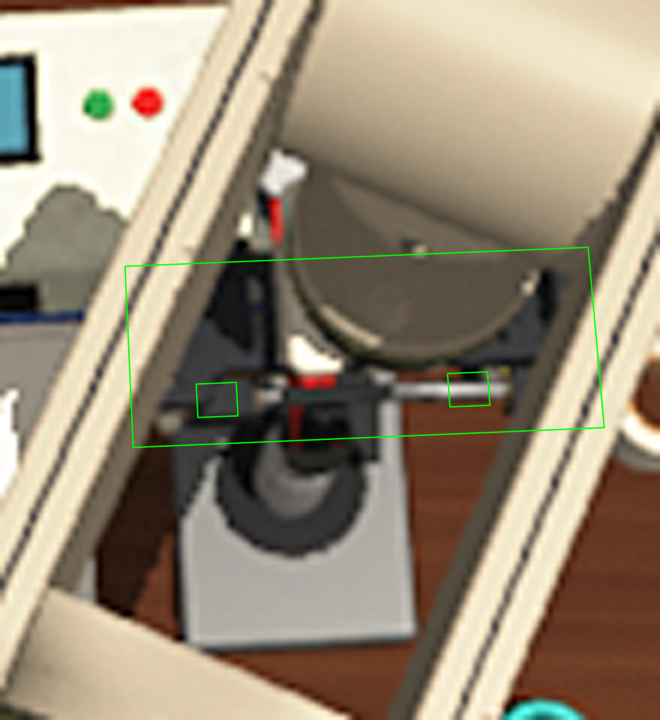

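View pics/a5.png

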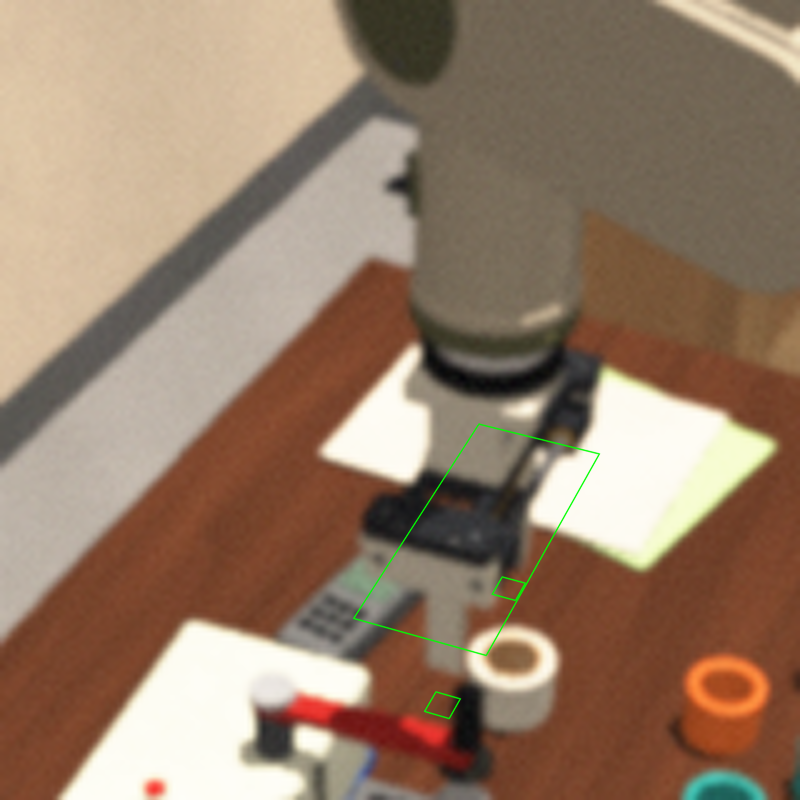

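```bash
python3 - <<'E'
from st import *
im=read_camera("side")[110:175,240:310]; cv2.imwrite("pics/a6.png",cv2.resize(im,None,fx=9,fy=9,interpolation=cv2.INTER_NEAREST)[:,:,::-1])
E
```

```text
(no output)
```

View pics/a6.png

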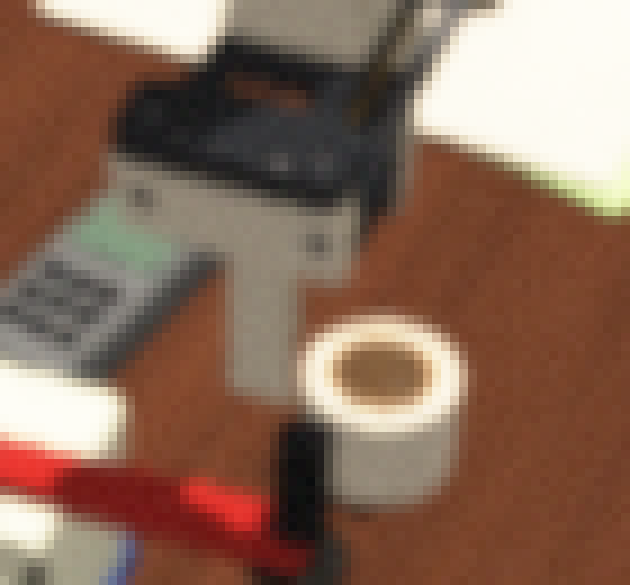

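```bash
python3 -m creep '[[-0.01,0.04,0,0,255],[-0.01,0.04,0,0,255],[-0.01,0.035,0,0,255],[0,0,0.04,0,255],[0,0,0.04,0,255],[0,0,0.03,0,255],[0,0,0,0,255],[0,0,0,0,255],[0,0,0,0,255],[0,0,0,0,255]]' 10; python3 - <<'E'
from st import *
status()
draw(read_camera("side"),"side",gripper(),(230,100,330,200),7,"a7")
draw(read_camera("top"),"top",gripper(),(240,120,370,260),5,"a8")
E
```

```text
t: 4.93
tool_pos: [0.5013, -0.2743, 0.132]
orientation: [3.136, 0.12, 0.006]
force: [0.1, -0.4, 1.5]
opening: 0.0309
t 4.93 tcp [ 0.5013 -0.2743  0.132 ] yaw 0.0768 tilt 0.0049 F [ 0.1 -0.4  1.5] open 0.0309 q [-0.59  0.1   1.67 -0.    1.37  0.9 ]
```

View pics/a7.png

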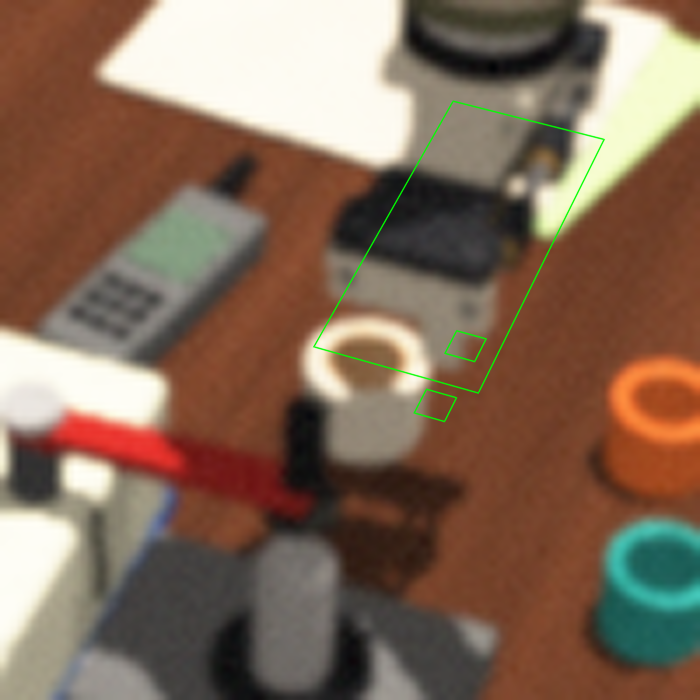

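View pics/a8.png

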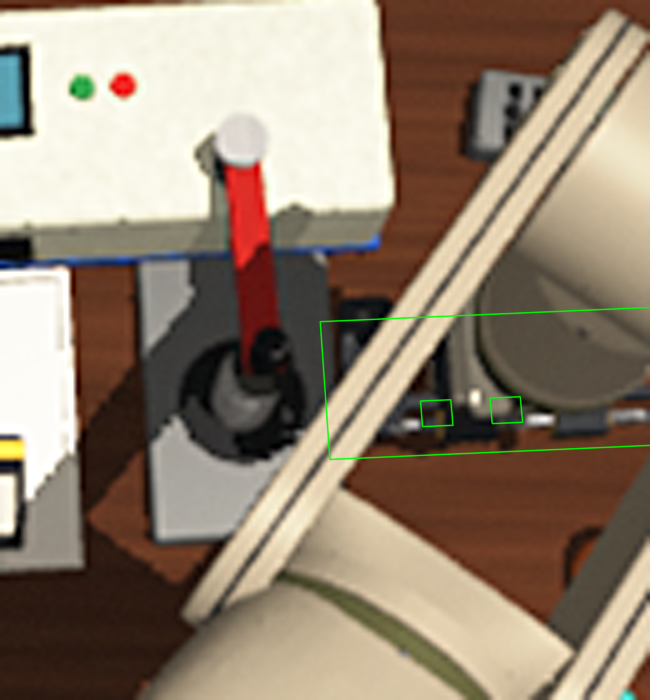

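```bash
python3 -m creep '[[0,0,0.03,0,255],[0,0,0.03,0,255],[0,0,0.02,0,255],[0,0,0,0,255],[0,0,0,0,255],[0,0,0,0,255]]' 10; python3 - <<'E'
from st import *
status()
draw(read_camera("side"),"side",gripper(),(230,100,330,200),7,"a9")
E
```

```text
t: 5.53
tool_pos: [0.5009, -0.2742, 0.0511]
orientation: [3.137, 0.12, 0.004]
force: [0.0, 0.0, -0.3]
opening: 0.0005
t 5.53 tcp [ 0.5009 -0.2742  0.0511] yaw 0.0764 tilt 0.0031 F [ 0.   0.  -0.3] open 0.0005 q [-0.59  0.18  1.73 -0.    1.23  0.9 ]
```

View pics/a9.png

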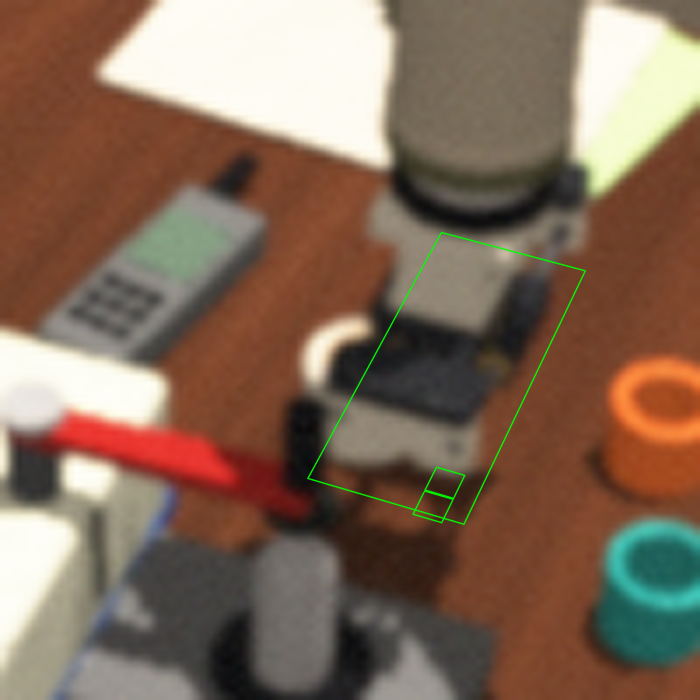

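```bash
python3 -m creep '[[0,0,0.01,0,255],[0,0,0.01,0,255],[0,0,0.005,0,255],[0,0,0,0,255],[0,0,0,0,255]]' 10; python3 - <<'E'
from st import *
status()
draw(read_camera("side"),"side",gripper(),(230,100,330,200),7,"a10")
E
```

```text
t: 6.0
tool_pos: [0.4988, -0.2729, 0.0228]
orientation: [-3.138, -0.12, 0.002]
force: [0.7, 0.2, -0.2]
opening: 0.0004
t 6.00 tcp [ 0.4988 -0.2729  0.0228] yaw 0.0763 tilt 0.0018 F [ 0.7  0.2 -0.2] open 0.0004 q [-0.59  0.22  1.75  0.    1.18  0.9 ]
```

View pics/a10.png

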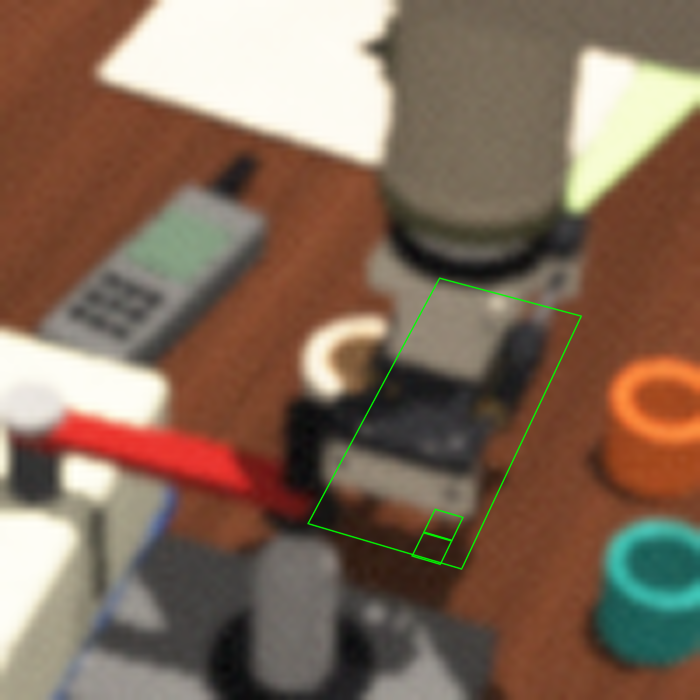

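```bash
python3 -m creep '[[0,0,0.004,0,255],[0,0,0.004,0,255],[0,0,0.003,0,255],[0,0,0,0,255],[0,0,0,0,255]]' 10;python3 -m creep '[[0,0,0.002,0,255],[0,0,0,0,255],[0,0,0,0,255]]' 10; 
```

```text
t: 6.47
tool_pos: [0.4992, -0.2732, 0.0122]
orientation: [-3.139, -0.12, 0.001]
force: [0.2, -0.8, 0.6]
opening: 0.0006
t: 6.72
tool_pos: [0.4994, -0.2734, 0.0106]
orientation: [-3.139, -0.12, 0.0]
force: [-0.0, 0.9, -0.4]
opening: 0.0004
```

```bash
python3 -m creep '[[0,0,0.002,0,255],[0,0,0,0,255],[0,0,0,0,255]]' 10;python3 -m creep '[[0,0,0.002,0,255],[0,0,0,0,255],[0,0,0,0,255]]' 10;python3 -m creep '[[0,0,0.002,0,255],[0,0,0,0,255],[0,0,0,0,255]]' 10 
```

```text
t: 6.97
tool_pos: [0.4993, -0.2733, 0.0085]
orientation: [-3.139, -0.12, 0.0]
force: [-0.2, -0.3, -0.5]
opening: 0.0005
t: 7.22
tool_pos: [0.4993, -0.2733, 0.0065]
orientation: [-3.139, -0.12, 0.0]
force: [-0.7, 0.9, -0.1]
opening: 0.0003
t: 7.47
tool_pos: [0.4993, -0.2732, 0.0044]
orientation: [-3.139, -0.12, 0.0]
force: [-0.4, -0.1, -0.0]
opening: 0.0005
```

```bash
for i in 1 2 3; do :; done; python3 -m creep '[[0,0,0.003,0,255],[0,0,0,0,255],[0,0,0,0,255]]' 10;python3 -m creep '[[0,0,0.003,0,255],[0,0,0,0,255],[0,0,0,0,255]]' 10;python3 -m creep '[[0,0,0.003,0,255],[0,0,0,0,255],[0,0,0,0,255]]' 10 
```

```text
t: 7.72
tool_pos: [0.4992, -0.2732, 0.0013]
orientation: [-3.139, -0.12, 0.001]
force: [0.4, -0.8, -0.5]
opening: 0.0004
t: 7.97
tool_pos: [0.4992, -0.2732, -0.0016]
orientation: [-3.139, -0.12, 0.001]
force: [-0.1, 0.4, -0.0]
opening: 0.0001
t: 8.22
tool_pos: [0.4993, -0.2732, -0.0046]
orientation: [-3.139, -0.12, 0.001]
force: [-0.9, 0.2, -0.3]
opening: 0.0007
```

```bash
python3 - <<'E'
from st import *
status()
draw(read_camera("side"),"side",gripper(),(230,80,330,180),7,"a11")
E
```

```text
t 8.22 tcp [ 0.4993 -0.2732 -0.0046] yaw 0.0763 tilt 0.0004 F [-0.9  0.2 -0.3] open 0.0007 q [-0.59  0.26  1.76 -0.    1.13  0.9 ]
```

View pics/a11.png

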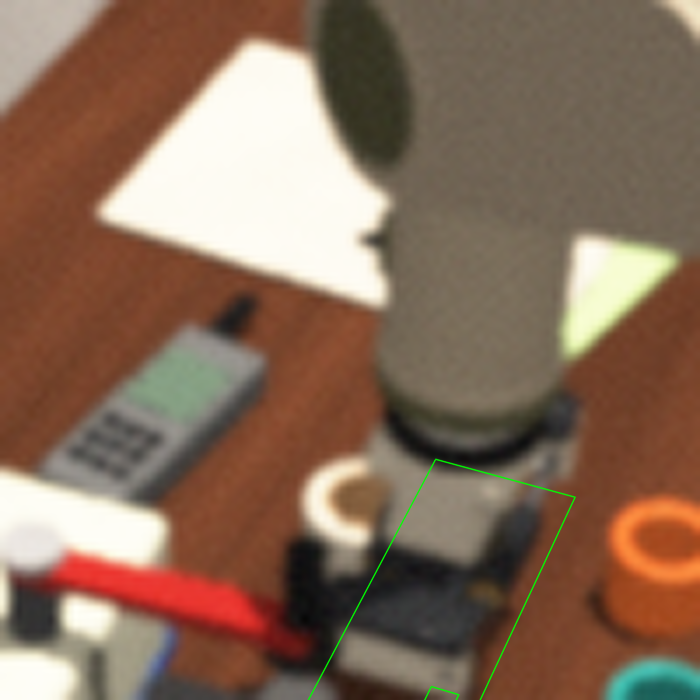

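```bash
python3 -m creep '[[0,0,0.003,0,255],[0,0,0,0,255],[0,0,0,0,255]]' 10|grep -E "pos|force";python3 -m creep '[[0,0,0.003,0,255],[0,0,0,0,255],[0,0,0,0,255]]' 10|grep -E "pos|force";python3 -m creep '[[0,0,0.003,0,255],[0,0,0,0,255],[0,0,0,0,255]]' 10 |grep -E "pos|force"
```

```text
tool_pos: [0.4993, -0.2732, -0.0076]
force: [0.2, 0.1, -0.5]
tool_pos: [0.4999, -0.2736, -0.0097]
force: [-1.8, 1.0, 5.6]
tool_pos: [0.5, -0.2737, -0.0098]
force: [-13.8, 9.5, 33.5]
```

```bash
python3 -m creep '[[0,0,-0.005,0,255],[0,0,-0.03,0,0],[0,0,-0.04,0,0],[0,0,-0.04,0,0],[0,0,-0.04,0,0],[0,0,-0.04,0,0],[0,0,-0.03,0,0],[0,0,0,0,0],[0,0,0,0,0],[0,0,0,0,0]]' 10; sed -i 's/p=st\["tool_pos"\];Ls/p=st["tool_pos"]+[0,0,ZB];Ls/; s/^YAW=.08;/ZB=.020; YAW=.08;/' st.py
sed -i 's/z if z is not None else/z-ZB if z is not None else/' st.py
python3 - <<'E'
from st import *
status(knobxy(.02),.26,.08)
draw(read_camera("side"),"side",gripper(),(180,20,340,180),5,"b1")
draw(read_camera("top"),"top",gripper(),(240,120,370,260),5,"b2")
E
```

```text
t: 9.85
tool_pos: [0.4992, -0.2732, 0.2109]
orientation: [-3.139, -0.12, 0.001]
force: [0.7, 0.4, -0.8]
opening: 0.0557
t 9.85 tcp [ 0.4992 -0.2732  0.2109] yaw 0.0763 tilt 0.0007 F [ 0.7  0.4 -0.8] open 0.0557 q [-0.59  0.05  1.57 -0.    1.52  0.9 ]
tool-frame delta [ 0.0315 -0.1166 -0.0291] twist -0.003660008957153682
delta in frame after twist [np.float64(0.03194615473062683), np.float64(-0.1164441996535552), np.float64(-0.029144131405970747)]
```

View pics/b1.png

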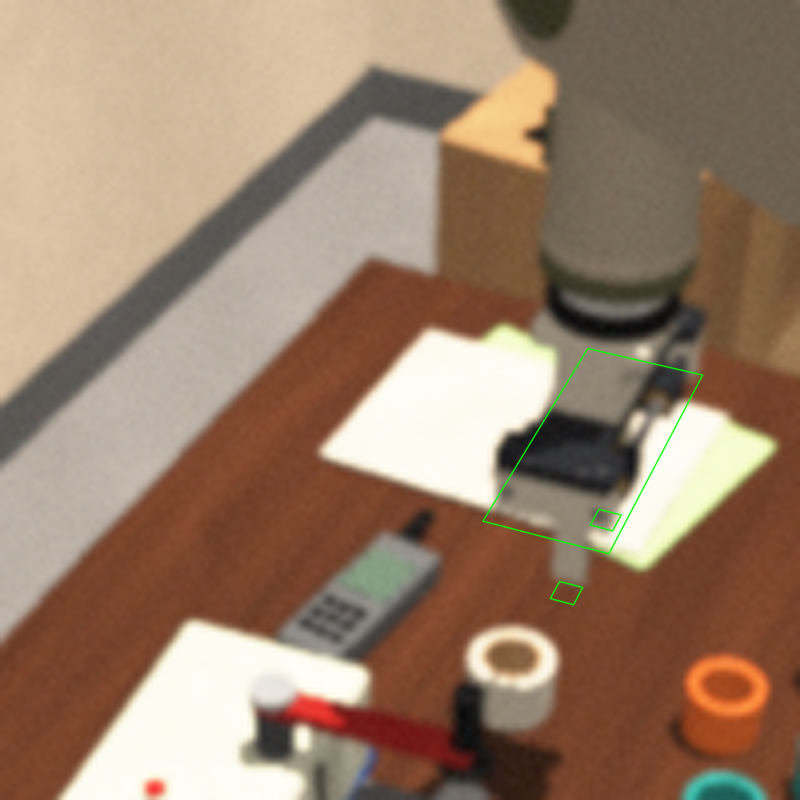

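View pics/b2.png

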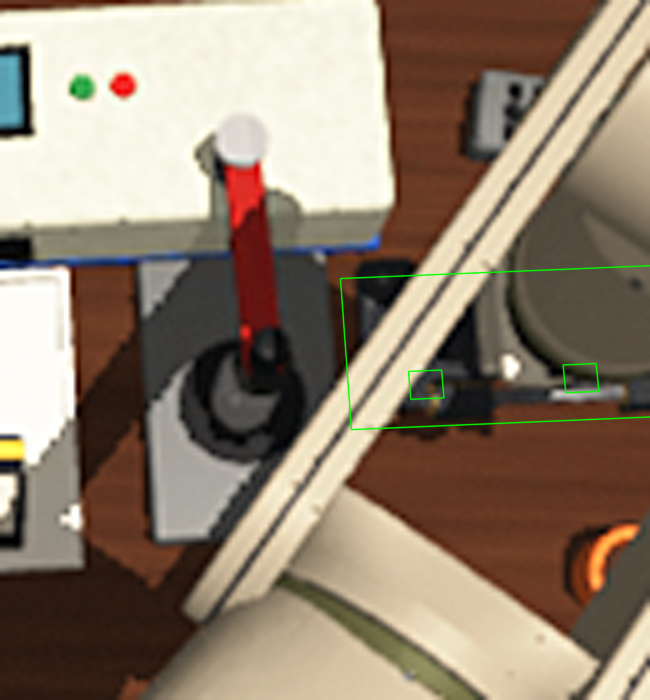

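```bash
python3 -m creep '[[0,0,-0.029,-0.0035,0],[0.01,-0.04,0,0,0],[0.01,-0.04,0,0,0],[0.012,-0.0365,0,0,0],[0,0,0,0,0],[0,0,0,0,0],[0,0,0,0,0]]' 10; python3 - <<'E'
from st import *
status(knobxy(.02),.168,.08)
draw(read_camera("side"),"side",gripper(),(210,80,310,180),7,"b3")
E
```

```text
t: 10.53
tool_pos: [0.5214, -0.1547, 0.2392]
orientation: [-3.139, -0.127, 0.004]
force: [-0.0, -0.0, 0.6]
opening: 0.0926
t 10.53 tcp [ 0.5214 -0.1547  0.2392] yaw 0.0807 tilt 0.0023 F [-0.  -0.   0.6] open 0.0926 q [-0.38 -0.03  1.6  -0.    1.58  1.11]
tool-frame delta [ 0.0005 -0.      0.0912] twist 0.0007297852255101489
delta in frame after twist [np.float64(0.0002962080751072963), np.float64(-5.186155952541338e-05), np.float64(0.09120776083458015)]
```

View pics/b3.png

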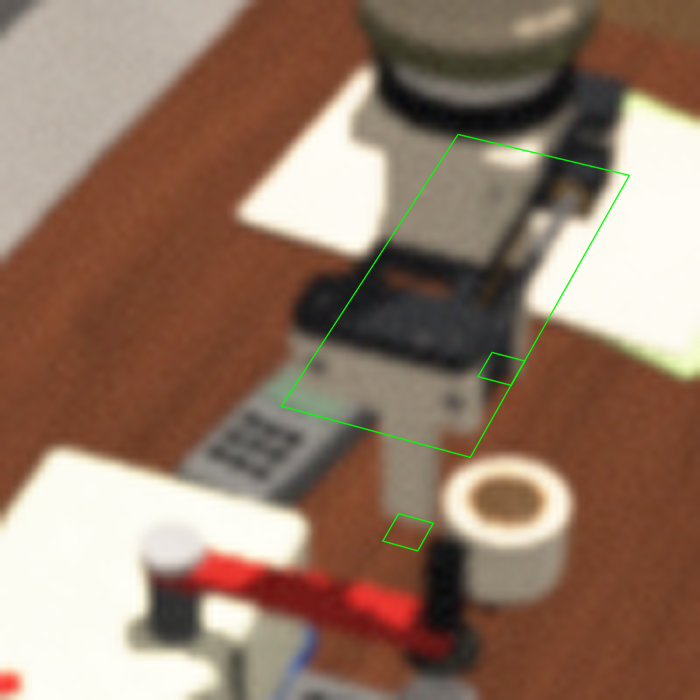

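```bash
python3 -m creep '[[0,0,0.03,0,0],[0,0,0.03,0,0],[0,0,0.01,0,0],[0,0,0,0,0],[0,0,0,0,0],[0,0,0,0,0]]' 10; python3 - <<'E'
from st import *
status(knobxy(.02),.168,.08)
draw(read_camera("side"),"side",gripper(),(210,80,310,180),7,"b4")
draw(read_camera("top"),"top",gripper(),(250,130,350,230),7,"b5")
E
```

```text
t: 11.08
tool_pos: [0.5228, -0.1556, 0.1724]
orientation: [3.138, 0.124, 0.003]
force: [0.0, -0.6, -0.1]
opening: 0.0931
t 11.08 tcp [ 0.5228 -0.1556  0.1724] yaw 0.0789 tilt 0.0021 F [ 0.  -0.6 -0.1] open 0.0931 q [-0.38  0.    1.69 -0.    1.45  1.11]
tool-frame delta [-0.001  -0.0011  0.0244] twist -0.0010777781005186782
delta in frame after twist [np.float64(-0.0009847635687604782), np.float64(-0.0010932593895617985), np.float64(0.02444624128937814)]
```

View pics/b4.png

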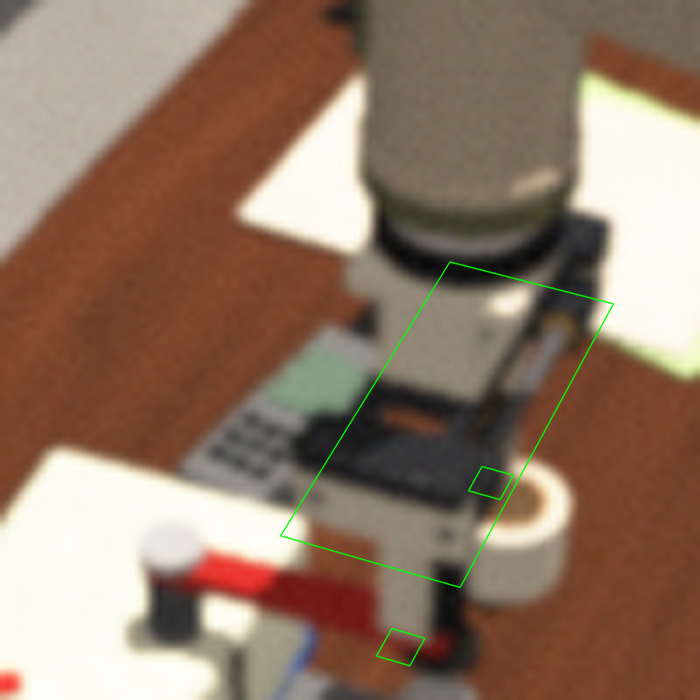

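View pics/b5.png

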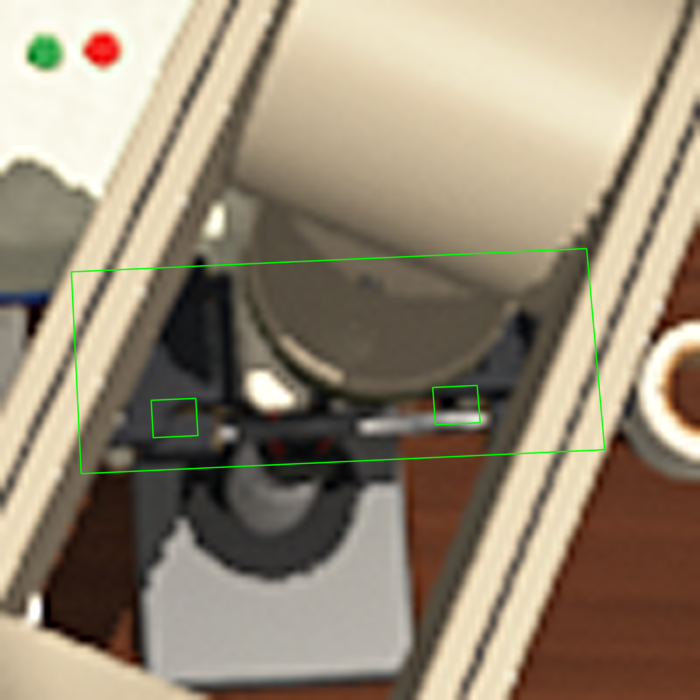

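```bash
python3 -m creep '[[0,-0.001,0.012,0,0],[0,0,0.01,0,0],[0,0,0,0,0],[0,0,0,0,0]]' 12; python3 -m creep '[[0,0,0,0,255],[0,0,0,0,255],[0,0,0,0,255],[0,0,0,0,255],[0,0,0,0,255],[0,0,0,0,255],[0,0,0,0,255],[0,0,0,0,255],[0,0,0,0,255],[0,0,0,0,255]]' 12
```

```text
t: 11.52
tool_pos: [0.521, -0.1532, 0.1472]
orientation: [-3.138, -0.126, 0.004]
force: [0.2, 0.4, -0.0]
opening: 0.0928
t: 12.35
tool_pos: [0.5219, -0.1537, 0.1486]
orientation: [-3.139, -0.125, 0.0]
force: [0.5, -0.5, 0.1]
opening: 0.0315
```

```bash
python3 -m creep '[[0,0,0,0,255],[0,0,0,0,255],[0,0,0,0,255],[0,0,0,0,255]]' 12; python3 - <<'E'
from st import *
status()
shot("side","b6",(210,80,310,180),7)
E
```

```text
t: 12.68
tool_pos: [0.5219, -0.1534, 0.1486]
orientation: [-3.139, -0.126, 0.0]
force: [-0.9, 1.9, 1.2]
opening: 0.0196
t 12.68 tcp [ 0.5219 -0.1534  0.1486] yaw 0.0800 tilt 0.0005 F [-0.9  1.9  1.2] open 0.0196 q [-0.38  0.02  1.72  0.    1.41  1.11]
```

View pics/b6.png

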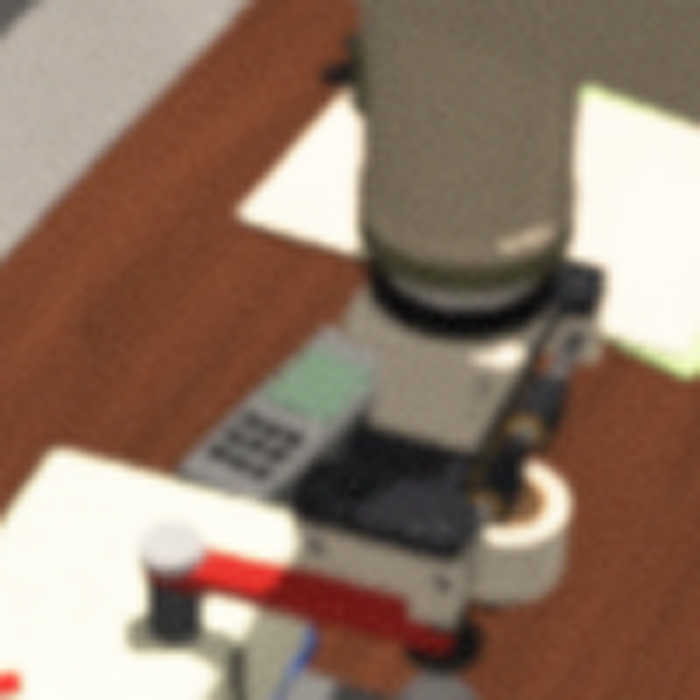

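```bash
python3 - <<'E'
import numpy as np
a=-np.linspace(0,np.pi/2,25)
for i in range(24): print("[%.4f,%.4f,0,0,255]"%(.13*(np.cos(a[i])-np.cos(a[i+1])),.13*(np.sin(a[i+1])-np.sin(a[i]))),end=",")
E
```

```text
[0.0003,-0.0085,0,0,255],[0.0008,-0.0085,0,0,255],[0.0014,-0.0084,0,0,255],[0.0019,-0.0083,0,0,255],[0.0025,-0.0081,0,0,255],[0.0030,-0.0080,0,0,255],[0.0035,-0.0077,0,0,255],[0.0040,-0.0075,0,0,255],[0.0045,-0.0072,0,0,255],[0.0050,-0.0069,0,0,255],[0.0054,-0.0066,0,0,255],[0.0058,-0.0062,0,0,255],[0.0062,-0.0058,0,0,255],[0.0066,-0.0054,0,0,255],[0.0069,-0.0050,0,0,255],[0.0072,-0.0045,0,0,255],[0.0075,-0.0040,0,0,255],[0.0077,-0.0035,0,0,255],[0.0080,-0.0030,0,0,255],[0.0081,-0.0025,0,0,255],[0.0083,-0.0019,0,0,255],[0.0084,-0.0014,0,0,255],[0.0085,-0.0008,0,0,255],[0.0085,-0.0003,0,0,255],
```

```bash
python3 -m creep '[[0.0003,-0.0085,0,0,255],[0.0008,-0.0085,0,0,255],[0.0014,-0.0084,0,0,255],[0.002,-0.0083,0,0,255],[0.0025,-0.008,0,0,255],[0.003,-0.008,0,0,255],[0,0,0,0,255]]' 25; python3 - <<'E'
from st import *
status()
E
```

```text
t: 13.32
tool_pos: [0.5283, -0.1023, 0.1486]
orientation: [3.139, 0.126, 0.001]
force: [-0.4, 0.8, -1.3]
opening: 0.0195
t 13.32 tcp [ 0.5283 -0.1023  0.1486] yaw 0.0803 tilt 0.0004 F [-0.4  0.8 -1.3] open 0.0195 q [-0.29 -0.    1.74  0.    1.41  1.2 ]
```

```bash
python3 -m creep '[[0.0035,-0.0077,0,0,255],[0.004,-0.0075,0,0,255],[0.0045,-0.0072,0,0,255],[0.005,-0.0069,0,0,255],[0.0054,-0.0066,0,0,255],[0.0058,-0.0062,0,0,255],[0.0062,-0.0058,0,0,255],[0.0066,-0.0054,0,0,255],[0.0069,-0.005,0,0,255]]'; python3 - <<'E'
from st import *
status()
shot("side","b7",(190,80,310,200),6)
E
python3 -m creep '[[0.0072,-0.0045,0,0,255],[0.0075,-0.004,0,0,255],[0.0077,-0.0035,0,0,255],[0.008,-0.003,0,0,255],[0.0081,-0.0025,0,0,255],[0.0083,-0.0019,0,0,255],[0.0084,-0.0014,0,0,255],[0.0085,-0.0008,0,0,255],[0.0085,-0.0003,0,0,255],[0,0,0,0,255],[0,0,0,0,255]]'
```

```text
t: 14.07
tool_pos: [0.5709, -0.0399, 0.1485]
orientation: [-3.138, -0.126, 0.002]
force: [-4.7, 0.5, 1.8]
opening: 0.0188
t 14.07 tcp [ 0.5709 -0.0399  0.1485] yaw 0.0804 tilt 0.0020 F [-4.7  0.5  1.8] open 0.0188 q [-0.16  0.09  1.64  0.    1.41  1.33]
t: 15.03
tool_pos: [0.6417, -0.0136, 0.1485]
orientation: [-3.139, -0.126, -0.0]
force: [-0.4, 0.1, 0.2]
opening: 0.0006
```

View pics/b7.png

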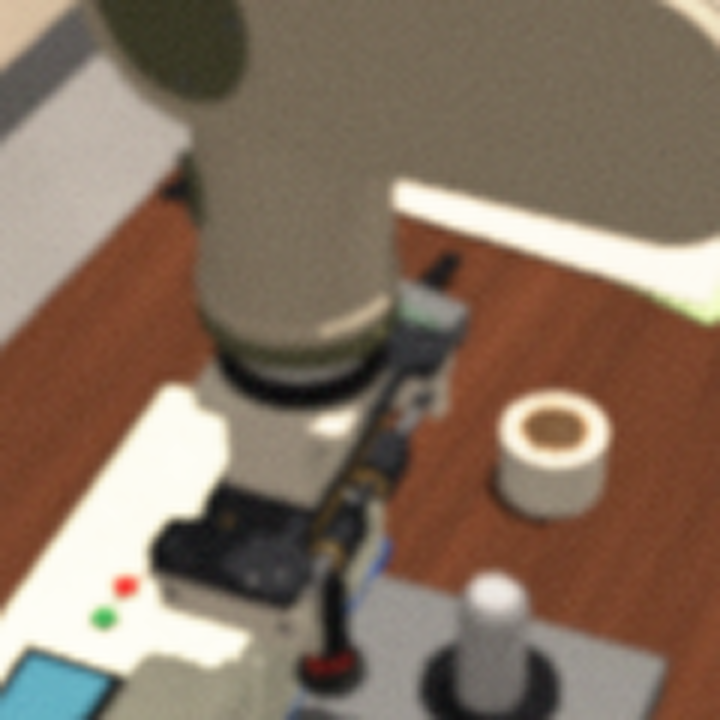

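```bash
python3 -m creep '[[0,0,-0.04,0,255],[0,0,-0.04,0,255],[0,0.04,0,0,0],[0,0.04,0,0,0],[0,0.04,0,0,0],[0,0.04,0,0,0],[0,0.04,0,0,0],[0,0.04,0,0,0],[0,0,0,0,0],[0,0,0,0,0]]' 10; python3 - <<'E'
from st import *
status()
ims={n:read_camera(n) for n in("side","top")}
for n,crop,k in(("side",(200,120,310,215),7),("top",(225,120,330,230),6)):
    Ls=[]
    for a in(-1.3,-1.15,-1):
        x,y=knobxy(a)
        Ls+=[circ(x,y,.19,.010),np.array([[*HINGE,.145],[x,y,.145]])]
    draw(ims[n],n,Ls,crop,k,"c1"+n)
E
```

```text
t: 15.87
tool_pos: [0.6595, -0.2558, 0.2279]
orientation: [-3.139, -0.119, 0.001]
force: [-0.1, 0.6, -0.7]
opening: 0.049
t 15.87 tcp [ 0.6595 -0.2558  0.2279] yaw 0.0759 tilt 0.0008 F [-0.1  0.6 -0.7] open 0.0490 q [-0.44  0.42  1.11 -0.    1.61  1.05]
```

View pics/c1side.png

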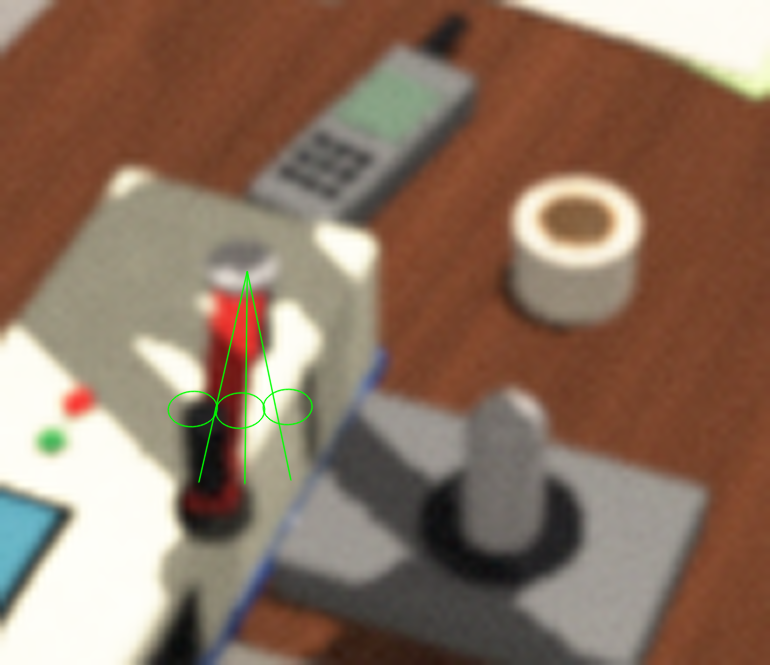

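View pics/c1top.png

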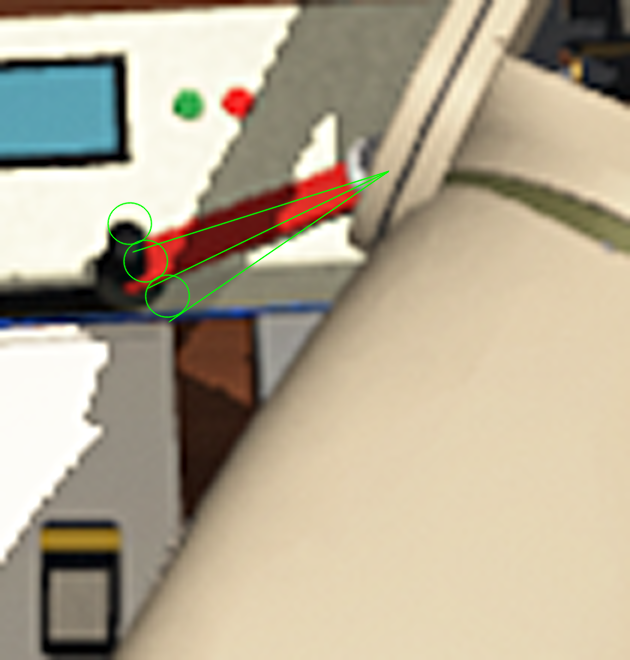

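```bash
python3 -m creep '[[-0.035,0.02,0,0,0],[-0.035,0.02,0,0,0],[-0.035,0.02,0,0,0],[-0.035,0.02,0,0,0],[-0.035,0.02,0,0,0],[-0.035,0.02,0,0,0],[-0.035,0.01,0,0,0],[0,0,0,0,0],[0,0,0,0,0],[0,0,0,0,0]]' 10; python3 - <<'E'
from st import *
status()
ims={n:read_camera(n) for n in("side","top")}
for n,crop,k in(("side",(200,140,310,230),7),("top",(225,120,330,230),7)):
    draw(ims[n],n,[],crop,k,"d1"+n)
E
```

```text
t: 16.8
tool_pos: [0.4274, -0.4011, 0.2292]
orientation: [3.139, 0.127, 0.002]
force: [-0.1, -1.1, 0.1]
opening: 0.0929
t 16.80 tcp [ 0.4274 -0.4011  0.2292] yaw 0.0809 tilt 0.0012 F [-0.1 -1.1  0.1] open 0.0929 q [-0.84  0.08  1.5   0.    1.56  0.65]
```

View pics/d1side.png

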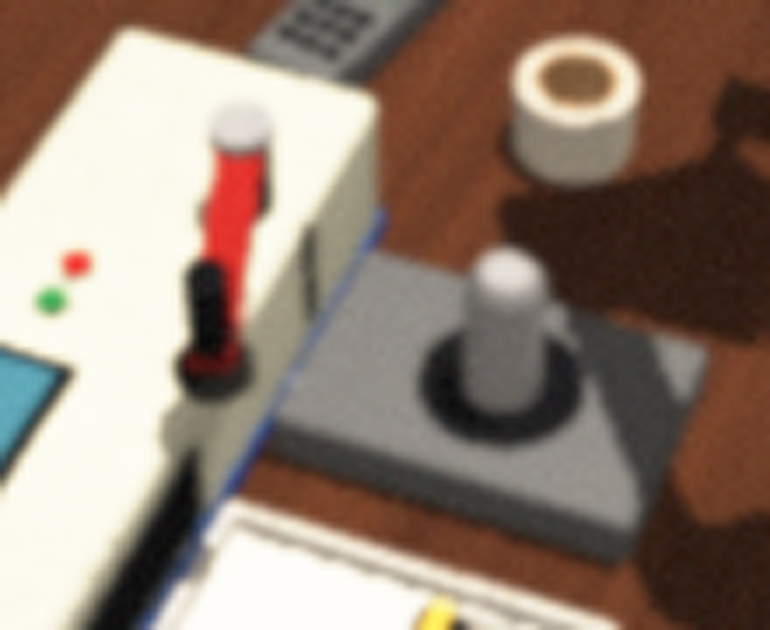

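View pics/d1top.png

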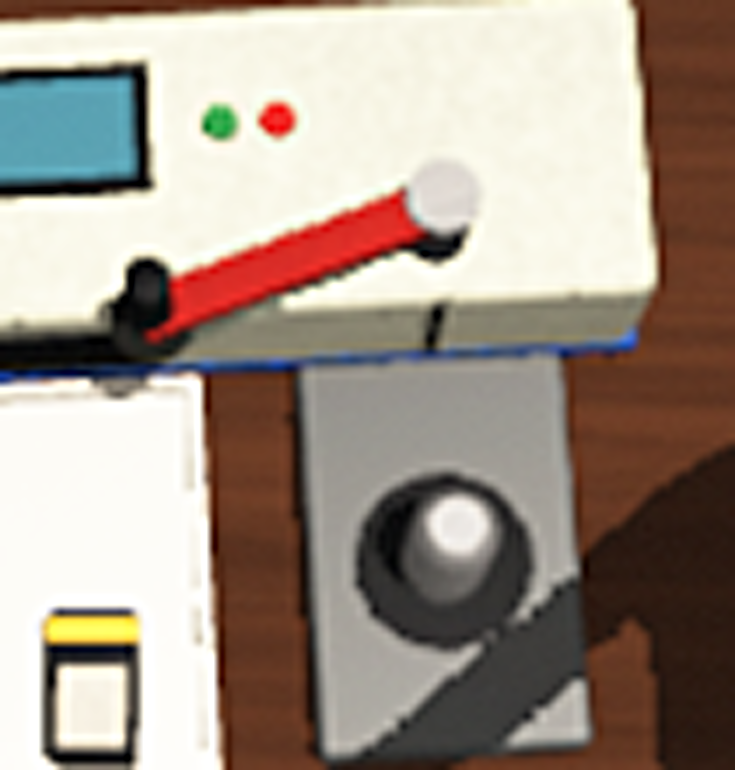

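```bash
python3 - <<'E'
from st import *
S=lambda u,v:((u+.5)/7+200-.5,(v+.5)/7+140-.5); T=lambda u,v:((u+.5)/7+225-.5,(v+.5)/7+120-.5)
for nm,a,b,z in(("top",(510,270),(460,524),.108),("disc",(500,381),(446,560),.032),("hingecap",(241,126),(443,197),.16),("knobtop",(207,275),(148,282),.19)):
    print(nm,tri(S(*a),T(*b)),onz("side",S(*a),z)[:2],onz("top",T(*b),z)[:2])
# red slot line midpoint etc
E
```

```text
top (array([ 0.5213, -0.1496,  0.1077]), np.float64(0.0005947520291207096)) [ 0.5209 -0.1494] [ 0.5215 -0.1496]
disc (array([ 0.5225, -0.1493,  0.0303]), np.float64(0.0016405939596999197)) [ 0.5228 -0.148 ] [ 0.5213 -0.1494]
hingecap (array([ 0.6503, -0.1369,  0.152 ]), np.float64(0.0014141525655731986)) [ 0.6467 -0.1297] [ 0.6469 -0.1365]
knobtop (array([ 0.598 , -0.0186,  0.1906]), np.float64(0.0015357833185989506)) [ 0.5992 -0.0191] [ 0.5975 -0.0187]
```

```bash
sed -i 's/YAW=.08; SP=np.array(\[.5215,-.152\])/YAW=.09; SP=np.array([.5215,-.1495])/; s/HINGE=SP.*/HINGE=np.array([.6503,-.1368])/' st.py; python3 - <<'E'
from st import *
print(w2m(HINGE),knobxy(-1.25),knobxy(-1.55)); status((.545,-.03),.165)
E
```

```text
[ 0.1294 -0.0989] [ 0.5984 -0.0176] [ 0.6359 -0.0076]
t 16.90 tcp [ 0.428  -0.4009  0.2289] yaw 0.0821 tilt 0.0007 F [-0.5  0.3  0.5] open 0.0929 q [-0.84  0.09  1.5   0.    1.56  0.65]
tool-frame delta [ 0.147  -0.3601  0.0839] twist None
delta in frame after twist [np.float64(0.14703708616701067), np.float64(-0.36008294310302413), np.float64(0.08388965057360098)]
```

```bash
python3 -m creep '[[0.0147,-0.036,0,0,255],[0.0147,-0.036,0,0,255],[0.0147,-0.036,0,0,255],[0.0147,-0.036,0,0,255],[0.0147,-0.036,0,0,255],[0.0147,-0.036,0,0,255],[0.0147,-0.036,0,0,255],[0.0147,-0.036,0,0,255],[0.0147,-0.036,0,0,255],[0.0147,-0.036,0,0,255],[0,0,0,0,255],[0,0,0,0,255]]' 10;  python3 -m creep '[[0,0,0.03,0,255],[0,0,0.03,0,255],[0,0,0.024,0,255],[0,0,0,0,255],[0,0,0,0,255]]'; python3 - <<'E'
from st import *
status((.598,-.0186),.165)
draw(read_camera("side"),"side",gripper(),(190,80,310,200),6,"e1")
E
```

```text
t: 17.9
tool_pos: [0.545, -0.0282, 0.2285]
orientation: [-3.138, -0.135, 0.0]
force: [-0.7, -0.1, -0.3]
opening: 0.0175
t: 18.32
tool_pos: [0.5431, -0.032, 0.1435]
orientation: [-3.139, -0.125, 0.006]
force: [0.2, 0.1, 0.3]
opening: 0.0004
t 18.32 tcp [ 0.5431 -0.032   0.1435] yaw 0.0794 tilt 0.0036 F [0.2 0.1 0.3] open 0.0004 q [-0.15  0.02  1.72 -0.    1.4   1.34]
tool-frame delta [ 0.0558 -0.009  -0.0017] twist None
delta in frame after twist [np.float64(0.05580276174976664), np.float64(-0.008973912137931781), np.float64(-0.0015341499707748896)]
```

View pics/e1.png

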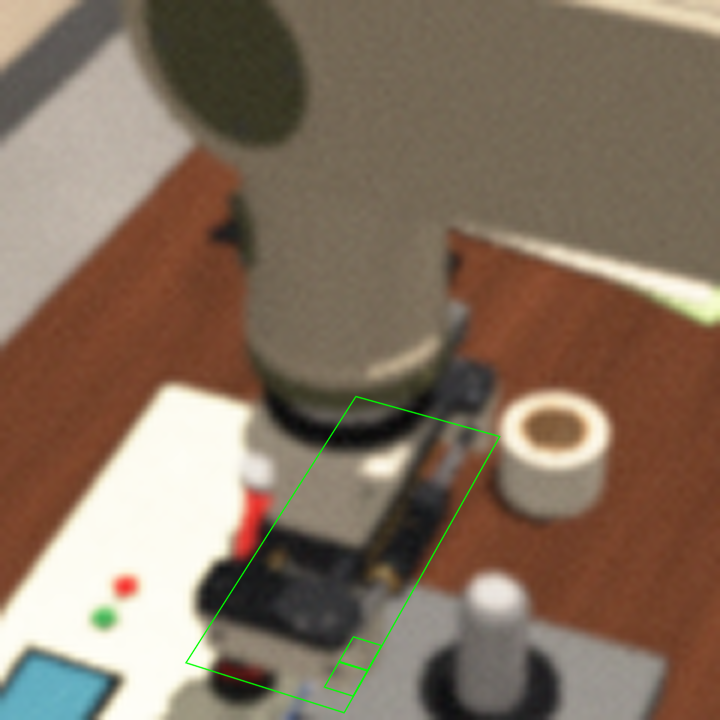

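```bash
python3 -m creep '[[0.012,-0.004,0,0,255],[0.012,-0.004,0,0,255],[0.01,-0.002,0,0,255],[0.008,-0.002,0,0,255],[0.008,-0.002,0,0,255],[0.007,-0.002,0,0,255],[0.006,-0.001,0,0,255],[0.006,-0.001,0,0,255],[0.005,-0.001,0,0,255],[0,0,0,0,255],[0,0,0,0,255]]' 10;   python3 -m creep '[[-0.03,0,0,0,255],[-0.03,0,-0.03,0,255],[0,0,-0.04,0,0],[0,0.04,-0.01,0,0],[0,0.04,0,0,0],[0,0.04,0,0,0],[0,0.04,0,0,0],[0,0.04,0,0,0],[0,0.04,0,0,0],[-0.03,0.03,0,0,0],[-0.03,0.03,0,0,0],[-0.03,0.03,0,0,0]]';python3 - <<'E'
from st import *
status()
shot("side","e2",(190,100,370,210),4)
shot("top","e3",(190,120,350,250),4)
E
```

```text
t: 19.28
tool_pos: [0.617, -0.0067, 0.1444]
orientation: [-3.139, -0.125, -0.0]
force: [0.2, -0.3, -0.2]
opening: 0.0007
t: 20.28
tool_pos: [0.4941, -0.3473, 0.2233]
orientation: [-3.138, -0.126, 0.001]
force: [0.0, -0.4, 0.9]
opening: 0.0624
t 20.28 tcp [ 0.4941 -0.3473  0.2233] yaw 0.0800 tilt 0.0008 F [ 0.  -0.4  0.9] open 0.0624 q [-0.7   0.14  1.46  0.    1.55  0.79]
```

View pics/e2.png

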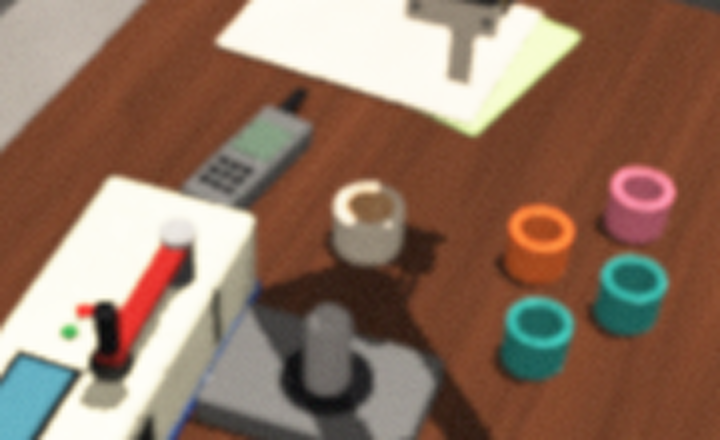

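View pics/e3.png

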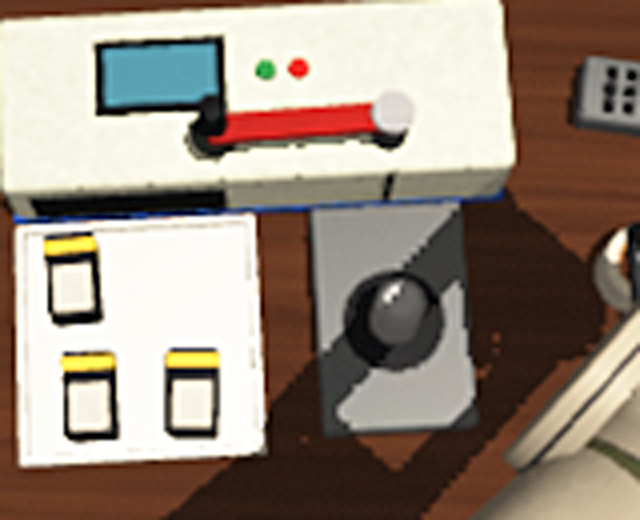

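```bash
python3 - <<'E'
from st import *
status((.4205,-.3865),.10,.09)
E
```

```text
t 20.38 tcp [ 0.4915 -0.3507  0.2238] yaw 0.0736 tilt 0.0021 F [ 1.  -0.2  0.3] open 0.0706 q [-0.7   0.13  1.46 -0.    1.55  0.79]
tool-frame delta [-0.0732  0.0303  0.144 ] twist -0.01643445538736721
delta in frame after twist [np.float64(-0.07390482571796958), np.float64(0.02931234245604906), np.float64(0.14382698297294016)]
```

```bash
python3 -m creep '[[-0.037,0.015,0,-0.01,0],[-0.037,0.014,0,0,0],[0,0,0.04,0,0],[0,0,0.04,0,0],[0,0,0.04,0,0],[0,0,0,0,0],[0,0,0,0,0],[0,0,0,0,0]]' 10; python3 - <<'E'
from st import *
status((.4205,-.3865),.022,.09)
draw(read_camera("side"),"side",gripper(),(270,80,380,190),6.5,"f1")
draw(read_camera("top"),"top",gripper(),(310,180,420,290),6.5,"f2")
E
```

```text
t: 21.05
tool_pos: [0.4253, -0.3815, 0.1064]
orientation: [3.137, 0.142, 0.002]
force: [0.1, 0.2, 0.4]
opening: 0.0926
t 21.05 tcp [ 0.4253 -0.3815  0.1064] yaw 0.0903 tilt 0.0022 F [0.1 0.2 0.4] open 0.0926 q [-0.82  0.12  1.69  0.    1.33  0.66]
tool-frame delta [-0.0054  0.0043  0.1044] twist 0.00033746170005577447
delta in frame after twist [np.float64(-0.005247329380857982), np.float64(0.004498721920432993), np.float64(0.10442382833960032)]
```

View pics/f1.png

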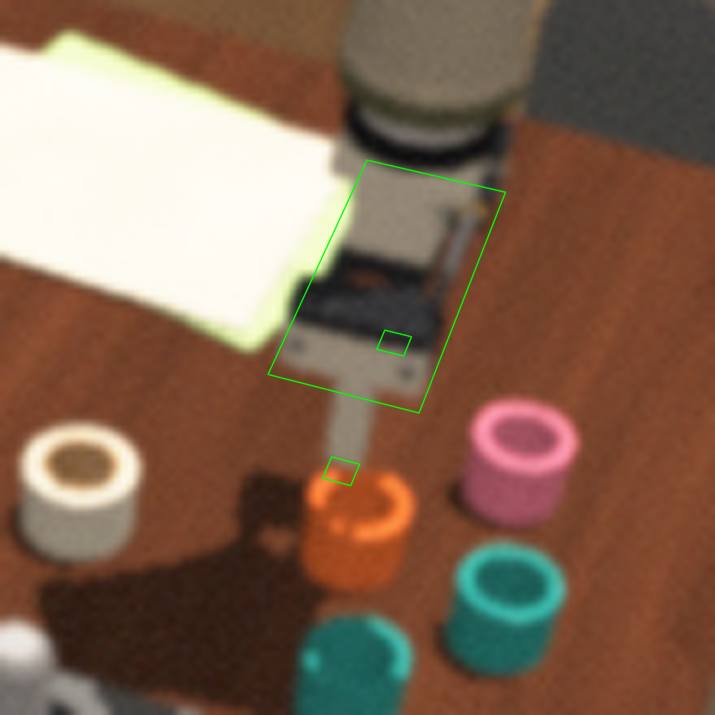

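View pics/f2.png

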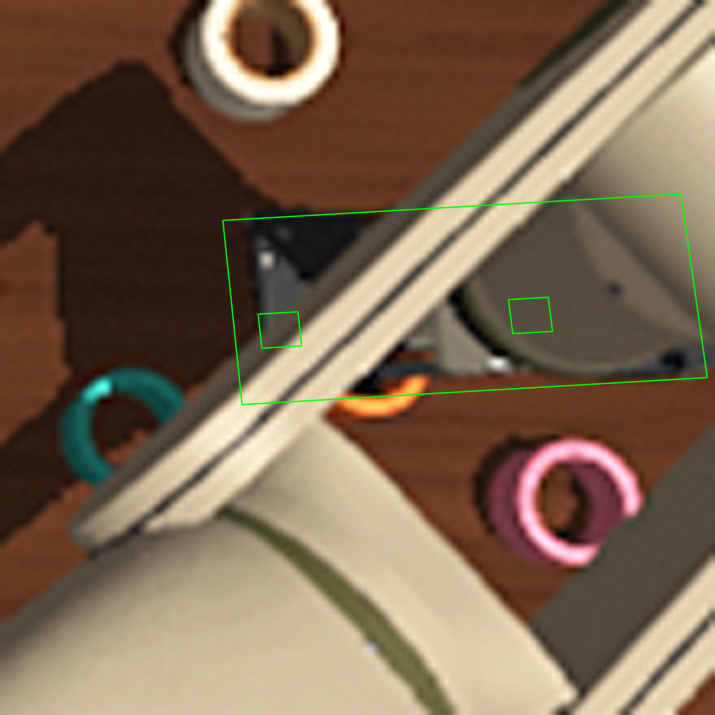

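```bash
python3 -m creep '[[-0.0055,0.0045,0.01,0,0],[0,0,0.03,0,0],[0,0,0.03,0,0],[0,0,0.02,0,0],[0,0,0.012,0,0],[0,0,0,0,0],[0,0,0,0,0],[0,0,0,0,0]]' 10; python3 - <<'E'
from st import *
status((.4205,-.3865),.022,.09)
draw(read_camera("side"),"side",gripper(),(270,80,380,190),6.5,"f3")
E
```

```text
t: 21.82
tool_pos: [0.4202, -0.3874, 0.0041]
orientation: [3.136, 0.141, 0.003]
force: [0.3, -1.0, -0.9]
opening: 0.0927
t 21.82 tcp [ 0.4202 -0.3874  0.0041] yaw 0.0898 tilt 0.0030 F [ 0.3 -1.  -0.9] open 0.0927 q [-0.83  0.24  1.75 -0.    1.14  0.65]
tool-frame delta [ 0.0004 -0.0008  0.0021] twist -0.0001917139831848491
delta in frame after twist [np.float64(0.0004043276447776512), np.float64(-0.0008258326571382545), np.float64(0.0020999257211305293)]
```

View pics/f3.png

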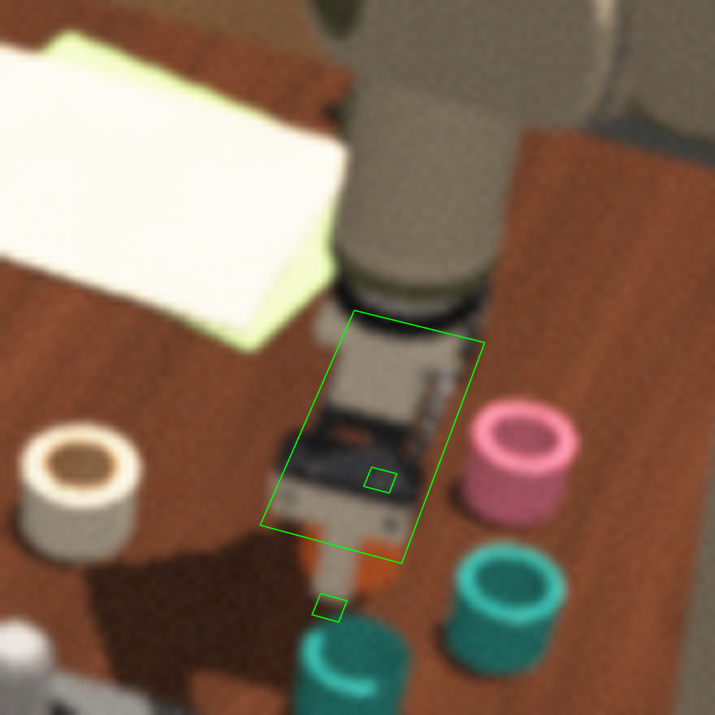

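```bash
python3 -m creep '[[0,0,0,0,255],[0,0,0,0,255],[0,0,0,0,255],[0,0,0,0,255],[0,0,0,0,255],[0,0,0,0,255],[0,0,0,0,255],[0,0,0,0,255],[0,0,0,0,255],[0,0,0,0,255]]' 20; python3 -m creep '[[0,0,-0.01,0,255],[0,0,-0.03,0,255],[0,0,-0.04,0,255],[0,0,-0.04,0,255],[0,0,-0.02,0,255],[0,0,0,0,255],[0,0,0,0,255],[0,0,0,0,255]]'; python3 - <<'E'
from st import *
status(SP,.15,.09)
draw(read_camera("side"),"side",gripper(),(270,80,380,190),6.5,"f4")
draw(read_camera("top"),"top",gripper(),(310,180,420,290),6.5,"f5")
E
```

```text
t: 22.7
tool_pos: [0.4191, -0.386, 0.0021]
orientation: [-3.138, -0.141, 0.0]
force: [-0.4, 0.8, 1.5]
opening: 0.0556
t: 23.37
tool_pos: [0.4187, -0.3855, 0.1413]
orientation: [-3.137, -0.141, 0.001]
force: [0.7, 0.8, -0.6]
opening: 0.0556
t 23.37 tcp [ 0.4187 -0.3855  0.1413] yaw 0.0898 tilt 0.0012 F [ 0.7  0.8 -0.6] open 0.0556 q [-0.83  0.09  1.66 -0.    1.4   0.65]
tool-frame delta [ 0.1236 -0.2258  0.0114] twist -0.00017531332351161666
delta in frame after twist [np.float64(0.12364061371498833), np.float64(-0.22582782629380627), np.float64(0.011294092159557012)]
```

View pics/f4.png

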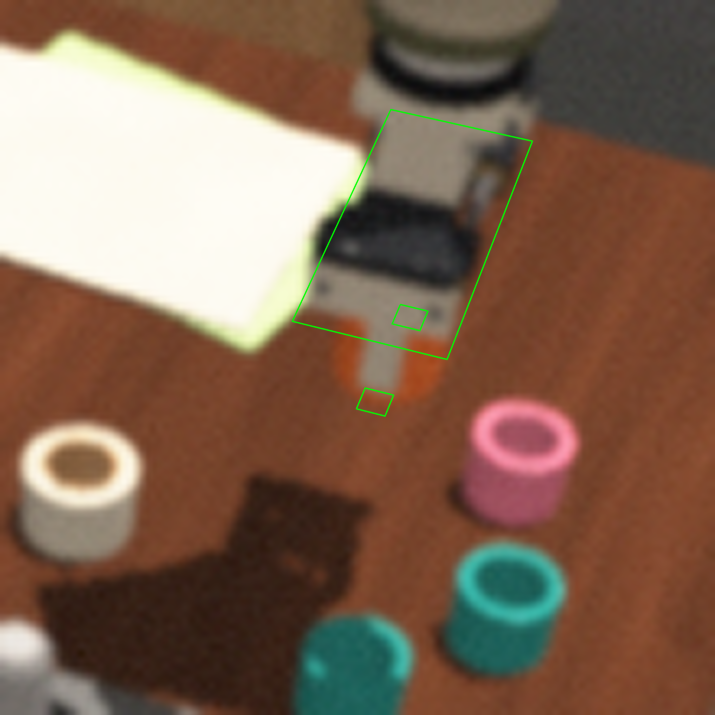

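```bash
python3 -m creep '[[0.018,-0.032,0,0,255],[0.018,-0.032,0,0,255],[0.018,-0.032,0,0,255],[0.018,-0.032,0,0,255],[0.018,-0.032,0,0,255],[0.018,-0.032,0,0,255],[0.014,-0.033,0,0,255],[0,0,0,0,255],[0,0,0,0,255],[0,0,0,0,255]]'; python3 - <<'E'
from st import *
status((.520,-.149),.15,.09)
sp=read_state()["tool_pos"]+[.0015,-.0005,-.0021]; 
L=[circ(*sp,.028),circ(sp[0],sp[1],sp[2]+.045,.028),circ(*SP,.108,.012),circ(*SP,.098,.019),circ(*SP,.03,.019)]
draw(read_camera("side"),"side",L,(220,100,320,210),7,"g1")
draw(read_camera("top"),"top",L,(240,130,340,240),7,"g2")
E
```

```text
t: 24.3
tool_pos: [0.5196, -0.1509, 0.1408]
orientation: [-3.138, -0.142, 0.004]
force: [-0.2, 0.4, -1.1]
opening: 0.0558
t 24.30 tcp [ 0.5196 -0.1509  0.1408] yaw 0.0907 tilt 0.0024 F [-0.2  0.4 -1.1] open 0.0558 q [-0.38  0.02  1.73 -0.    1.39  1.1 ]
tool-frame delta [ 0.0006 -0.0018  0.0108] twist 0.000722143068244474
delta in frame after twist [np.float64(0.0005898438896887973), np.float64(-0.0018464522149084241), np.float64(0.010753813366222886)]
```

View pics/g1.png

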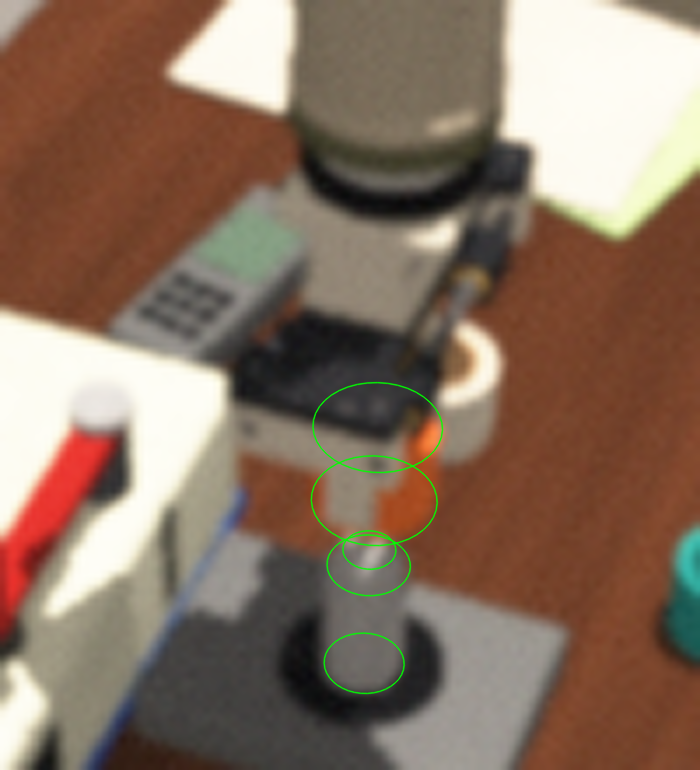

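View pics/g2.png

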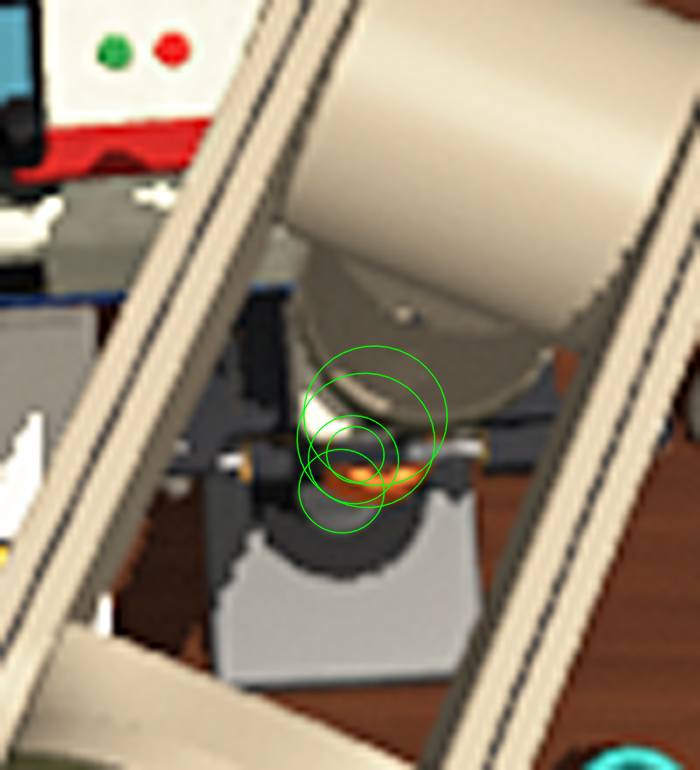

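```bash
python3 -m creep '[[0.0005,-0.0018,0.01,0,255],[0,0,0.015,0,255],[0,0,0,0,255],[0,0,0,0,255]]'; python3 -m creep '[[0,0,0.005,0,255],[0,0,0.004,0,255],[0,0,0,0,255],[0,0,0,0,255]]'; python3 - <<'E'
from st import *
status((.520,-.149),.15,.09)
E
```

```text
t: 24.73
tool_pos: [0.5194, -0.1495, 0.1155]
orientation: [-3.137, -0.139, 0.004]
force: [0.4, -1.3, -0.8]
opening: 0.0559
t: 25.07
tool_pos: [0.5207, -0.1492, 0.1081]
orientation: [-3.138, -0.141, 0.0]
force: [0.3, -0.3, 0.3]
opening: 0.0558
t 25.07 tcp [ 0.5207 -0.1492  0.1081] yaw 0.0897 tilt 0.0002 F [ 0.3 -0.3  0.3] open 0.0558 q [-0.37  0.04  1.77  0.    1.33  1.11]
tool-frame delta [-0.0007 -0.0002 -0.0219] twist -0.0002988673975228284
delta in frame after twist [np.float64(-0.0006828784285266054), np.float64(-0.00023400669556554077), np.float64(-0.021931044378500866)]
```

Bottom at about 106 mm. Continue down in small steps, watching force.

```bash
python3 -m creep '[[-0.0005,0,0.004,0,255],[0,0,0.004,0,255],[0,0,0,0,255]]'|grep -E "pos|force"; python3 -m creep '[[0,0,0.003,0,255],[0,0,0.003,0,255],[0,0,0,0,255],[0,0,0,0,255]]'|grep -E "pos|force"
```

```text
tool_pos: [0.5198, -0.1489, 0.0992]
force: [-0.2, 0.9, -0.5]
tool_pos: [0.52, -0.1491, 0.0937]
force: [0.0, 1.7, -1.5]
```

```bash
python3 -m creep '[[0,0,0.004,0,255],[0,0,0.004,0,255],[0,0,0,0,255],[0,0,0,0,255]]'|grep -E "pos|force"; python3 -m creep '[[0,0,0.005,0,255],[0,0,0.005,0,255],[0,0,0,0,255],[0,0,0,0,255]]'|grep -E "pos|force"
```

```text
tool_pos: [0.5199, -0.1491, 0.0855]
force: [0.2, 2.2, -2.5]
tool_pos: [0.5199, -0.149, 0.0754]
force: [-1.0, 2.5, -2.6]
```

```bash
python3 -m creep '[[0,-0.001,0,0,255],[0,0,0,0,255],[0,0,0,0,255]]'|grep -E "pos|force"; python3 - <<'E'
from st import *
status()
sp=read_state()["tool_pos"]+[.0015,-.0005,-.0021]; 
L=[circ(*sp,.028),circ(sp[0],sp[1],sp[2]+.045,.028)]
draw(read_camera("side"),"side",L,(220,120,320,220),7,"g3")
E
```

```text
tool_pos: [0.5206, -0.1486, 0.0765]
force: [-0.1, 0.6, -1.7]
t 26.57 tcp [ 0.5206 -0.1486  0.0765] yaw 0.0897 tilt 0.0011 F [-0.1  0.6 -1.7] open 0.0554 q [-0.37  0.08  1.79 -0.    1.27  1.11]
```

View pics/g3.png

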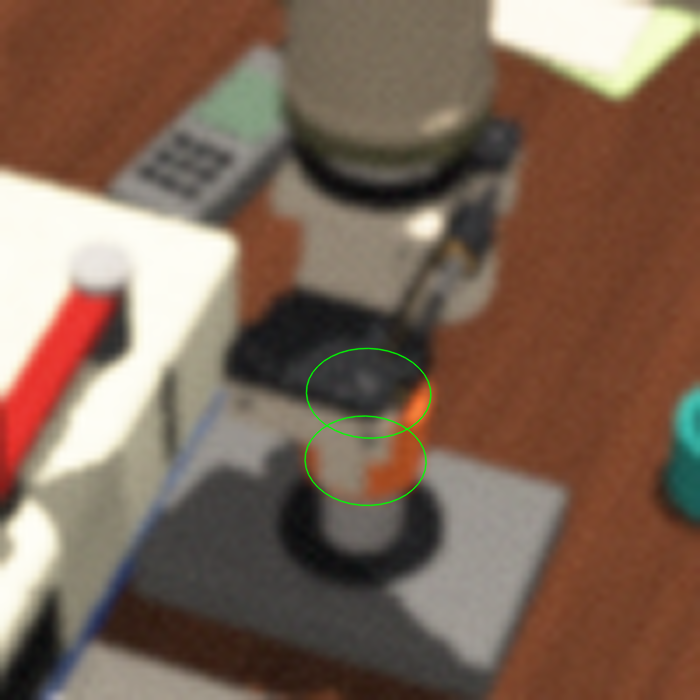

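```bash
python3 -m creep '[[0,0,0.005,0,255],[0,0,0.005,0,255],[0,0,0.005,0,255],[0,0,0.004,0,255],[0,0,0,0,255],[0,0,0,0,255]]'|grep -E "pos|force"; python3 -m creep '[[0,0,0.005,0,255],[0,0,0.005,0,255],[0,0,0.005,0,255],[0,0,0,0,255],[0,0,0,0,255]]'|grep -E "pos|force|open"
```

```text
tool_pos: [0.5198, -0.1481, 0.0565]
force: [-0.6, 0.7, -0.9]
tool_pos: [0.5197, -0.1481, 0.0415]
force: [0.6, -1.8, -0.2]
opening: 0.0559
```

```bash
python3 -m creep '[[0,0,0.004,0,255],[0,0,0.002,0,255],[0,0,0,0,255],[0,0,0,0,255]]'|grep -E "pos|force"; python3 -m creep '[[0,0,0.002,0,255],[0,0,0,0,255],[0,0,0,0,255]]'|grep -E "pos|force|open"; python3 -m creep '[[0,0,0.0015,0,255],[0,0,0,0,255],[0,0,0,0,255]]'|grep -E "pos|force|open"
```

```text
tool_pos: [0.5201, -0.1482, 0.036]
force: [1.1, -0.3, -0.5]
tool_pos: [0.5201, -0.1482, 0.0341]
force: [0.4, 0.4, -0.9]
opening: 0.0556
tool_pos: [0.5201, -0.1482, 0.0325]
force: [-0.3, -0.3, 0.6]
opening: 0.0554
```

```bash
python3 -m creep '[[0,0,0.001,0,255],[0,0,0,0,255],[0,0,0,0,255]]'|grep -E "pos|force"; python3 -m creep '[[0,0,0.001,0,255],[0,0,0,0,255],[0,0,0,0,255]]'|grep -E "pos|force|open"
```

```text
tool_pos: [0.5204, -0.1483, 0.0321]
force: [-1.1, 0.8, 5.1]
tool_pos: [0.5204, -0.1483, 0.032]
force: [-6.9, 2.7, 14.7]
opening: 0.0558
```

```bash
python3 -m creep '[[0,0,-0.001,0,255],[0,0,0,0,255],[0,0,0,0,0],[0,0,0,0,0],[0,0,0,0,0],[0,0,0,0,0],[0,0,0,0,0],[0,0,0,0,0],[0,0,0,0,0]]'; python3 -m creep '[[0,0,-0.02,0,0],[0,0,-0.03,0,0],[0,0,-0.04,0,0],[0,0,-0.03,0,0],[0,0,-0.03,0,0],[0,0,-0.03,0,0],[0.009,0.04,0,0,0],[0.009,0.04,0,0,0],[0.009,0.04,0,0,0],[0.009,0.04,0,0,0],[0,0.036,0,0,0],[0,0,0,0,0]]'; python3 - <<'E'
from st import *
status((.57,-.343),.10,.09)
from cyl import fit
im=shot("side","h1",(220,100,320,210),7); shot("top","h2",(240,130,400,250),4)
print("roll",fit("side",im,"white",[.569,-.343],.032,.045,.0225))
E
```

```text
t: 29.62
tool_pos: [0.5201, -0.1482, 0.0315]
orientation: [-3.138, -0.141, 0.0]
force: [0.9, 0.2, -0.2]
opening: 0.0924
t: 30.62
tool_pos: [0.5726, -0.3464, 0.2099]
orientation: [3.137, 0.134, -0.003]
force: [1.5, -0.4, -1.0]
opening: 0.0925
t 30.62 tcp [ 0.5726 -0.3464  0.2099] yaw 0.0852 tilt 0.0022 F [ 1.5 -0.4 -1. ] open 0.0925 q [-0.62  0.32  1.27 -0.    1.55  0.87]
tool-frame delta [-0.0021 -0.0038  0.1299] twist -0.00477506829229446
delta in frame after twist [np.float64(-0.0022764586908513864), np.float64(-0.0036663594832230923), np.float64(0.12991547922483077)]
roll (array([ 0.5656, -0.341 ]), np.float64(17.44140625), np.float32(320.0))
```

View pics/h1.png

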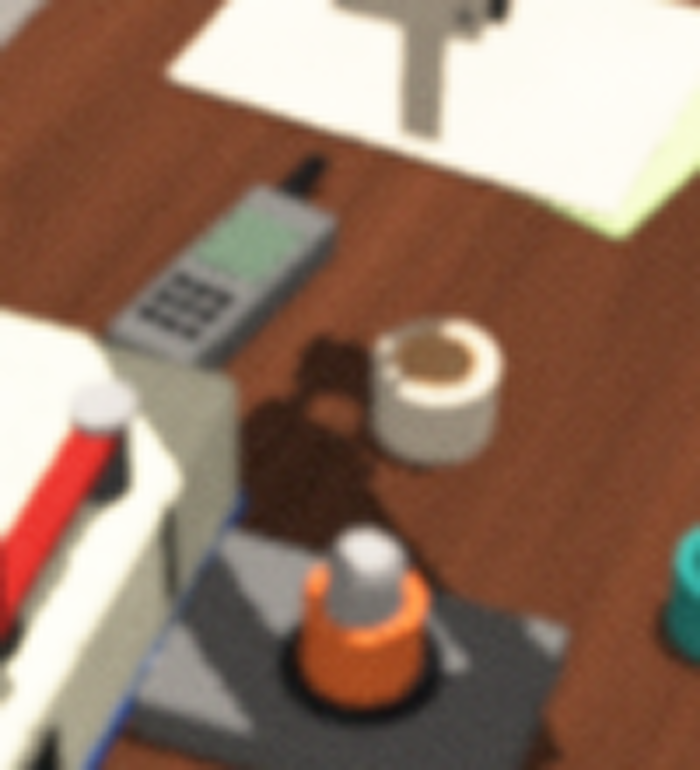

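```bash
python3 -m creep '[[-0.003,-0.003,0.03,-0.005,0],[0,0,0.04,0,0],[0,0,0.03,0,0],[0,0,0,0,0],[0,0,0,0,0],[0,0,0,0,0]]' 10; python3 - <<'E'
from st import *
status((.5695,-.343),.022,.09)
draw(read_camera("side"),"side",gripper(),(240,90,340,190),7,"i1")
E
```

```text
t: 31.22
tool_pos: [0.5715, -0.3372, 0.1142]
orientation: [3.137, 0.15, 0.003]
force: [0.3, -0.5, 0.8]
opening: 0.0931
t 31.22 tcp [ 0.5715 -0.3372  0.1142] yaw 0.0957 tilt 0.0026 F [ 0.3 -0.5  0.8] open 0.0931 q [-0.61  0.35  1.4   0.    1.38  0.86]
tool-frame delta [-0.0028  0.0054  0.1122] twist 0.005738767877299544
delta in frame after twist [np.float64(-0.002501638551356186), np.float64(0.0055587016620934245), np.float64(0.11218367239820454)]
```

View pics/i1.png

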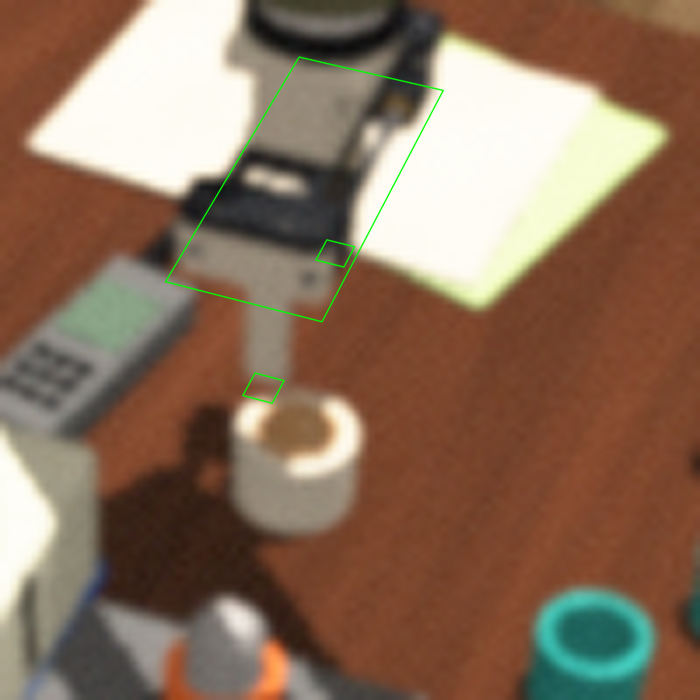

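```bash
python3 -m creep '[[-0.0025,0.0055,0.02,0,0],[0,0,0.03,0,0],[0,0,0.03,0,0],[0,0,0.02,0,0],[0,0,0.01,0,0],[0,0,0,0,0],[0,0,0,0,0],[0,0,0,0,0]]' 10; python3 - <<'E'
from st import *
status((.5695,-.343),.022,.09)
shot("side","i2",(240,90,340,190),7)
E
```

```text
t: 31.93
tool_pos: [0.5703, -0.3445, 0.0048]
orientation: [3.135, 0.149, 0.006]
force: [0.6, -0.2, 0.1]
opening: 0.0928
t 31.93 tcp [ 0.5703 -0.3445  0.0048] yaw 0.0949 tilt 0.0045 F [ 0.6 -0.2  0.1] open 0.0928 q [-0.62  0.47  1.46  0.    1.2   0.86]
tool-frame delta [-0.0007 -0.0015  0.0028] twist 0.004879818277066406
delta in frame after twist [np.float64(-0.0006902505684589635), np.float64(-0.0015323136581593092), np.float64(0.002812979213833746)]
```

View pics/i2.png

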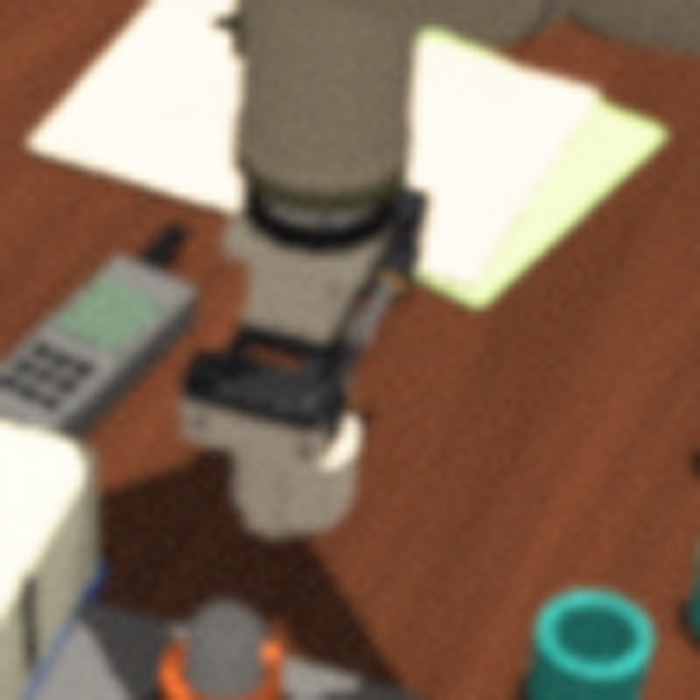

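```bash
python3 -m creep '[[0,0,0,0,255],[0,0,0,0,255],[0,0,0,0,255],[0,0,0,0,255],[0,0,0,0,255],[0,0,0,0,255],[0,0,0,0,255],[0,0,0,0,255],[0,0,0,0,255]]' 20; python3 -m creep '[[0,0,-0.01,0,255],[0,0,-0.03,0,255],[0,0,-0.04,0,255],[0,0,-0.04,0,255],[0,0,-0.03,0,255],[0,0,0,0,255],[0,0,0,0,255]]'; python3 - <<'E'
from st import *
status((.520,-.1485),.172,.09)
shot("side","i3",(240,70,340,170),7)
E
```

```text
t: 32.73
tool_pos: [0.5684, -0.3432, 0.0017]
orientation: [-3.138, -0.149, -0.0]
force: [-0.3, 1.3, 3.0]
opening: 0.0642
t: 33.32
tool_pos: [0.57, -0.3444, 0.1555]
orientation: [3.134, 0.149, 0.007]
force: [-0.1, -0.2, -2.0]
opening: 0.0639
t 33.32 tcp [ 0.57   -0.3444  0.1555] yaw 0.0948 tilt 0.0061 F [-0.1 -0.2 -2. ] open 0.0639 q [-0.62  0.33  1.36 -0.    1.45  0.86]
tool-frame delta [-0.0313 -0.1998  0.0025] twist 0.004816967603181954
delta in frame after twist [np.float64(-0.032213142171335765), np.float64(-0.19959651514340473), np.float64(0.0034512561416103205)]
```

View pics/i3.png

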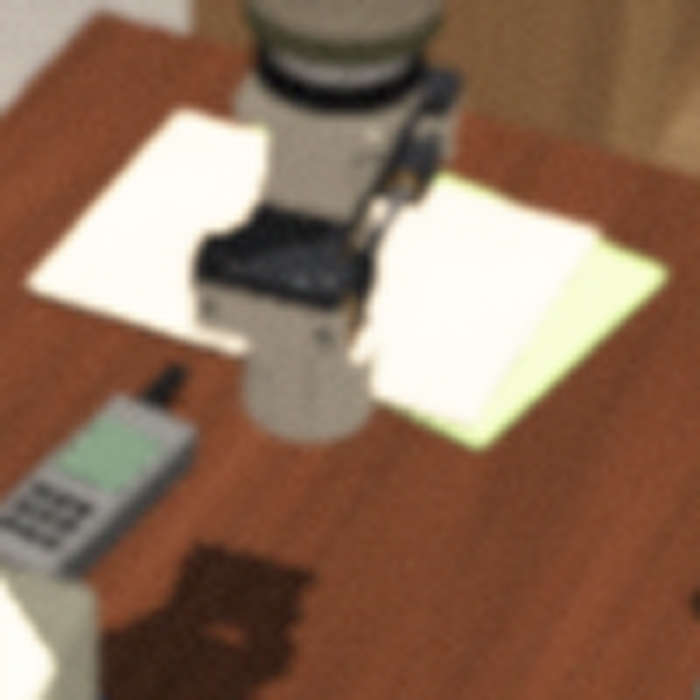

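```bash
python3 -m creep '[[-0.005,-0.033,0,0.005,255],[-0.005,-0.034,0,0,255],[-0.005,-0.033,0,0,255],[-0.006,-0.034,0,0,255],[-0.006,-0.033,0,0,255],[-0.005,-0.033,0,0,255],[0,0,0.015,0,255],[0,0,0.01,0,255],[0,0,0,0,255],[0,0,0,0,255],[0,0,0,0,255]]'; python3 - <<'E'
from st import *
status((.5202,-.1482),.15,.09)
E
```

```text
t: 34.28
tool_pos: [0.5181, -0.1477, 0.126]
orientation: [-3.138, -0.139, 0.002]
force: [0.7, -0.6, -0.7]
opening: 0.0638
t 34.28 tcp [ 0.5181 -0.1477  0.126 ] yaw 0.0886 tilt 0.0014 F [ 0.7 -0.6 -0.7] open 0.0638 q [-0.37  0.02  1.76 -0.    1.37  1.11]
tool-frame delta [ 0.0021  0.0007 -0.004 ] twist -0.001379880303654435
delta in frame after twist [np.float64(0.002054991012531191), np.float64(0.0007196579037440454), np.float64(-0.003989507669667741)]
```

```bash
python3 -m creep '[[0.0018,0.0006,0.008,0,255],[0,0,0.004,0,255],[0,0,0,0,255],[0,0,0,0,255]]'; python3 - <<'E'
from st import *
status((.5202,-.1482),.15,.09)
sp=read_state()["tool_pos"]+[.0015,0,-.0017]; 
L=[circ(*sp,.032),circ(*SP,.108,.012),circ(*SP,.098,.019)]
draw(read_camera("side"),"side",L,(220,120,320,220),7,"j1")
E
```

```text
t: 34.62
tool_pos: [0.52, -0.1475, 0.1141]
orientation: [-3.138, -0.14, 0.001]
force: [-0.2, 0.0, -1.5]
opening: 0.0641
t 34.62 tcp [ 0.52   -0.1475  0.1141] yaw 0.0893 tilt 0.0010 F [-0.2  0.  -1.5] open 0.0641 q [-0.37  0.04  1.76  0.    1.34  1.11]
tool-frame delta [ 0.0001  0.0007 -0.0159] twist -0.0006548963712507128
delta in frame after twist [np.float64(0.00016102578143681746), np.float64(0.0007307356838795943), np.float64(-0.01592424982960526)]
```

View pics/j1.png

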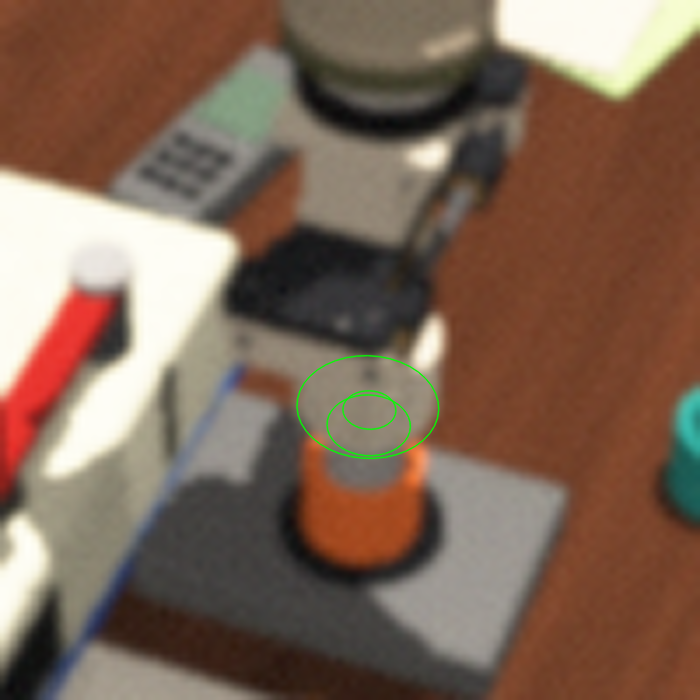

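Aligned as predicted. Lower with force checks.

```bash
python3 -m creep '[[0,0.0005,0.004,0,255],[0,0,0.003,0,255],[0,0,0,0,255],[0,0,0,0,255]]'|grep -E "pos|force"; python3 -m creep '[[0,0,0.003,0,255],[0,0,0.003,0,255],[0,0,0,0,255],[0,0,0,0,255]]'|grep -E "pos|force";  python3 -m creep '[[0,0,0.003,0,255],[0,0,0.003,0,255],[0,0,0,0,255],[0,0,0,0,255]]'|grep -E "pos|force"
```

```text
tool_pos: [0.52, -0.1477, 0.1073]
force: [0.9, -0.5, -0.4]
tool_pos: [0.5201, -0.1477, 0.1012]
force: [-0.4, 0.1, -0.3]
tool_pos: [0.5201, -0.1477, 0.0952]
force: [-0.3, 0.4, -0.9]
```

```bash
python3 -m creep '[[0,0,0.004,0,255],[0,0,0.003,0,255],[0,0,0.003,0,255],[0,0,0,0,255],[0,0,0,0,255]]'|grep -E "pos|force|open"
```

```text
tool_pos: [0.5201, -0.1477, 0.0852]
force: [-0.5, -0.2, -0.4]
opening: 0.0641
```

```bash
python3 -m creep '[[0,0,0.004,0,255],[0,0,0.002,0,255],[0,0,0,0,255],[0,0,0,0,255]]'|grep -E "pos|force"; python3 -m creep '[[0,0,0.001,0,255],[0,0,0,0,255],[0,0,0,0,255]]'|grep -E "pos|force";python3 -m creep '[[0,0,0.001,0,255],[0,0,0,0,255],[0,0,0,0,255]]'|grep -E "pos|force"
```

```text
tool_pos: [0.5202, -0.1478, 0.0794]
force: [0.4, -0.5, -1.3]
tool_pos: [0.5203, -0.1479, 0.0787]
force: [-0.6, 0.0, -1.4]
tool_pos: [0.5203, -0.1478, 0.0775]
force: [-0.4, -0.3, -1.2]
```

```bash
python3 -m creep '[[0,0,0.001,0,255],[0,0,0,0,255],[0,0,0,0,255]]'|grep -E "pos|force"; python3 -m creep '[[0,0,0.001,0,255],[0,0,0,0,255],[0,0,0,0,255]]'|grep -E "pos|force"
```

```text
tool_pos: [0.5204, -0.1479, 0.0767]
force: [0.2, 0.3, -0.9]
tool_pos: [0.5206, -0.1479, 0.0767]
force: [-2.9, 1.8, 7.4]
```

```bash
python3 -m creep '[[0,0,-0.0005,0,255],[0,0,0,0,255],[0,0,0,0,0],[0,0,0,0,0],[0,0,0,0,0],[0,0,0,0,0],[0,0,0,0,0],[0,0,0,0,0]]'|grep open; python3 -m creep '[[0,0,-0.02,0,0],[0,0,-0.03,0,0],[0,0,-0.04,0,0],[0,0,-0.03,0,0],[0,0.04,0,0,0],[0,0.04,0,0,0],[0,0.04,0,0,0],[-0.03,0.02,0,0,0],[-0.03,0.02,0,0,0],[-0.02,0.02,0,0,0],[0,0,0,0,0],[0,0,0,0,0]]'; python3 - <<'E'
from st import *
status()
shot("side","k1",(190,110,310,220),6); shot("top","k2",(180,120,330,250),5)
E
```

```text
opening: 0.0924
t: 39.08
tool_pos: [0.4559, -0.3354, 0.196]
orientation: [-3.138, -0.136, -0.0]
force: [0.1, 0.8, 0.2]
opening: 0.093
t 39.08 tcp [ 0.4559 -0.3354  0.196 ] yaw 0.0867 tilt 0.0002 F [0.1 0.8 0.2] open 0.0930 q [-0.72  0.04  1.6   0.    1.5   0.76]
```

View pics/k1.png

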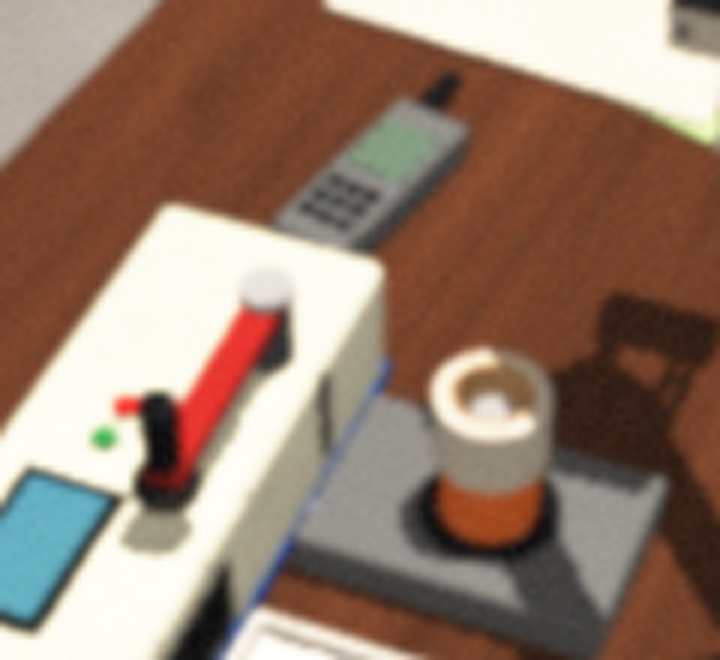

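View pics/k2.png

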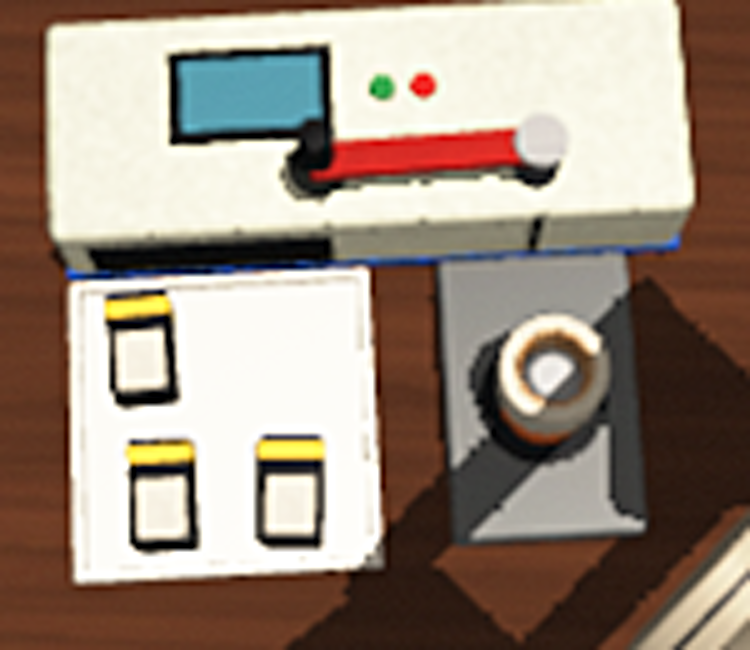

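```bash
python3 - <<'E'
from st import *
S=lambda u,v:((u+.5)/6+190-.5,(v+.5)/6+110-.5); T=lambda u,v:((u+.5)/5+180-.5,(v+.5)/5+120-.5)
for nm,a,b,z in(("hingecap",(266,287),(541,138),.152),("knobtop",(159,405),(315,137),.19),("foot",(163,492),(306,177),.135)):
    print(nm,tri(S(*a),T(*b)),onz("side",S(*a),z)[:2],onz("top",T(*b),z)[:2])
k=tri(S(159,405),T(315,137))[0][:2]; h=np.array([.6503,-.1368]); d=k-h
print(np.linalg.norm(d),np.arctan2(*(RM.T@d)[::-1]), [ (i,knobxy(i)) for i in(-1.57,-1.5)])
status(k,.168,.09+np.pi/2)
E
```

```text
hingecap (array([ 0.6511, -0.1368,  0.1527]), np.float64(0.000356554903363796)) [ 0.6517 -0.1374] [ 0.6512 -0.1369]
knobtop (array([ 0.6354, -0.0083,  0.1897]), np.float64(0.0015816220486277518)) [ 0.6361 -0.0081] [ 0.6344 -0.0086]
foot (array([ 0.6312, -0.0006,  0.1357]), np.float64(0.005520712873663647)) [ 0.6346 -0.0011] [ 0.6286 -0.0013]
0.1293186078719643 1.596660572530871 [(-1.57, array([ 0.6385, -0.0073])), (-1.5, array([ 0.6295, -0.0085]))]
t 39.18 tcp [ 0.4572 -0.3339  0.1962] yaw 0.0897 tilt 0.0005 F [ 0.3  0.1 -0.2] open 0.0925 q [-0.72  0.04  1.6   0.    1.5   0.76]
tool-frame delta [ 0.2066 -0.3083  0.0483] twist 1.5704805570446863
delta in frame after twist [np.float64(0.308212398869974), np.float64(0.2066809804641076), np.float64(0.04817157960272431)]
```

```bash
python3 -m creep '[[0,0,-0.03,-0.12,0],[0,0,-0.03,-0.12,0],[0,0,0,-0.12,0],[0,0,0,-0.12,0],[0,0,0,-0.12,0],[0,0,0,-0.12,0],[0,0,0,-0.12,0],[0,0,0,-0.12,0],[0,0,0,-0.12,0],[0,0,0,-0.12,0],[0,0,0,-0.12,0],[0,0,0,-0.12,0]]' 10; python3 -m creep '[[0,0,0,-0.12,0],[0,0,0,-0.01,0],[0.03,0.02,0,0,0],[0.03,0.02,0,0,0],[0.03,0.02,0,0,0],[0.03,0.02,0,0,0],[0.03,0.02,0,0,0],[0.03,0.02,0,0,0],[0.03,0.02,0,0,0],[0,0,0,0,0],[0,0,0,0,0]]'; python3 - <<'E'
from st import *
status((.6345,-.008),.168,.09+np.pi/2)
E
```

```text
t: 40.18
tool_pos: [0.4579, -0.3329, 0.2562]
orientation: [2.257, 2.185, 0.001]
force: [-0.4, -0.1, 0.2]
opening: 0.0929
t: 41.1
tool_pos: [0.5783, -0.1098, 0.2559]
orientation: [-2.118, -2.32, -0.0]
force: [0.2, -0.4, -0.1]
opening: 0.0929
t 41.10 tcp [ 0.5783 -0.1098  0.2559] yaw 1.6616 tilt 0.0004 F [ 0.2 -0.4 -0.1] open 0.0929 q [-0.27  0.09  1.45  0.    1.61 -0.37]
tool-frame delta [0.0962 0.0652 0.1079] twist 0.0007967314801593517
delta in frame after twist [np.float64(0.09632546630310194), np.float64(0.065082484741734), np.float64(0.1079201277575435)]
```

```bash
python3 -m creep '[[0.032,0.022,0,0,0],[0.032,0.022,0,0,0],[0.032,0.021,0,0,0],[0,0,0,0,0],[0,0,0.03,0,0],[0,0,0.03,0,0],[0,0,0,0,0],[0,0,0,0,0]]' 10; python3 - <<'E'
from st import *
status((.6345,-.008),.168,.09+np.pi/2)
draw(read_camera("side"),"side",gripper(),(170,80,290,200),6,"l1")
draw(read_camera("top"),"top",gripper(),(190,90,310,210),6,"l2")
E
```

```text
t: 41.77
tool_pos: [0.6319, -0.012, 0.1941]
orientation: [-2.12, -2.313, 0.005]
force: [0.3, -0.0, 0.6]
opening: 0.093
t 41.77 tcp [ 0.6319 -0.012   0.1941] yaw 1.6578 tilt 0.0050 F [ 0.3 -0.   0.6] open 0.0930 q [-0.1   0.23  1.41 -0.    1.51 -0.19]
tool-frame delta [0.0037 0.0032 0.0461] twist -0.003022721296988218
delta in frame after twist [np.float64(0.0037077286499296903), np.float64(0.0029548757854445753), np.float64(0.046131041888929386)]
```

View pics/l1.png

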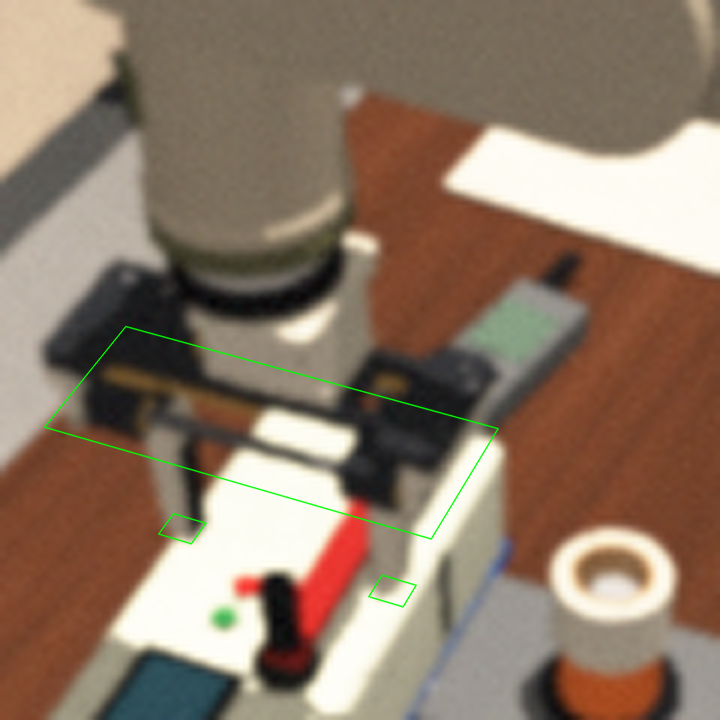

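View pics/l2.png

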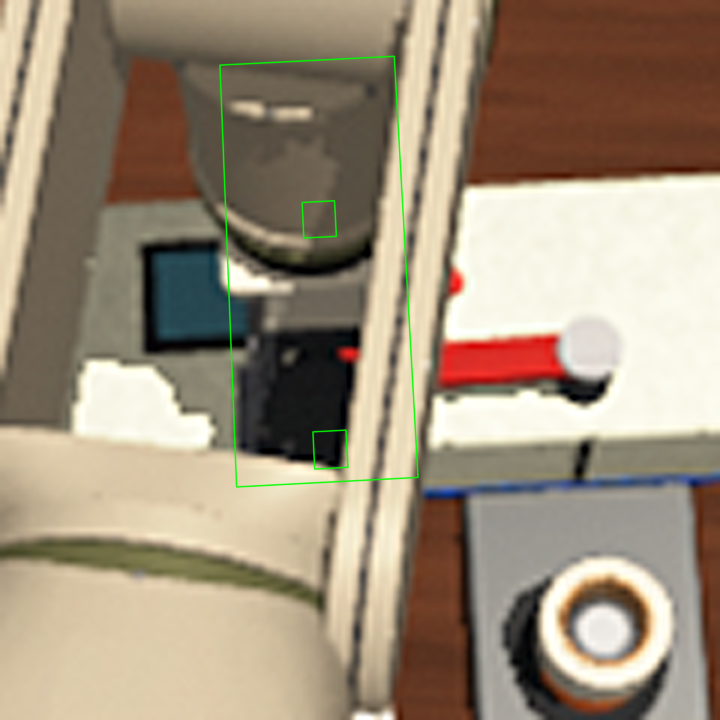

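```bash
python3 -m creep '[[0.0037,0.003,0.02,0,0],[0,0,0.024,0,0],[0,0,0,0,0],[0,0,0,0,0],[0,0,0,0,255],[0,0,0,0,255],[0,0,0,0,255],[0,0,0,0,255],[0,0,0,0,255],[0,0,0,0,255],[0,0,0,0,255],[0,0,0,0,255]]' 12; python3 -m creep '[[0,0,0,0,255],[0,0,0,0,255],[0,0,0,0,255],[0,0,0,0,255],[0,0,0,0,255],[0,0,0,0,255]]' 12; python3 - <<'E'
from st import *
status((.6345,-.008),.168,.09+np.pi/2)
draw(read_camera("side"),"side",gripper(),(170,80,290,200),6,"l3")
E
```

```text
t: 42.87
tool_pos: [0.6364, -0.0073, 0.1521]
orientation: [-2.12, -2.318, 0.0]
force: [-0.8, 0.2, 0.9]
opening: 0.0445
t: 43.37
tool_pos: [0.6365, -0.0073, 0.1521]
orientation: [2.12, 2.318, 0.0]
force: [1.6, 0.6, -0.3]
opening: 0.0197
t 43.37 tcp [ 0.6365 -0.0073  0.1521] yaw 1.6598 tilt 0.0002 F [ 1.6  0.6 -0.3] open 0.0197 q [-0.09  0.26  1.45  0.    1.44 -0.18]
tool-frame delta [-0.0006 -0.0021  0.0041] twist -0.000979129786929489
delta in frame after twist [np.float64(-0.00055019243383304), np.float64(-0.002056922822382558), np.float64(0.0040928078403218715)]
```

View pics/l3.png

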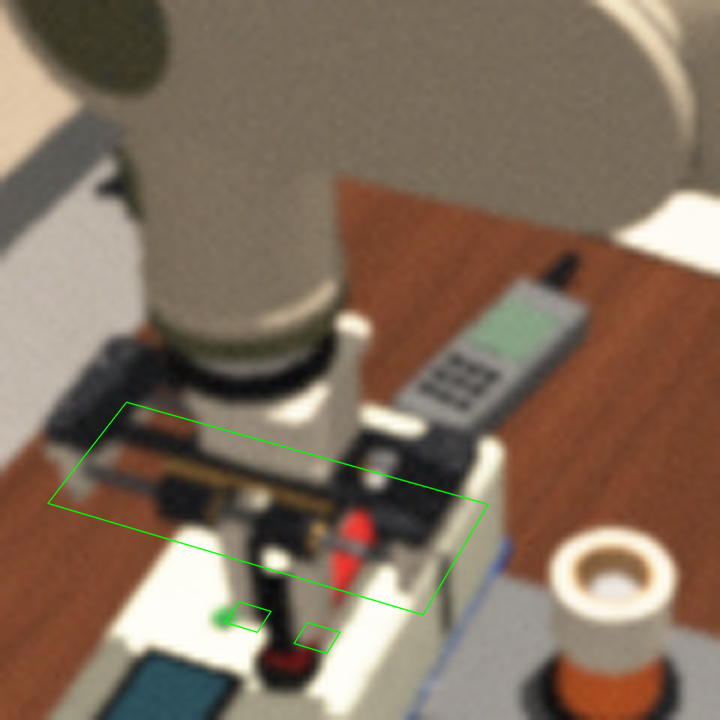

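```bash
python3 -m creep '[[0,0,0,-0.015,255],[0,0,0,0,255],[-0.00027,-0.0084,0,-0.0648,255],[-0.00027,-0.0084,0,-0.0648,255],[-0.00027,-0.0084,0,-0.0648,255],[-0.00027,-0.0084,0,-0.0648,255],[-0.00027,-0.0084,0,-0.0648,255],[-0.00027,-0.0084,0,-0.0648,255],[0,0,0,0,255]]' 25; python3 - <<'E'
from st import *
status()
h=np.array([.650,-.1365]); d=read_state()["tool_pos"][:2]-h; print(np.linalg.norm(d),np.arctan2(d[1],d[0]))
E
```

```text
t: 44.17
tool_pos: [0.5875, -0.0232, 0.152]
orientation: [-1.609, -2.698, 0.002]
force: [-1.3, -4.1, -1.5]
opening: 0.0192
t 44.17 tcp [ 0.5875 -0.0232  0.152 ] yaw 2.0660 tilt 0.0014 F [-1.3 -4.1 -1.5] open 0.0192 q [-0.13  0.13  1.59 -0.    1.42 -0.62]
0.12941529071964483 2.0745580047397914
```

```bash
python3 -m creep '[[-0.00027,-0.0084,0,-0.0648,255],[-0.00027,-0.0084,0,-0.0648,255],[-0.00027,-0.0084,0,-0.0648,255],[-0.00027,-0.0084,0,-0.0648,255],[-0.00027,-0.0084,0,-0.0648,255],[-0.00027,-0.0084,0,-0.0648,255],[-0.00027,-0.0084,0,-0.0648,255],[-0.00027,-0.0084,0,-0.0648,255],[0,0,0,0,255],[0,0,0,0,255]]' 25; python3 - <<'E'
from st import *
status()
h=np.array([.650,-.1365]); d=read_state()["tool_pos"][:2]-h; print(np.linalg.norm(d),np.arctan2(d[1],d[0]))
shot("side","m1",(190,80,310,200),6)
E
```

```text
t: 45.0
tool_pos: [0.5406, -0.0688, 0.152]
orientation: [0.872, 3.016, -0.002]
force: [3.6, -6.4, -5.5]
opening: 0.0193
t 45.00 tcp [ 0.5406 -0.0688  0.152 ] yaw 2.5789 tilt 0.0022 F [ 3.6 -6.4 -5.5] open 0.0193 q [-0.22  0.01  1.71 -0.    1.41 -1.23]
0.1286515452444378 2.5877610982821855
```

View pics/m1.png

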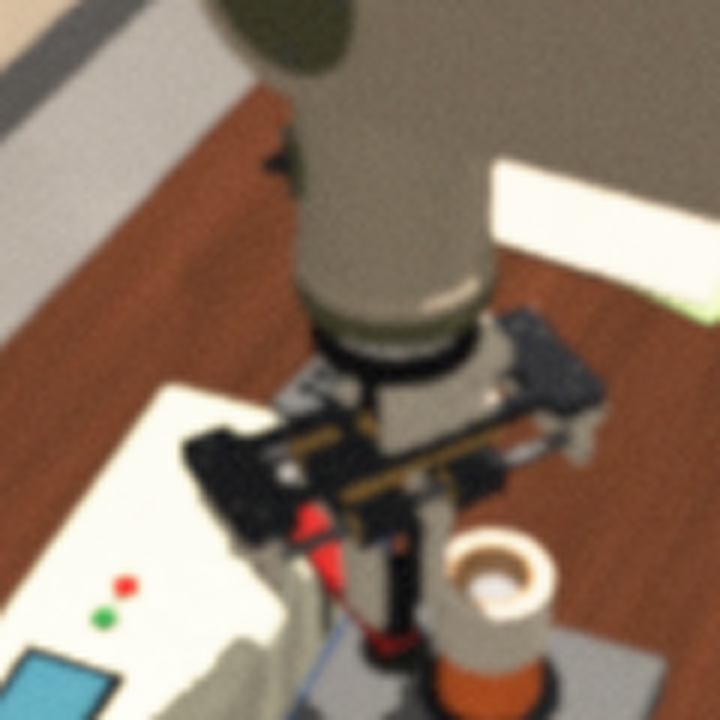

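```bash
python3 -m creep '[[-0.0001,-0.0084,0,-0.0642,255],[-0.0001,-0.0084,0,-0.0642,255],[-0.0001,-0.0084,0,-0.0642,255],[-0.0001,-0.0084,0,-0.0642,255],[-0.0001,-0.0084,0,-0.0642,255],[-0.0001,-0.0084,0,-0.0642,255],[-0.0001,-0.0084,0,-0.0642,255],[-0.0001,-0.0084,0,-0.0642,255],[0,0,0,0,255],[0,0,0,0,255]]' 25; python3 - <<'E'
from st import *
status((.520,-.148),.172)
h=np.array([.650,-.1365]); d=read_state()["tool_pos"][:2]-h; print(np.linalg.norm(d),np.arctan2(d[1],d[0]))
E
```

```text
t: 45.88
tool_pos: [0.5219, -0.1309, 0.1521]
orientation: [0.075, 3.135, -0.0]
force: [17.3, -2.3, -12.0]
opening: 0.0195
t 45.88 tcp [ 0.5219 -0.1309  0.1521] yaw 3.0935 tilt 0.0060 F [ 17.3  -2.3 -12. ] open 0.0195 q [-0.34 -0.01  1.74  0.    1.41 -1.87]
tool-frame delta [ 0.001  -0.0172  0.0001] twist None
delta in frame after twist [np.float64(0.0010291543599944093), np.float64(-0.017204928270815427), np.float64(0.00013044366047704203)]
0.12826847301831618 3.0976431103068043
```

```bash
python3 -m creep '[[-0.002,0,0,0,255],[-0.0005,-0.0084,0.0005,-0.0642,255],[0,0,0,0,255],[0,0,0,0,255]]' 25; python3 - <<'E'
from st import *
status((.522,-.148),.172)
E
```

```text
t: 46.22
tool_pos: [0.5218, -0.1392, 0.152]
orientation: [-0.024, 3.14, -0.001]
force: [4.2, -0.3, -0.9]
opening: 0.0194
t 46.22 tcp [ 0.5218 -0.1392  0.152 ] yaw -3.1264 tilt 0.0016 F [ 4.2 -0.3 -0.9] open 0.0194 q [-0.36  0.    1.73  0.    1.41 -1.94]
tool-frame delta [-0.0001 -0.0088  0.    ] twist None
delta in frame after twist [np.float64(-5.5297248212118254e-05), np.float64(-0.008789022441704125), np.float64(1.800321072922828e-05)]
```

```bash
python3 -m creep '[[-0.0005,-0.0045,0,-0.03,255],[0,-0.0043,0,-0.0342,255],[0,0,0,0,255],[0,0,0,0,255]]' 25; python3 - <<'E'
from st import *
status((.522,-.148),.172)
E
python3 -m creep '[[0,0,0,0,150],[0,0,0,0,150],[0,0,0,0,150],[0,0,0,0,150],[0,0,0,0,0],[0,0,0,0,0],[0,0,0,0,0],[0,0,0,0,0],[0,0,0,0,0]]'
```

```text
t: 46.55
tool_pos: [0.5223, -0.1477, 0.152]
orientation: [-0.125, 3.138, -0.001]
force: [3.7, -0.1, 0.3]
opening: 0.0193
t 46.55 tcp [ 0.5223 -0.1477  0.152 ] yaw -3.0620 tilt 0.0012 F [ 3.7 -0.1  0.3] open 0.0193 q [-0.37  0.01  1.72  0.    1.41 -2.02]
tool-frame delta [ 0.0003 -0.0003  0.    ] twist None
delta in frame after twist [np.float64(0.00032063362428044225), np.float64(-0.0002932800776126383), np.float64(8.619067627946286e-07)]
t: 47.3
tool_pos: [0.5217, -0.1478, 0.1516]
orientation: [0.129, -3.139, -0.0]
force: [0.1, -0.5, -0.2]
opening: 0.0669
```

```bash
python3 -m creep '[[0,0,-0.03,0,0],[0,0,-0.04,0,0],[0,0,-0.03,0,0],[0.03,0.03,0,0,0],[0.03,0.03,0,0,0],[0.03,0.03,0,0,0],[0.02,0.035,0,0,0],[0,0.04,0,0,0],[0,0.04,0,0,0],[0,0.04,0,0,0],[0,0.04,0,0,0],[0,0.04,0,0,0]]'; python3 - <<'E'
from st import *
status()
shot("side","n1",(190,110,310,220),6); shot("top","n2",(180,120,330,250),5)
E
```

```text
t: 48.3
tool_pos: [0.3865, 0.1675, 0.2521]
orientation: [-0.129, 3.138, 0.0]
force: [0.4, -0.2, -0.0]
opening: 0.0929
t 48.30 tcp [0.3865 0.1675 0.2521] yaw -3.0595 tilt 0.0014 F [ 0.4 -0.2 -0. ] open 0.0929 q [ 0.29 -0.39  1.88 -0.    1.64 -1.37]
```

View pics/n1.png

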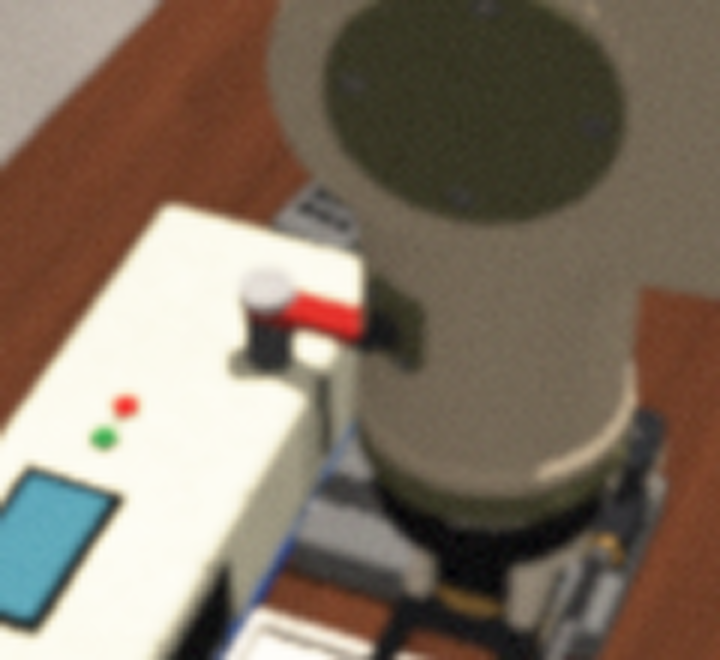

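View pics/n2.png

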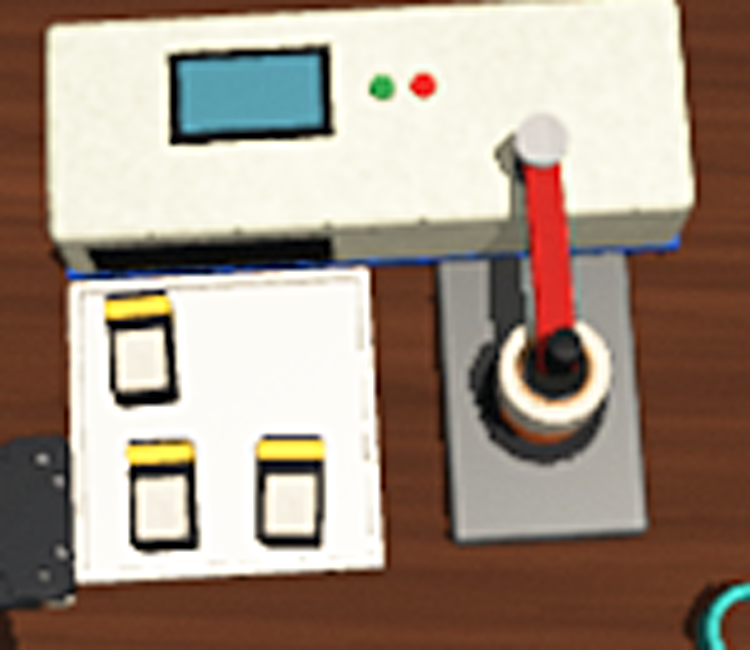

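```bash
python3 - <<'E'
from st import *
T=lambda u,v:((u+.5)/5+180-.5,(v+.5)/5+120-.5)
for nm,b,z in(("knobtop",(566,343),.19),("foot/rollring",(555,374),.12)): print(nm,onz("top",T(*b),z)[:2])
print("SP",SP)
for nm,cs in dict(A=[(105,297),(172,291),(179,399),(119,405)],B=[(127,441),(193,438),(198,545),(135,549)],C=[(257,438),(324,436),(323,543),(260,548)]).items():
    P=np.array([onz("top",T(*p),.039)[:2] for p in cs]); c=P.mean(0)
    d=(P[0]+P[1]-P[2]-P[3])/2; print(nm,c,"len",np.linalg.norm(d),"w",np.linalg.norm(P[1]-P[0]),"yaw",np.arctan2(d[1],d[0]))
E
```

```text
knobtop [ 0.5214 -0.1499]
foot/rollring [ 0.5191 -0.1496]
SP [ 0.5215 -0.1495]
A [0.5449 0.1007] len 0.06953393938849321 w 0.04207464695177227 yaw 0.15474064484680028
B [0.4541 0.0832] len 0.06675808504286536 w 0.040704906340810185 yaw 0.1181514804332772
C [0.4579 0.0049] len 0.06718108786104045 w 0.041346278828436944 yaw 0.05363220247738572
```

```bash
python3 - <<'E'
from st import *
im=cv2.imread("pics/top0.png")[:,:,::-1]
def tote(x,y,a):
    m=mach(x,y,a); return [m(rect(-.12,.12,-.09,.09,.005)),m(rect(-.12,.12,-.09,.09,.07)),m(rect(-.125,.125,-.095,.095,.07))]
draw(im,"top",tote(.476,.35,.05),(80,155,180,265),6,"t1")
im=cv2.imread("pics/side0.png")[:,:,::-1]
draw(im,"side",tote(.476,.35,.05),(130,270,275,384),5,"t2")
E
```

```text
(no output)
```

View pics/t1.png

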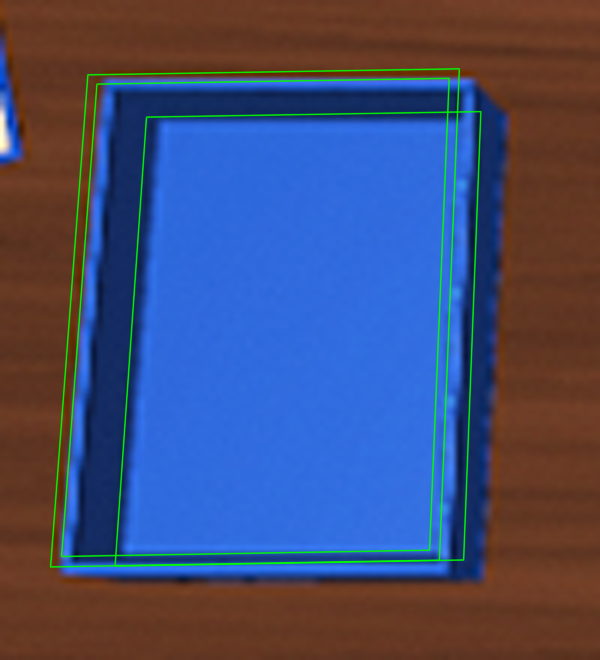

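View pics/t2.png

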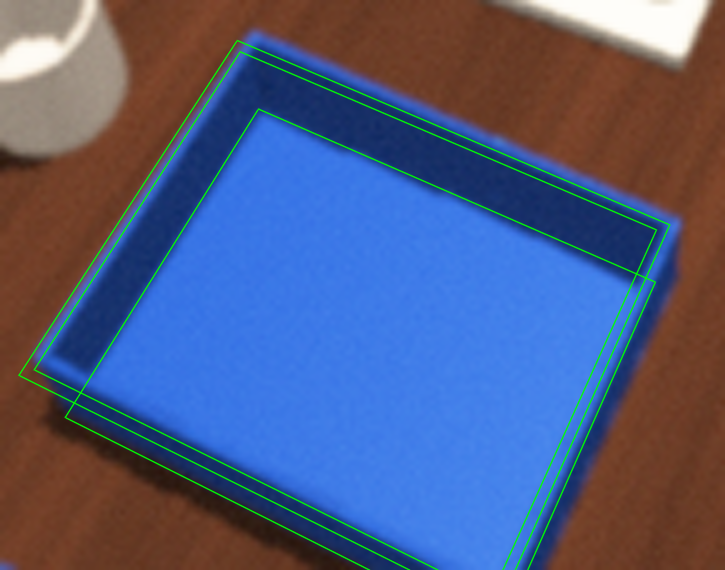

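```bash
python3 - <<'E'
from st import *
status((.545,.1007),.031,.145)
E
```

```text
t 48.40 tcp [0.3857 0.1708 0.2517] yaw -3.0520 tilt 0.0021 F [ 0.7 -0.6  0.5] open 0.0929 q [ 0.29 -0.38  1.88  0.    1.64 -1.37]
tool-frame delta [-0.1523 -0.0846  0.2406] twist -0.05544857963153671
delta in frame after twist [np.float64(0.14748833938851183), np.float64(0.09238107260630797), np.float64(0.24073735158555865)]
```

```bash
python3 -m creep '[[0,0,0,-0.055,85],[-0.03,-0.0185,0,0,85],[-0.03,-0.0185,0,0,85],[-0.03,-0.0185,0,0,85],[-0.03,-0.0185,0,0,85],[-0.0275,-0.0185,0,0,85],[0,0,0.04,0,85],[0,0,0.04,0,85],[0,0,0.04,0,85],[0,0,0,0,85],[0,0,0,0,85],[0,0,0,0,85]]' 20; python3 - <<'E'
from st import *
status((.545,.1007),.031,.145)
draw(read_camera("side"),"side",gripper(),(190,150,310,270),6,"p1")
E
```

```text
t: 49.4
tool_pos: [0.547, 0.0939, 0.134]
orientation: [-0.215, 3.132, -0.0]
force: [1.2, 0.3, 0.4]
opening: 0.0621
t 49.40 tcp [0.547  0.0939 0.134 ] yaw -3.0045 tilt 0.0022 F [1.2 0.3 0.4] open 0.0621 q [ 0.08  0.05  1.71 -0.    1.38 -1.63]
tool-frame delta [0.0013 0.007  0.123 ] twist -0.007928135659984292
delta in frame after twist [np.float64(-0.0009626922651185708), np.float64(-0.00702859111331675), np.float64(0.12303134076374363)]
```

View pics/p1.png

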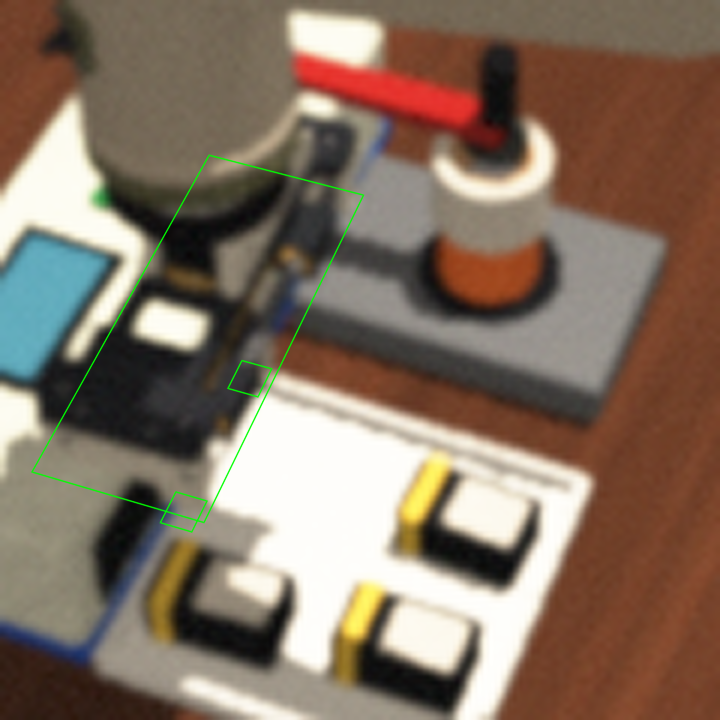

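```bash
python3 -m creep '[[0.001,0.007,0,-0.005,85],[0,0,0.04,0,85],[0,0,0.04,0,85],[0,0,0.025,0,85],[0,0,0.015,0,85],[0,0,0,0,85],[0,0,0,0,85]]' 20; python3 - <<'E'
from st import *
status((.545,.1007),.031,.145)
shot("side","p2",(190,150,310,270),6)
E
```

```text
t: 50.03
tool_pos: [0.5447, 0.1015, 0.013]
orientation: [-0.224, 3.132, 0.0]
force: [-0.6, -0.0, 0.7]
opening: 0.062
t 50.03 tcp [0.5447 0.1015 0.013 ] yaw -2.9986 tilt 0.0012 F [-0.6 -0.   0.7] open 0.0620 q [ 0.09  0.19  1.8   0.    1.15 -1.62]
tool-frame delta [-0.0002 -0.0008  0.002 ] twist -0.002037490649597018
delta in frame after twist [np.float64(0.0002018115183960734), np.float64(0.0008385268190739241), np.float64(0.00200188757301727)]
```

View pics/p2.png

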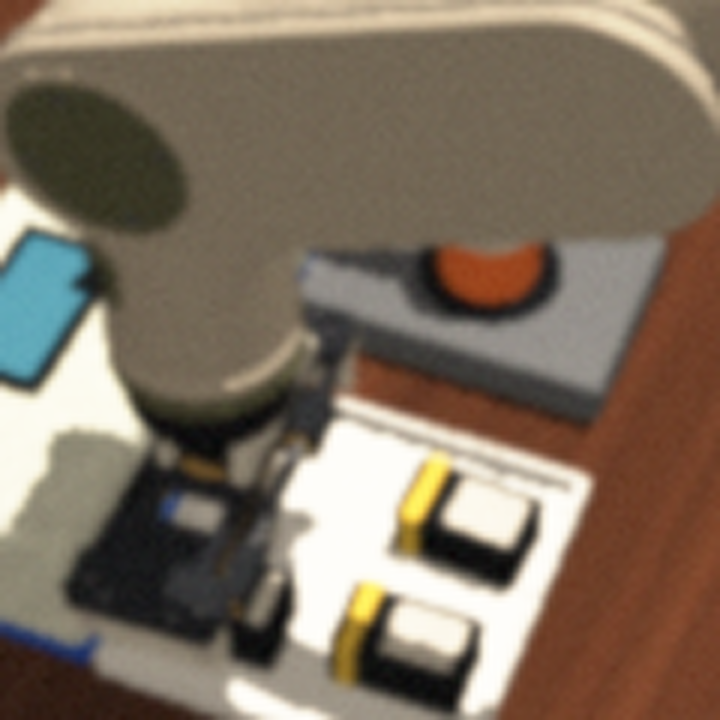

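```bash
python3 -m creep '[[0,0,0.002,0,85],[0,0,0,0,255],[0,0,0,0,255],[0,0,0,0,255],[0,0,0,0,255],[0,0,0,0,255],[0,0,0,0,255],[0,0,0,0,255]]' 30; python3 -m creep '[[0,0,-0.02,0,255],[0,0,-0.04,0,255],[0,0,-0.04,0,255],[0,0,-0.04,0,255],[0,0,0,0,255],[0,0,0,0,255]]';  python3 - <<'E'
from st import *
status((.515,.38),.035,.085)
shot("side","p3",(190,130,310,250),5)
E
```

```text
t: 50.75
tool_pos: [0.5444, 0.1012, 0.0103]
orientation: [-0.224, 3.133, 0.001]
force: [-1.1, 1.0, 5.1]
opening: 0.0399
t: 51.25
tool_pos: [0.5461, 0.101, 0.1527]
orientation: [-0.223, 3.128, -0.0]
force: [-0.1, -0.0, -2.4]
opening: 0.0401
t 51.25 tcp [0.5461 0.101  0.1527] yaw -2.9993 tilt 0.0059 F [-0.1 -0.  -2.4] open 0.0401 q [ 0.09  0.04  1.69 -0.    1.41 -1.62]
tool-frame delta [-0.008   0.2807  0.1376] twist 0.05732262691652679
delta in frame after twist [np.float64(-0.0072694054960574135), np.float64(-0.28063153173501715), np.float64(0.13769788602491345)]
```

View pics/p3.png

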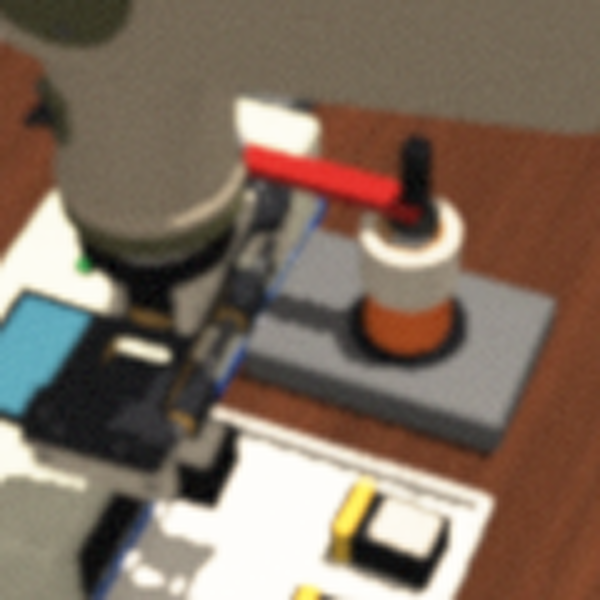

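```bash
python3 -m creep '[[0,0,0,0.057,255],[0.001,0.035,0,0,255],[0.001,0.035,0,0,255],[0.001,0.035,0,0,255],[0.001,0.035,0,0,255],[0.001,0.035,0,0,255],[0.001,0.035,0,0,255],[0.001,0.035,0,0,255],[0,0.035,0,0,255],[0,0,0,0,255],[0,0,0,0,255],[0,0,0,0,255]]';  python3 - <<'E'
from st import *
status((.515,.38),.033,.085)
shot("top","q1",(70,140,240,270),4.5)
E
```

```text
t: 52.3
tool_pos: [0.5117, 0.3783, 0.1466]
orientation: [0.135, -3.135, 0.004]
force: [-0.4, 0.1, -2.3]
opening: 0.0397
t 52.30 tcp [0.5117 0.3783 0.1466] yaw -3.0555 tilt 0.0047 F [-0.4  0.1 -2.3] open 0.0397 q [ 0.56  0.27  1.45 -0.    1.43 -1.1 ]
tool-frame delta [-0.0039  0.0018  0.1336] twist 0.0010520280222898748
delta in frame after twist [np.float64(0.003396050322777132), np.float64(-0.0014429019764461047), np.float64(0.13364235627401558)]
```

View pics/q1.png

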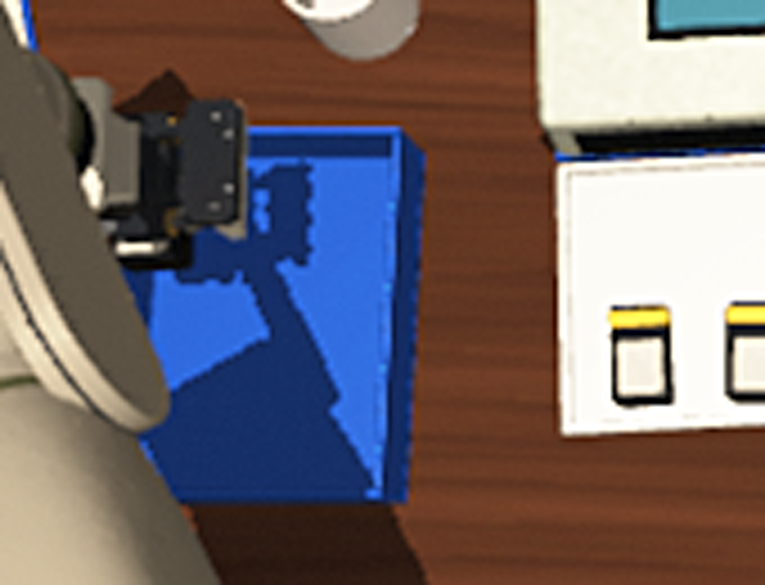

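```bash
python3 -m creep '[[-0.003,-0.003,0.04,0,255],[0,0,0.04,0,255],[0,0,0.03,0,255],[0,0,0.012,0,255],[0,0,0.006,0,255],[0,0,0,0,255],[0,0,0,0,255]]';  python3 -m creep '[[0,0,0.003,0,255],[0,0,0,0,255],[0,0,0,0,255]]'
```

```text
t: 52.93
tool_pos: [0.5177, 0.3769, 0.0236]
orientation: [-0.133, 3.137, 0.002]
force: [-0.6, 0.1, -1.4]
opening: 0.04
t: 53.18
tool_pos: [0.5173, 0.3772, 0.0202]
orientation: [-0.134, 3.137, 0.002]
force: [0.1, -0.1, -1.6]
opening: 0.0396
```

```bash
python3 -m creep '[[0,0,0.004,0,255],[0,0,0.002,0,255],[0,0,0,0,255],[0,0,0,0,255]]'|grep -E "pos|force";  python3 -m creep '[[0,0,0.002,0,255],[0,0,0,0,255],[0,0,0,0,255]]'|grep -E "pos|force"; python3 -m creep '[[0,0,0.001,0,255],[0,0,0,0,255],[0,0,0,0,255]]'|grep -E "pos|force"
```

```text
tool_pos: [0.516, 0.3764, 0.0122]
force: [0.0, 1.0, -1.5]
tool_pos: [0.5163, 0.3766, 0.0105]
force: [-0.7, 0.1, -2.4]
tool_pos: [0.5164, 0.3767, 0.0103]
force: [-3.7, -1.9, 5.2]
```

```bash
python3 -m creep '[[0,0,0,0,115],[0,0,0,0,115],[0,0,0,0,115],[0,0,0,0,115],[0,0,-0.03,0,115],[0,0,-0.04,0,115],[0,0,-0.04,0,115],[0,0,-0.03,0,115],[0,0,0,0,115]]' 20;  python3 - <<'E'
from st import *
status((.454,.0835),.15,.11)
im=shot("top","q2",(70,140,260,270),4)
E
```

```text
t: 54.77
tool_pos: [0.5203, 0.3791, 0.159]
orientation: [-0.134, 3.127, 0.01]
force: [0.9, -0.2, 0.8]
opening: 0.0509
t 54.77 tcp [0.5203 0.3791 0.159 ] yaw -3.0561 tilt 0.0130 F [ 0.9 -0.2  0.8] open 0.0509 q [ 0.55  0.26  1.43  0.    1.44 -1.11]
tool-frame delta [ 0.0916 -0.289   0.0262] twist -0.024550595112136975
delta in frame after twist [np.float64(-0.09836501139421236), np.float64(0.2865438085733179), np.float64(0.028951451216340324)]
```

View pics/q2.png

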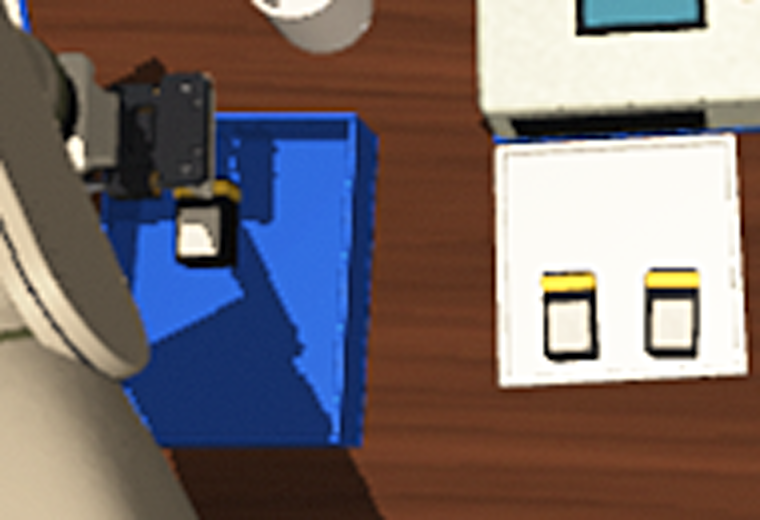

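```bash
python3 -m creep '[[0.012,-0.036,0,-0.025,85],[0.012,-0.036,0,0,85],[0.012,-0.036,0,0,85],[0.012,-0.036,0,0,85],[0.012,-0.036,0,0,85],[0.012,-0.036,0,0,85],[0.012,-0.036,0,0,85],[0.012,-0.034,0,0,85],[0,0,0.03,0,85],[0,0,0,0,85],[0,0,0,0,85]]' 20;  python3 - <<'E'
from st import *
status((.454,.0835),.031,.115)
draw(read_camera("side"),"side",gripper(),(190,150,310,270),6,"r1")
E
```

```text
t: 55.73
tool_pos: [0.4493, 0.0817, 0.1173]
orientation: [0.171, -3.132, -0.0]
force: [0.0, 0.4, -0.3]
opening: 0.0617
t 55.73 tcp [0.4493 0.0817 0.1173] yaw -3.0324 tilt 0.0053 F [ 0.   0.4 -0.3] open 0.0617 q [ 0.07 -0.2   1.98  0.    1.37 -1.61]
tool-frame delta [-0.0054  0.0012  0.1063] twist -0.005786409109157731
delta in frame after twist [np.float64(0.00488452575436935), np.float64(-0.0012109001999831368), np.float64(0.10631968910806851)]
```

View pics/r1.png

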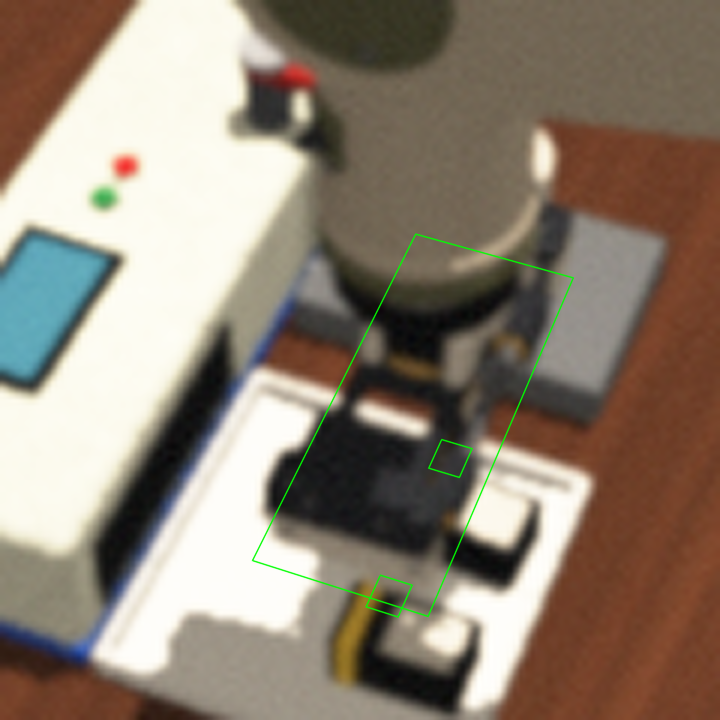

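```bash
python3 -m creep '[[-0.005,0.001,0.03,-0.005,85],[0,0,0.04,0,85],[0,0,0.025,0,85],[0,0,0.011,0,85],[0,0,0,0,85],[0,0,0,0,85],[0,0,0,0,255],[0,0,0,0,255],[0,0,0,0,255],[0,0,0,0,255],[0,0,0,0,255],[0,0,0,0,255]]' 30; python3 -m creep '[[0,0,0,0,255],[0,0,-0.02,0,255],[0,0,-0.04,0,255],[0,0,-0.04,0,255],[0,0,-0.04,0,255],[0,0,0,0,255],[0,0,0,0,255]]';  python3 - <<'E'
from st import *
status((.43,.375),.035,.085)
shot("side","r2",(190,130,310,250),5)
E
```

```text
t: 56.78
tool_pos: [0.4575, 0.0838, 0.015]
orientation: [-0.181, 3.134, 0.001]
force: [-1.7, 1.6, 6.6]
opening: 0.04
t: 57.37
tool_pos: [0.4586, 0.0836, 0.1569]
orientation: [-0.181, 3.13, -0.0]
force: [0.1, 0.7, -1.7]
opening: 0.0394
t 57.37 tcp [0.4586 0.0836 0.1569] yaw -3.0263 tilt 0.0065 F [ 0.1  0.7 -1.7] open 0.0394 q [ 0.07 -0.22  1.92 -0.    1.43 -1.62]
tool-frame delta [-0.0042  0.2928  0.1418] twist 0.030303852553306143
delta in frame after twist [np.float64(-0.003763002558680468), np.float64(-0.29278669124199586), np.float64(0.1418627808205406)]
```

View pics/r2.png

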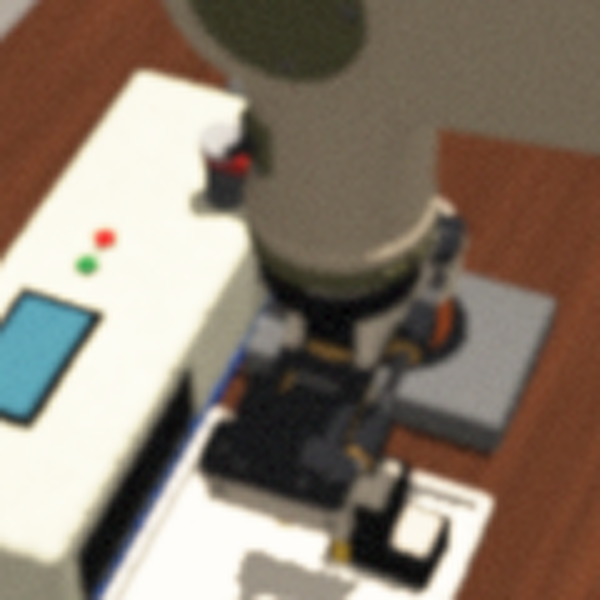

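```bash
python3 -m creep '[[0,0.036,0,0.03,255],[0.001,0.037,0,0,255],[0.001,0.037,0,0,255],[0.001,0.037,0,0,255],[0.001,0.037,0,0,255],[0,0.037,0,0,255],[0,0.037,0,0,255],[0,0.036,0,0,255],[0,0,0,0,255],[0,0,0,0,255],[0,0,0,0,255]]' 30;  python3 - <<'E'
from st import *
status((.43,.375),.035,.085)
E
```

```text
t: 58.33
tool_pos: [0.425, 0.3749, 0.1511]
orientation: [0.135, -3.135, 0.004]
force: [-0.1, -1.0, -2.2]
opening: 0.0396
t 58.33 tcp [0.425  0.3749 0.1511] yaw -3.0555 tilt 0.0043 F [-0.1 -1.  -2.2] open 0.0396 q [ 0.63  0.08  1.65 -0.    1.42 -1.02]
tool-frame delta [-0.0055  0.      0.1361] twist 0.0011133246499444027
delta in frame after twist [np.float64(0.004991406160793903), np.float64(0.0003428574024062047), np.float64(0.13610879212442983)]
```

```bash
python3 -m creep '[[0,0,0.04,0,255],[0,0,0.04,0,255],[0,0,0.03,0,255],[0,0,0.012,0,255],[0,0,0,0,255],[0,0,0,0,255]]' | grep -E "pos|force";  python3 -m creep '[[0,0,0.004,0,255],[0,0,0.003,0,255],[0,0,0,0,255],[0,0,0,0,255]]'| grep -E "pos|force"; python3 -m creep '[[0,0,0.003,0,255],[0,0,0,0,255],[0,0,0,0,255]]'| grep -E "pos|force"
```

```text
tool_pos: [0.4264, 0.3751, 0.0319]
force: [-0.4, 0.7, -1.8]
tool_pos: [0.4268, 0.3765, 0.0257]
force: [-0.4, 0.2, -1.3]
tool_pos: [0.426, 0.376, 0.0215]
force: [-0.7, 0.2, -1.2]
```

```bash
python3 -m creep '[[0,0,0.003,0,255],[0,0,0,0,255],[0,0,0,0,255]]' | grep -E "pos|force";  python3 -m creep '[[0,0,0.002,0,255],[0,0,0,0,255],[0,0,0,0,255]]'| grep -E "pos|force"; python3 -m creep '[[0,0,0.002,0,255],[0,0,0,0,255],[0,0,0,0,255]]'| grep -E "pos|force"
```

```text
tool_pos: [0.4259, 0.3759, 0.0182]
force: [0.7, -0.9, -0.7]
tool_pos: [0.4261, 0.3759, 0.0164]
force: [-0.3, 0.1, -1.0]
tool_pos: [0.4265, 0.3762, 0.015]
force: [-0.8, -0.3, 1.3]
```

Touching the floor. Release, retreat, look.

```bash
python3 -m creep '[[0,0,0,0,115],[0,0,0,0,115],[0,0,0,0,115],[0,0,0,0,115],[0,0,-0.03,0,115],[0,0,-0.04,0,115],[0,0,-0.04,0,115],[0,0,-0.03,0,115],[0,0,0,0,115]]' 20;  python3 - <<'E'
from st import *
status((.458,.005),.15,.06)
im=shot("top","s1",(70,140,260,270),4)
shot("side","s2",(130,150,310,384),3)
E
```

```text
t: 60.92
tool_pos: [0.4298, 0.3787, 0.1632]
orientation: [-0.134, 3.128, 0.011]
force: [1.0, 0.7, 1.6]
opening: 0.0511
t 60.92 tcp [0.4298 0.3787 0.1632] yaw -3.0562 tilt 0.0123 F [1.  0.7 1.6] open 0.0511 q [ 0.63  0.07  1.64  0.    1.42 -1.02]
tool-frame delta [ 0.0042 -0.375   0.0308] twist 0.025427877507618213
delta in frame after twist [np.float64(0.005694012966614426), np.float64(0.37474043835624005), np.float64(0.03322745689360099)]
```

View pics/s1.png

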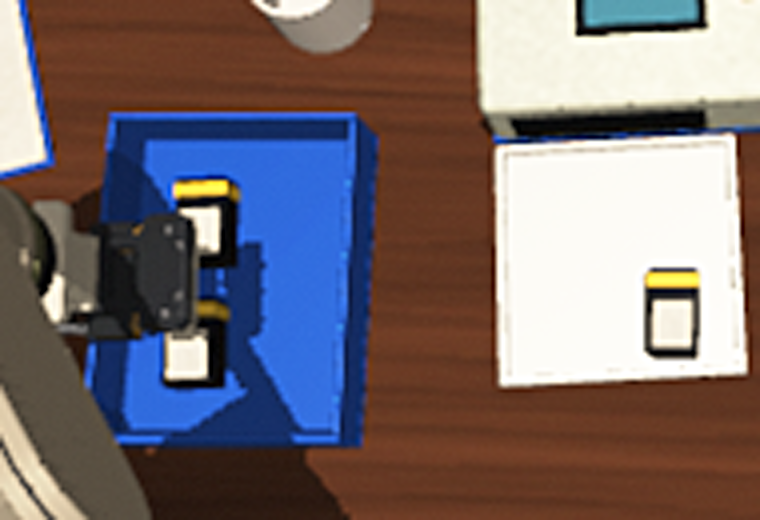

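View pics/s2.png

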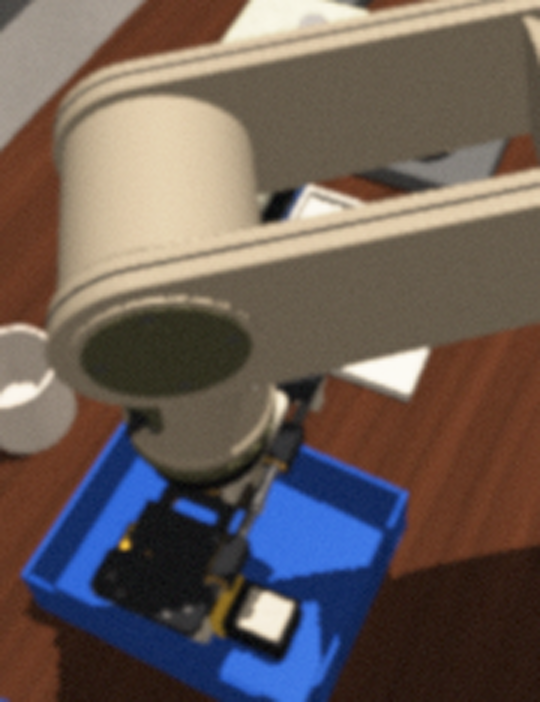

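```bash
python3 -m creep '[[-0.001,-0.0375,0,0.025,85],[-0.001,-0.0375,0,0,85],[-0.001,-0.0375,0,0,85],[-0.001,-0.0375,0,0,85],[-0.001,-0.0375,0,0,85],[0,-0.0375,0,0,85],[0,-0.0375,0,0,85],[0,-0.0375,0,0,85],[0,-0.0375,0,0,85],[0,-0.0375,0,0,85],[0,0,0,0,85],[0,0,0,0,85]]' 20;  python3 - <<'E'
from st import *
status((.458,.005),.033,.06)
draw(read_camera("side"),"side",gripper(),(190,130,310,250),6,"u1")
E
```

```text
t: 62.02
tool_pos: [0.4536, 0.0004, 0.1527]
orientation: [0.088, -3.137, -0.001]
force: [-0.4, 0.4, -0.0]
opening: 0.0619
t 62.02 tcp [0.4536 0.0004 0.1527] yaw -3.0856 tilt 0.0031 F [-0.4  0.4 -0. ] open 0.0619 q [-0.11 -0.24  1.95  0.    1.44 -1.74]
tool-frame delta [-0.0051  0.0042  0.1397] twist -0.00402070253936504
delta in frame after twist [np.float64(0.004646371135196713), np.float64(-0.004300911946082443), np.float64(0.13970292849609803)]
```

View pics/u1.png

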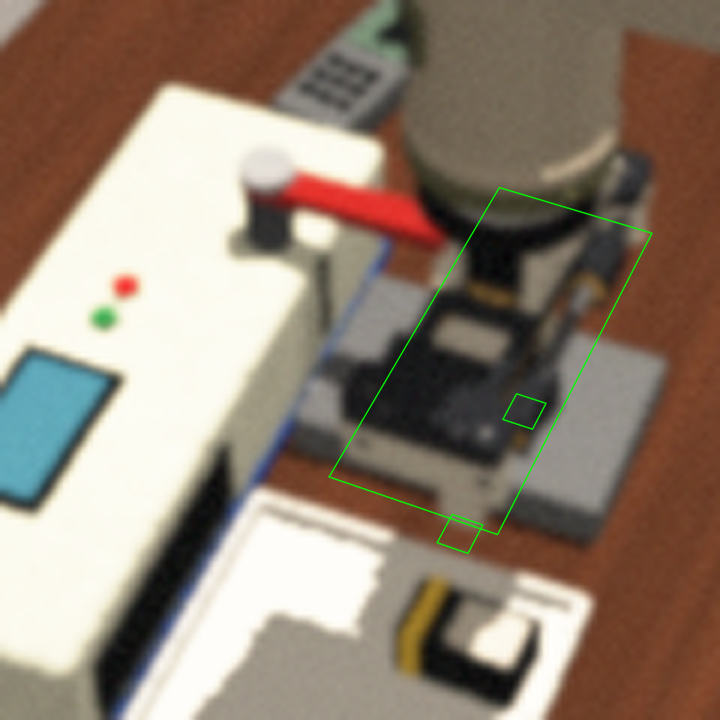

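```bash
python3 -m creep '[[-0.005,0.004,0.03,0,85],[0,0,0.04,0,85],[0,0,0.04,0,85],[0,0,0.02,0,85],[0,0,0.008,0,85],[0,0,0,0,85],[0,0,0,0,85]]' 30; python3 - <<'E'
from st import *
status((.458,.005),.034,.06)
E
python3 -m creep '[[0,0,0,0,255],[0,0,0,0,255],[0,0,0,0,255],[0,0,0,0,255],[0,0,0,0,255],[0,0,0,0,255],[0,0,0,0,255]]' 30; python3 -m creep '[[0,0,-0.02,0,255],[0,0,-0.04,0,255],[0,0,-0.04,0,255],[0,0,-0.04,0,255],[0,0,0,0,255],[0,0,0,0,255]]';  python3 - <<'E'
from st import *
status((.47,.303),.035,.085)
shot("side","u2",(190,130,310,250),5)
E
```

```text
t: 62.65
tool_pos: [0.4597, 0.0073, 0.0171]
orientation: [0.097, -3.14, -0.0]
force: [-0.3, -0.3, -0.1]
opening: 0.062
t 62.65 tcp [0.4597 0.0073 0.0171] yaw -3.0797 tilt 0.0003 F [-0.3 -0.3 -0.1] open 0.0620 q [-0.1  -0.06  2.05  0.    1.15 -1.73]
tool-frame delta [ 0.0018 -0.0022  0.0031] twist 0.0019133719958386308
delta in frame after twist [np.float64(-0.0018364623725522957), np.float64(0.0022309075153676347), np.float64(0.0030602252790620163)]
t: 63.23
tool_pos: [0.4606, 0.0064, 0.0179]
orientation: [-0.094, 3.138, 0.0]
force: [-1.5, 1.0, 7.0]
opening: 0.0397
t: 63.73
tool_pos: [0.4617, 0.0061, 0.1598]
orientation: [-0.094, 3.134, -0.001]
force: [0.1, -0.2, -2.1]
opening: 0.0398
t 63.73 tcp [0.4617 0.0061 0.1598] yaw -3.0814 tilt 0.0064 F [ 0.1 -0.2 -2.1] open 0.0398 q [-0.1  -0.23  1.93 -0.    1.44 -1.73]
tool-frame delta [-0.0252  0.296   0.1446] twist -0.024808927943078984
delta in frame after twist [np.float64(0.03343368481785859), np.float64(-0.2951579853673497), np.float64(0.144783361868426)]
```

View pics/u2.png

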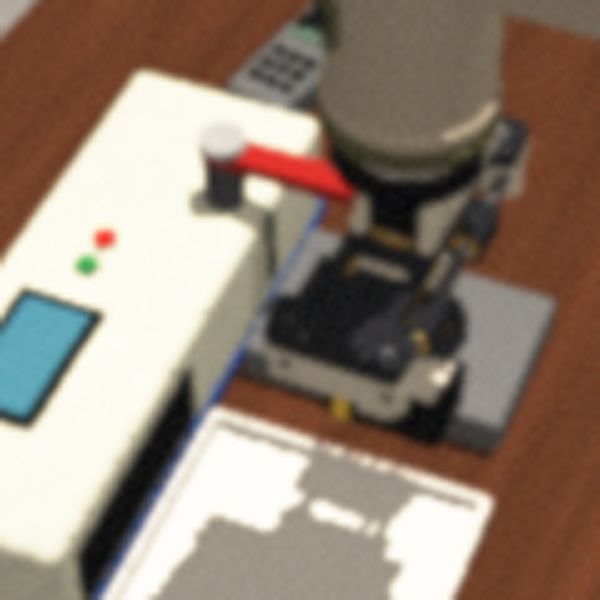

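Pack C held. Carry to the tote's right column.

```bash
python3 -m creep '[[-0.004,0.037,0,-0.025,255],[-0.004,0.037,0,0,255],[-0.004,0.037,0,0,255],[-0.004,0.037,0,0,255],[-0.004,0.037,0,0,255],[-0.004,0.037,0,0,255],[-0.004,0.037,0,0,255],[-0.004,0.037,0,0,255],[0,0,0,0,255],[0,0,0,0,255],[0,0,0,0,255]]' 30;  python3 - <<'E'
from st import *
status((.47,.303),.038,.085)
E
```

```text
t: 64.7
tool_pos: [0.4657, 0.3031, 0.1541]
orientation: [0.135, -3.135, 0.004]
force: [0.2, -0.4, -1.8]
opening: 0.0394
t 64.70 tcp [0.4657 0.3031 0.1541] yaw -3.0554 tilt 0.0044 F [ 0.2 -0.4 -1.8] open 0.0394 q [ 0.49  0.05  1.68 -0.    1.42 -1.17]
tool-frame delta [-0.0048 -0.0002  0.1361] twist 0.0011680184221463108
delta in frame after twist [np.float64(0.004250442654135364), np.float64(0.0004541359316066261), np.float64(0.1361234762363982)]
```

```bash
python3 -m creep '[[-0.003,0,0.04,0,255],[0,0,0.04,0,255],[0,0,0.03,0,255],[0,0,0.012,0,255],[0,0,0.006,0,255],[0,0,0,0,255],[0,0,0,0,255]]' | grep -E "pos|force";  python3 -m creep '[[0,0,0.004,0,255],[0,0,0,0,255],[0,0,0,0,255]]'| grep -E "pos|force"; python3 -m creep '[[0,0,0.002,0,255],[0,0,0,0,255],[0,0,0,0,255]]'| grep -E "pos|force"; python3 -m creep '[[0,0,0.002,0,255],[0,0,0,0,255],[0,0,0,0,255]]'| grep -E "pos|force"
```

```text
tool_pos: [0.4714, 0.3043, 0.0303]
force: [0.4, -0.9, -1.3]
tool_pos: [0.4709, 0.3047, 0.0259]
force: [-1.1, -0.2, -1.0]
tool_pos: [0.4701, 0.3043, 0.0227]
force: [0.6, -0.5, -1.8]
tool_pos: [0.4699, 0.3042, 0.0203]
force: [-0.5, 0.4, -1.1]
```

```bash
python3 -m creep '[[0,0,0.002,0,255],[0,0,0,0,255],[0,0,0,0,255]]'| grep -E "pos|force"; python3 -m creep '[[0,0,0.0015,0,255],[0,0,0,0,255],[0,0,0,0,255]]'| grep -E "pos|force"
```

```text
tool_pos: [0.4699, 0.3042, 0.0184]
force: [0.9, -0.0, -1.9]
tool_pos: [0.4702, 0.3044, 0.0179]
force: [-2.6, -1.8, 5.5]
```

```bash
python3 -m creep '[[0,0,0,0,115],[0,0,0,0,115],[0,0,0,0,115],[0,0,0,0,115],[0,0,-0.03,0,115],[0,0,-0.04,0,115],[0,0,-0.04,0,115],[0,0,-0.04,0,115],[0,0,-0.03,0,115],[0,0,0,0,115]]' 20;python3 -m creep '[[0.03,0,0,0,115],[0.03,0,0,0,115],[0.03,0,0,0,115],[0,0,0,0,115],[0,0,0,0,115],[0,0,0,0,115]]' 20;  python3 - <<'E'
from st import *
status()
im=shot("top","v1")
shot("side","v2")
shot("top","v3",(180,120,330,250),5)
E
```

```text
t: 67.37
tool_pos: [0.4737, 0.3062, 0.2059]
orientation: [-0.134, 3.127, 0.008]
force: [0.8, 0.4, 0.5]
opening: 0.0513
t: 67.87
tool_pos: [0.3808, 0.2967, 0.1973]
orientation: [-0.135, 3.138, 0.001]
force: [1.5, 0.4, 1.2]
opening: 0.0513
t 67.87 tcp [0.3808 0.2967 0.1973] yaw -3.0558 tilt 0.0011 F [1.5 0.4 1.2] open 0.0513 q [ 0.56 -0.19  1.82 -0.    1.51 -1.1 ]
```

View pics/v1.png

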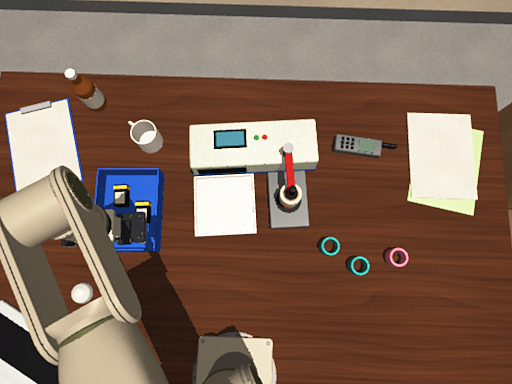

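View pics/v2.png

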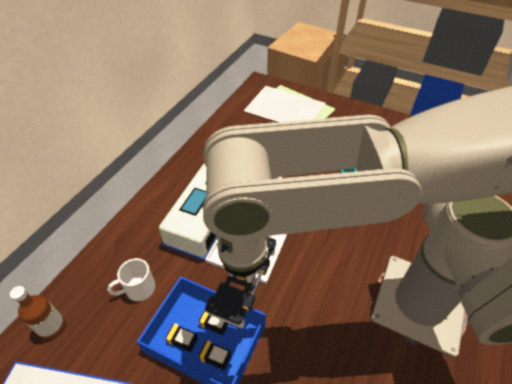

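View pics/v3.png

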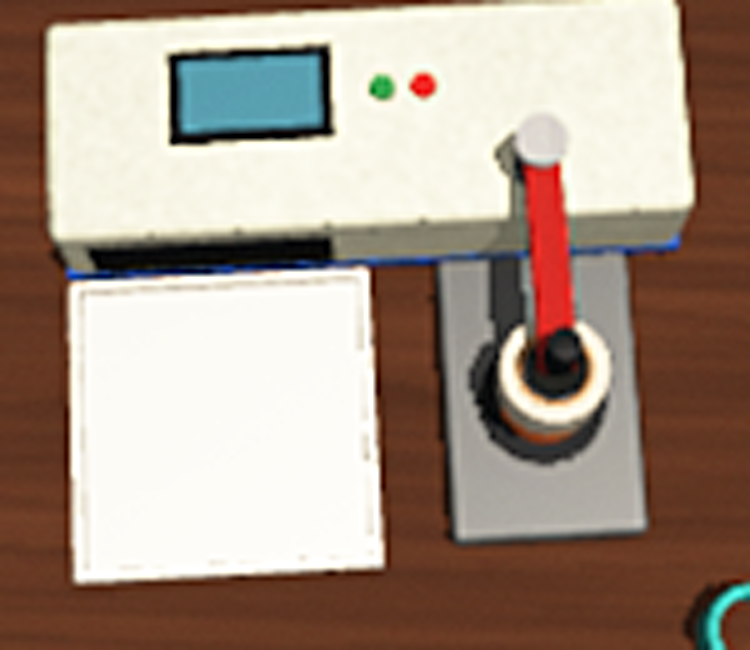

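```bash
python3 - <<'E'
from st import *
status(); print(close_job())
E
```

```text
t 68.02 tcp [0.3813 0.2966 0.1971] yaw -3.0567 tilt 0.0003 F [0.7 0.3 0.5] open 0.0507 q [ 0.56 -0.19  1.82 -0.    1.51 -1.1 ]
the job is handed in; nothing more can be done
None
```

The labeller is set up for its next batch, and I handed the job in at 68 s of the 210 s limit.

**What I did**
- I swung the keeper about 90° to the machine's left.
- I slid the orange spacer, then the white roll, down the spindle. I held each until it met what it rests on, at the expected height (spacer bottom 30 mm, roll bottom 75 mm), and only then let go.
- I swung the keeper back over the spindle.
- I moved all three battery packs that were there into the blue tote. I lowered each to the tote floor before releasing it.

**Last checks**
- In the final pictures the tray is empty, three packs lie in the tote, and the roll sits on the spacer. The handset and mug look unmoved, and the gripper is clear of everything.
- From the top camera, the knob measured (0.5214, -0.1499) m against (0.5215, -0.1495) m for the spindle axis, so they agree within about 1 mm. In the last side picture the arm hid the spindle area, but an earlier one taken after the swing back also showed the knob over the roll.

**What went wrong or disagreed**
- **Height reading:** the reported tool height was about 20 mm too low, which I found by touching the desk, and it shifted by several mm at the packs. I corrected for it and used contact force for each final lowering.
- **Keeper slip:** on the way out the knob slipped from the grip at about 72°. I pushed the keeper the rest of the way with closed fingers.
- **Forces:** the wrist read about 37 N in the desk touch and about 21 N on the swing back, below the 120 N limit.

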